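# Change the cordless warmer from snacks to coffee

### The job

Change the table warmer over from snacks to coffee: first move every terracotta ramekin from its plate onto the brass tray, upright, then turn the plate over so that the smooth copper face is up and seat it fully flat on the two locating pins again, handle on the same side as before. Then slide the battery into the warmer's side shoe until the catch clicks in and holds it, and stand every espresso cup on the table upright on the copper plate. Last of all push the warmer's red switch lever right over to on, leaving the other things on the table where they are.

Things in the scene. Friction and masses are not known exactly. Their poses are not given: they have to be found in the camera images.
- plate_center (a point): centre of the reversible plate, 120 (its x) x 160 (its y) x 10 mm thick (its z), 0.3 kg. +z face: dark, ribbed (up at the start); -z face: smooth copper (to be up at the end). Two round through holes on its y=0 line: 15 mm wide at x=+36 mm, 11 mm wide at x=-24 mm. A D-shaped handle sticks out in the plate's plane beyond its -x edge.
- plate_handle (a point): middle of the handle's round wooden bar: 18 mm thick, 124 mm long along the plate's y, axes as the plate, at x=-108 mm from the plate's centre (48 mm off the plate's edge), in the plate's mid-plane; 9 mm round arms at y=+-55 mm join it to the plate. Being round it can be pinched across at any tilt, e.g. 45 degrees off the plate's plane on either face.
- deck (a point): the warmer (fixed, white housing 114 x 154 mm): centre of its flat deck, 60 mm above the table, on which the plate lies. x points away from the side where the handle belongs (roughly rightward), y away from the battery shoe, z up. Steel rails at y=+-84 to 89 mm, 24 mm higher than the deck, fence both ends. Seated plate: centre 5 mm above this point, handle bar at x=-108 mm.
- big_pin (a point): top of the thick locating pin, 9 mm above the deck at x=+36 mm, 12 mm thick tapering to 7 mm at the top; it enters the plate's 15 mm hole. A seated plate lies flat on the deck with the pin tops 1 mm below its upper face.
- small_pin (a point): top of the thin locating pin, 9 mm above the deck at x=-24 mm, 8 mm thick tapering to 4 mm at the top; it enters the plate's 11 mm hole.
- shoe_home (a point): battery shoe, -y of the warmer (robot's side), axes as the deck, 140 mm from its centre; the underside's centre of a battery fully home, its length along x. A channel along x: floor (20 mm above the table) x=-56 to +46 mm; end wall at +46; rails 68 mm apart from x=-11 to +46 with lips 56 mm apart, 9 to 13 mm above the floor, over the battery's flange, so it enters only by sliding towards +x.
- catch (a joint): spring catch in the middle (x=0) of the shoe's outer (-y) rail, metres pressed back: 0 = out, about 0.003 to 0.005 while the battery's flange rides over it, back near 0 (under 0.002) when it has clicked into the battery's notch. It takes about 5 to 10 N of push to pass.
- battery_center (a point): battery pack, 0.35 kg: grey body 90 (its x) x 50 (its y) x 58 mm high on a black flange 90 x 66 x 6 mm at its foot; a 16 mm notch in the middle of each long flange edge. Both ends are alike, so it may go in either way round. This point is its centre, 29 mm above its underside. Grip it across the 50 mm body.
- slot (a point): centre of the floor of the black remote caddy's narrow empty slot (fixed), 10 mm above the table: 22 mm wide (its y), 176 mm long (its x), walls to 70 mm above the table. The plate can stand in it on the edge opposite its handle, handle up, between two grasps. The caddy's wide slot (y=+15 to +71 mm) holds remotes that stay below its walls.
- ramekin1_center (a point): terracotta ramekin, open at the top (z), 42 mm high, 60 mm wide at the rim, 52 mm at the foot, wall 4 mm, 0.12 kg; this point is on its axis half-way up, 21 mm above its foot. Stands on the warmer's plate at the start. May be absent.
- ramekin2_center (a point): a like ramekin; centre, 21 mm above its foot. May be absent.
- tray_top (a point): centre of the upper face of the flat brass serving tray (fixed), 190 mm (its x) x 100 mm (its y), 8 mm thick, no rim; z up. Room for two ramekins side by side along x.
- cup1_center (a point): white espresso cup, open at the top (z), 56 mm high, 54 mm wide at the rim narrowing to 38 mm at the foot, wall 4 mm, 0.11 kg; this point is on its axis half-way up, 28 mm above the foot. May be absent.
- cup2_center (a point): a like espresso cup; centre, 28 mm above its foot. May be absent.
- cup3_center (a point): a like espresso cup; centre, 28 mm above its foot. May be absent.
- jug: stainless steel milk jug, 86 mm wide, 105 mm high, not to be disturbed; origin at the centre of its underside
- date_dish: round ceramic date dish with clipped lid, 145 mm wide, 76 mm high, not to be disturbed; origin under its centre
- nut_bowl: wooden bowl, 110 mm wide, 45 mm high, not to be disturbed; origin under its centre
- sugar_bowl: white sugar bowl, 90 mm wide, 70 mm high, not to be disturbed; origin under its centre
- remote: black remote control, 160 x 45 x 18 mm, not to be disturbed; origin under its centre
- book: green book, 180 x 120 x 28 mm, not to be disturbed; origin under its centre
- shoe_mouth (a point): centre of the shoe's open mouth at floor level, 56 mm in front (-x) of home. From here to x=-11 mm before home there are no lips, only two 11 mm high guides that flare from 68 mm apart at the rails to about 82 mm at the mouth: the battery's leading end can be lowered between them and then slid in.
- switch (a joint): the warmer's power switch lever, rad: 0 = off, leaning to the deck's -y side (towards the robot), 1.0 = on, leaning fully to the deck's +y side; it stays where it is left, light to move (about 1 N at the ball). At least 0.85 counts as right over.
- switch_tip (a point): centre of the red ball (26 mm wide) on the end of the switch lever, 60 mm from the lever's pivot, which lies 22 mm above the table at x=+92 mm, y=0 in the deck's axes, above a white 25 mm high block (50 x 70 mm, clear of the deck). Moves with the lever along the deck's y, 29 mm to either side, 75 to 82 mm above the table.
Things that resemble listed ones, but are neither listed nor needed, are in the scene too. Leave any black or blue look-alike of the part that bears cup1_center alone. Several things look just like the part that bears battery_center: the one meant starts farthest from the robot's base.

How it is judged:
By the outcome, as a careful person would: the job done as asked, in the order asked, and still so for the second after the job is handed in, with the robot touching nothing.
Of ramekin1, ramekin2 only 1 to 2 are there at a start; the rules pass over those that are not, and their reading is None.
Of cup1, cup2, cup3 only 2 to 3 are there at a start; the rules pass over those that are not, and their reading is None.
At some moment in a run one of cup1, cup2, cup3 may be knocked a few centimetres aside while the robot is not near it.
It also fails if it takes over 210 s, if anything falls off the work surface, if the arm or the gripper's body presses on something with over 40 N, if the wrist force passes 120 N, or if a joint passes its speed limit or range.

### The arm

A 7-joint arm with a two-finger parallel gripper is mounted at the origin on the work surface. World frame = base frame: x ahead of the robot, y to its left, z up, the work surface at z = 0. Lengths are in m, angles in rad, forces in N, time in s.
With the tool pointing down it reaches from about 0.425 to 0.925 m from the base axis. Payload 6.8 kg.
Tool frame: the origin (TCP) lies between the finger pads; the fingertips stand 14 mm ahead of it and the grasp point (between the pads) lies 5 mm behind it; z points along the fingers, y is the direction in which the jaws open and shut (so a half turn about z gives the same grasp; the last joint's range is limited). The gripper opens to 85 mm and grips with 20 to 120 N. Pads are 22 mm wide; open, the fingers measure 114 mm over their backs; the gripper's body (76 mm by 85 mm) begins 54 mm behind the grasp point. The pads swing forward as they close: fully open they stand 13 mm farther back than shut.
Start: joints at [-1.372, 0.477, 0.022, 1.555, -0.011, 1.109, -0.083], TCP at [0.204, 0.643, 0.245] pointing down, gripper open.
Joint ranges: [-2.96, 2.96], [-0.34, 2.1], [-1.41, 1.46], [0.24, 2.44], [-1.37, 4.51], [0.17, 1.92], [-2.96, 2.96]. Speed limits (rad/s): [2.39, 2.39, 3.14, 3.14, 3.14, 3.14, 3.14].

### API

Orientations are given as a unit quaternion [w, x, y, z].
In Python, from station import bot gives the robot as it stands.
- The arm moves only by the shell command python3 -m crank 'ROWS' [FORCE]. ROWS is JSON, a list of rows, each a list of 3 entries, a list of its own where there are three numbers: the shift along the tool's x, y, z in m, then the turn, a rotation vector about the tool's x, y, z in degrees, then the finger opening in m, from 0 to 0.0854. A call has 1 to 10 rows; each row shifts and turns the commanded pose from where the row before left it, along the tool's axes as they then stand; what a row does not reach is not made up. A row lasts 1/8 s, in which the tool goes at most 62.5 mm and 10.7 degrees, less where a joint would pass 70% of its speed; a pose out of reach is approached as far as the arm can. A call is refused whole if a number of a shift passes 0.0625 or a number of a turn 10.7, either way. A call with a gripper value outside its range is refused whole. The fingers move at their own pace and stop on an object; FORCE is the grip in N (left out, the last holds). Time passes only in rows, so rows that do not move let the fingers close. It gives the time, the measured TCP pose, the force and the opening at its end, in the units of the state.
- bot.get_obs(): the state, without advancing time (a new reading comes with each control period).
- bot.read_camera(name): name is "scene" or "side" or "wrist"; returns (picture, depth): 420x560x3 uint8, red, green, blue; 420x560 float32, m along the optical axis (not along the pixel's ray), 0 where there is no reading.
- bot.calibration(name): a dict with "fx", "fy", "cx", "cy" (pixels), "extrinsics" (4x4, takes a point from camera to world coordinates). Camera axes: x right, y down, z forward; pixel columns grow to the right and rows downward; lengths in m; the calibration is good to about 2 mm. A picture is of the moment at which its call begins: read the wrist's pose just before it. calibration takes no time and is no camera call; for the wrist camera it gives the pose at the moment of the call.
- bot.hand_in(): hands the job in, once; it reports no verdict.
The state is a dict: "t": time; "q": joint angles; "joint_vel": joint speeds; "joint_torque": joint torques, N m; "eef_pos": TCP position; "tool_rot": TCP orientation; "contact_force": force on the tool from outside, world axes, zero at the start; "torque": the same for the moment, N m; "gripper_width": opening from 0.0 (shut) to 1.0 (fully open).
Only numpy, scipy, OpenCV 4.12 (cv2) and the standard library are available. Lean on these libraries where they do the work, as an engineer would, in place of code of your own. Each camera call takes 0.05 s, during which the arm holds its last target.

## Working session

There is one attempt and no reset: what is moved stays moved. The work goes in short steps, Python scripts to look and compute and a shell command to move; the robot and the scene stay as the last step left them, time stands still between calls to the robot, and variables do not carry over. Pictures are saved under pics/ and viewed, and the job is handed in when it is done.

I'll start by looking at the state and the cameras.

```bash
mkdir -p pics; ls; python3 - <<'E'
from station import bot
import cv2, numpy as np
o=bot.get_obs()
for k,v in o.items(): print(k,np.round(v,4))
for n in("scene","side","wrist"):
    c=bot.calibration(n); print(n,c["fx"],c["cx"],c["cy"]); print(np.round(c["extrinsics"],4).tolist())
    p,d=bot.read_camera(n)
    cv2.imwrite(f"pics/a_{n}.png",cv2.cvtColor(p,cv2.COLOR_RGB2BGR)); np.savez(f"a_{n}.npz",p=p,d=d,E=c["extrinsics"],K=[c["fx"],c["fy"],c["cx"],c["cy"]])
E
```

```text
pics
t 0.0
q [-1.3721  0.4778  0.0224  1.5565 -0.0115  1.1093 -0.0831]
joint_vel [ 0.0009  0.0003 -0.0012 -0.001  -0.0026 -0.0011 -0.0012]
joint_torque [-6.00000e-04 -5.96451e+01  1.60790e+00 -2.81196e+01  1.25000e-02
  9.40000e-03 -0.00000e+00]
eef_pos [0.2037 0.6429 0.2443]
tool_rot [-1.000e-04  1.528e-01  9.883e-01 -9.000e-04]
contact_force [ 0.0904 -0.153  -0.0972]
torque [ 0.0437 -0.037   0.037 ]
gripper_width 0.9989
scene 452.0376674549445 277.9013940672944 210.09338155838387
[[0.5187, 0.6216, -0.5871, 1.296], [0.8547, -0.3938, 0.3382, -0.4317], [-0.021, -0.6772, -0.7355, 1.0757], [0.0, 0.0, 0.0, 1.0]]
side 380.4068128778736 274.0485294867165 202.87091149456765
[[0.9546, -0.1843, 0.234, 0.2317], [-0.2976, -0.6256, 0.7211, -0.8622], [0.0135, -0.758, -0.6521, 0.8777], [0.0, 0.0, 0.0, 1.0]]
wrist 363.049418901011 285.5404244380318 211.09321708354707
[[0.304, 0.9005, 0.3109, 0.1243], [0.9527, -0.2868, -0.1007, 0.6691], [-0.0015, 0.3268, -0.9451, 0.3727], [0.0, 0.0, 0.0, 1.0]]
```

View pics/a_scene.png

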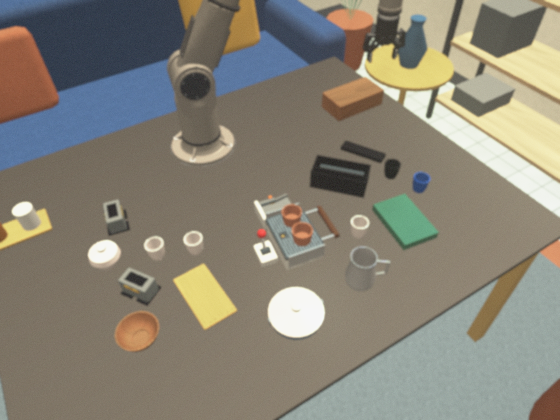

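View pics/a_side.png

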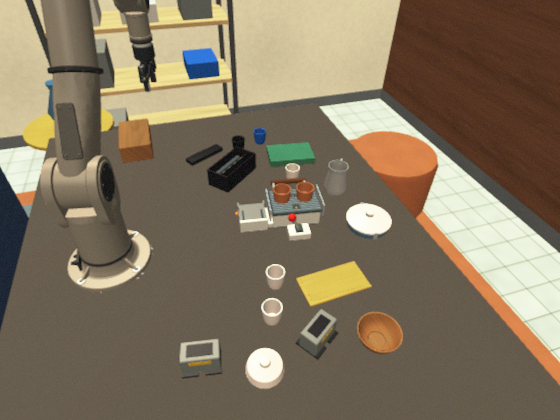

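View pics/a_wrist.png

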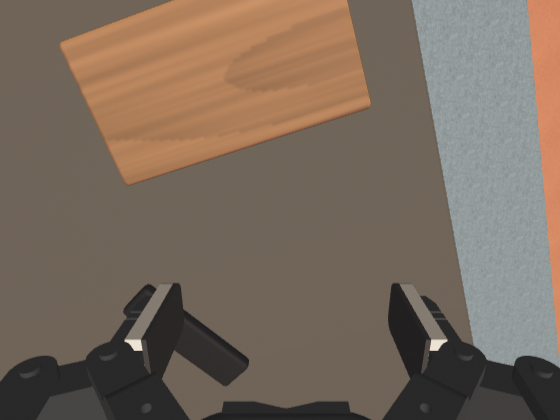

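```bash
cat > lib.py <<'E'
import numpy as np, cv2
from scipy.spatial.transform import Rotation as R
def load(f): 
    z=np.load(f); return z["p"],z["d"],z["E"],z["K"]
def cloud(d,E,K):
    h,w=d.shape; u,v=np.meshgrid(np.arange(w),np.arange(h))
    P=np.stack([(u-K[2])/K[0]*d,(v-K[3])/K[1]*d,d],-1)
    W=P@E[:3,:3].T+E[:3,3]; W[d<=0]=np.nan; return W
def proj(X,E,K):
    X=np.atleast_2d(X); c=(X-E[:3,3])@E[:3,:3]
    return np.stack([K[0]*c[:,0]/c[:,2]+K[2],K[1]*c[:,1]/c[:,2]+K[3]],-1)
def snap(name,tag):
    from station import bot
    c=bot.calibration(name); p,d=bot.read_camera(name)
    E=np.array(c["extrinsics"]); K=np.array([c["fx"],c["fy"],c["cx"],c["cy"]])
    np.savez(tag+".npz",p=p,d=d,E=E,K=K); cv2.imwrite(f"pics/{tag}.png",cv2.cvtColor(p,cv2.COLOR_RGB2BGR))
    return p,d,E,K
def crop(tag,u0,v0,u1,v1,s,out):
    p=load(tag+".npz")[0][v0:v1,u0:u1]; cv2.imwrite(f"pics/{out}.png",cv2.cvtColor(cv2.resize(p,None,fx=s,fy=s,interpolation=cv2.INTER_CUBIC),cv2.COLOR_RGB2BGR))
E
python3 - <<'E'
from lib import *
p,d,E,K=load("a_scene.npz"); W=cloud(d,E,K)
for n,(u,v) in dict(cupA=(360,222),cupB=(154,244),cupC=(193,239),bat1=(137,280),bat2=(114,210),yel=(205,294),ram1=(291,214),ram2=(302,232),dish=(296,310),caddy=(340,170),sug=(104,252),nut=(137,330),jug=(363,265),book=(405,220),tray=(25,240),whitecup=(25,212),terr=(2,233),ball=(262,233),handle=(327,222),shoe=(272,207),remote=(363,151),blackcup=(392,166),blue=(421,180)).items():
    print(n,np.round(W[v,u],3))
crop("a_scene",240,130,420,300,4,"c1"); crop("a_scene",80,190,250,360,4,"c2")
p,d,E,K=load("a_side.npz"); W=cloud(d,E,K)
print(np.round(W[283,335],3))
crop("a_side",160,120,350,260,4,"c3")
E
```

```text
cupA [0.637 0.236 0.029]
cupB [ 0.385 -0.333  0.034]
cupC [ 0.425 -0.226  0.029]
bat1 [ 0.495 -0.418  0.052]
bat2 [ 0.213 -0.392  0.059]
yel [ 0.603 -0.273  0.005]
ram1 [0.534 0.052 0.077]
ram2 [0.608 0.043 0.075]
dish [ 0.811 -0.109  0.074]
caddy [0.422 0.319 0.037]
sug [ 0.358 -0.467  0.059]
nut [ 0.608 -0.47   0.005]
jug [0.762 0.15  0.016]
book [0.704 0.357 0.029]
tray [ 0.134 -0.662  0.008]
whitecup [ 0.099 -0.626  0.081]
terr [ 0.099 -0.711  0.037]
ball [ 0.558 -0.061  0.086]
handle [0.611 0.128 0.07 ]
shoe [0.433 0.044 0.022]
remote [0.372 0.46  0.021]
blackcup [0.491 0.491 0.025]
blue [0.596 0.526 0.025]
[ 0.606 -0.279  0.007]
```

View pics/c1.png

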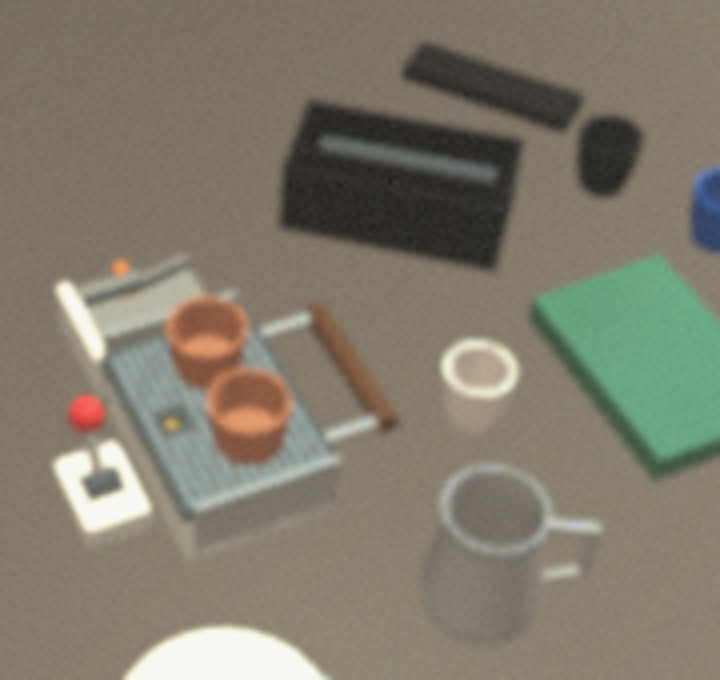

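View pics/c2.png

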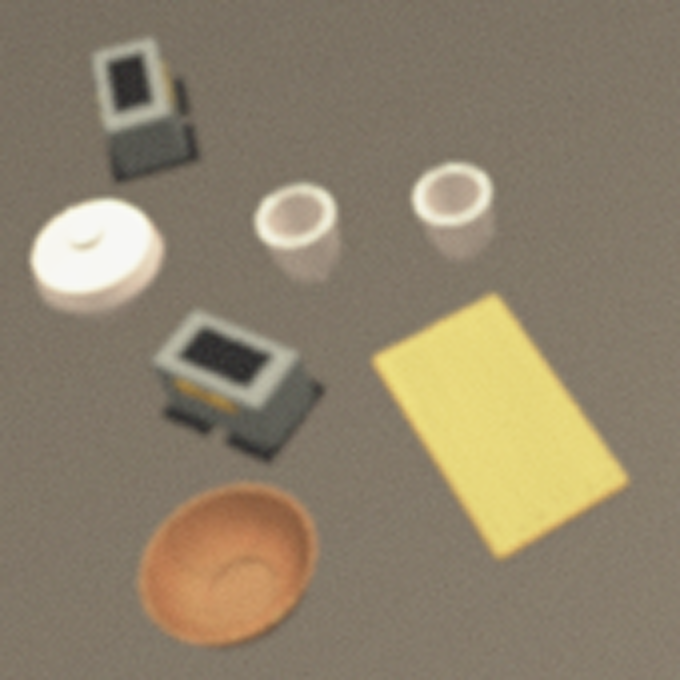

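View pics/c3.png

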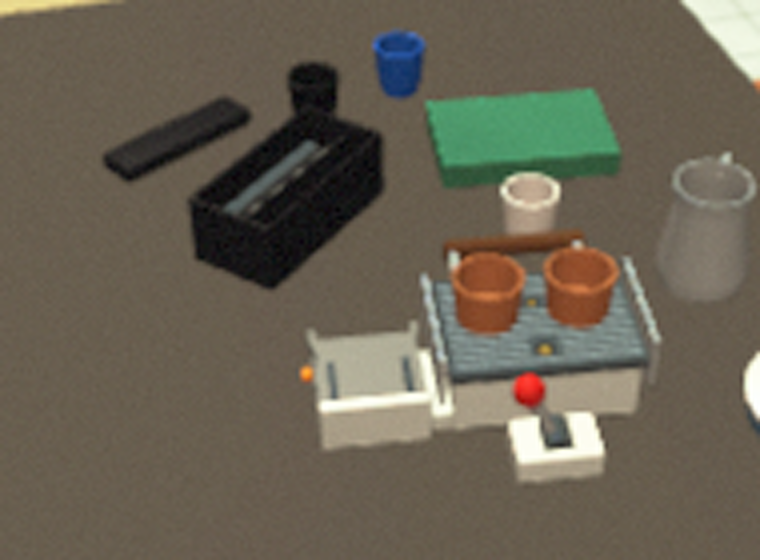

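```bash
python3 - <<'E'
from lib import *
crop("a_scene",0,180,80,260,7,"c4")
for tag in("a_scene","a_side"):
    p,d,E,K=load(tag+".npz"); W=cloud(d,E,K); hsv=cv2.cvtColor(p,cv2.COLOR_RGB2HSV)
    def comps(mask,name,minA=40):
        n,l,s,c=cv2.connectedComponentsWithStats(mask.astype(np.uint8))
        for i in range(1,n):
            if s[i,4]<minA: continue
            X=W[l==i]; X=X[~np.isnan(X[:,0])]
            if len(X)<20: continue
            r=cv2.minAreaRect(X[:,:2].astype(np.float32))
            print(tag,name,"px",np.round(c[i]),"n",s[i,4],"med",np.round(np.median(X,0),3),"zq",np.round(np.percentile(X[:,2],[5,50,95]),3),"rect",np.round(r[0],3),np.round(r[1],3),round(r[2],1))
    H,S,V=[hsv[...,i].astype(int) for i in range(3)]
    ok=(np.nan_to_num(W[...,2])>-0.02)&(np.nan_to_num(W[...,2])<0.2)&(np.abs(np.nan_to_num(W[...,1]))<0.9)
    comps(ok&(H>20)&(H<33)&(S>100),"yellow")
    comps(ok&(H<12)&(S>120)&(V>80)&(W[...,2]>0.02),"terra/red",15)
    comps(ok&(S<50)&(V>185)&(W[...,2]>0.012),"white")
E
```

```text
a_scene yellow px [ 24. 229.] n 734 med [ 0.099 -0.67   0.012] zq [0.007 0.012 0.015] rect [ 0.073 -0.656] [0.148 0.121] 88.5
a_scene yellow px [204. 295.] n 2155 med [ 0.608 -0.277  0.008] zq [0.004 0.008 0.011] rect [ 0.598 -0.276] [0.199 0.103] 3.2
a_scene terra/red px [14. 37.] n 535 med [-1.186 -0.455  0.053] zq [0.025 0.053 0.076] rect [-1.211 -0.45 ] [0.135 0.148] 74.6
a_scene terra/red px [297. 224.] n 588 med [0.599 0.037 0.096] zq [0.075 0.096 0.112] rect [0.59  0.034] [0.055 0.134] 79.5
a_scene terra/red px [261. 233.] n 57 med [ 0.557 -0.064  0.084] zq [0.077 0.084 0.091] rect [ 0.555 -0.062] [0.023 0.02 ] 81.8
a_scene white px [265. 209.] n 162 med [0.44  0.007 0.04 ] zq [0.017 0.04  0.071] rect [0.467 0.029] [0.11  0.104] 67.6
a_scene white px [ 22. 209.] n 219 med [ 0.085 -0.631  0.082] zq [0.077 0.082 0.086] rect [ 0.081 -0.634] [0.058 0.054] 42.1
a_scene white px [359. 223.] n 117 med [0.648 0.221 0.053] zq [0.016 0.053 0.057] rect [0.653 0.216] [0.053 0.052] 5.3
a_scene white px [192. 240.] n 124 med [ 0.433 -0.234  0.053] zq [0.018 0.053 0.058] rect [ 0.444 -0.233]
[... 1307 characters left out ...]
0.476 -0.     0.043] zq [0.02  0.043 0.049] rect [0.464 0.01 ] [0.122 0.071] 24.3
a_side white px [298. 229.] n 194 med [ 0.569 -0.068  0.027] zq [0.022 0.027 0.03 ] rect [ 0.576 -0.058] [0.06  0.068] 81.5
a_side white px [276. 272.] n 93 med [ 0.447 -0.229  0.056] zq [0.045 0.056 0.06 ] rect [ 0.443 -0.23 ] [0.054 0.049] 70.9
a_side white px [272. 307.] n 107 med [ 0.405 -0.336  0.056] zq [0.05  0.056 0.059] rect [ 0.402 -0.335] [0.05  0.054] 12.6
a_side white px [199. 350.] n 272 med [ 0.206 -0.399  0.059] zq [0.057 0.059 0.061] rect [ 0.209 -0.397] [0.044 0.083] 79.7
a_side white px [264. 365.] n 947 med [ 0.341 -0.473  0.055] zq [0.05  0.055 0.069] rect [ 0.344 -0.469] [0.078 0.078] 76.3
```

View pics/c4.png

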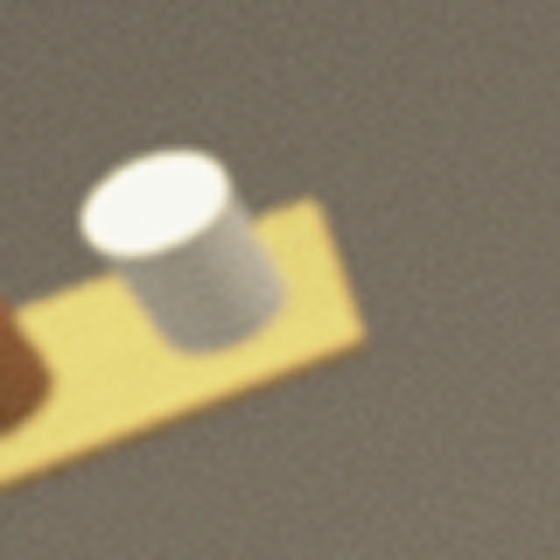

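```bash
cat >> lib.py <<'E'
def pose():
    from station import bot
    o=bot.get_obs(); q=np.array(o["tool_rot"]); return np.array(o["eef_pos"]),R.from_quat(q[[1,2,3,0]]),o
def tool(z,y):
    z=np.array(z,float);z/=np.linalg.norm(z); y=np.array(y,float); y-=z*(y@z); y/=np.linalg.norm(y)
    return R.from_matrix(np.stack([np.cross(y,z),y,z],1))
def down(yawdeg):   # yaw = world azimuth of tool y, tool pointing down
    a=np.radians(yawdeg); return tool([0,0,-1],[np.cos(a),np.sin(a),0])
def plan(tp,tR=None,n=None,g=0.085,start=None):
    """print rows (constant turn, straight line) from measured pose to target"""
    p,r,o=pose() if start is None else (*start,None)
    if tR is None: tR=r
    rv=(r.inv()*tR).as_rotvec(degrees=True); D=np.array(tp)-p
    m=int(np.ceil(max(np.linalg.norm(D)/0.0600,np.abs(rv).max()/10.3,1))); n=max(n or m,m)
    print("n",n,"dist",np.round(np.linalg.norm(D),3),"rotvec",np.round(rv,1),"tool shift",np.round(r.inv().apply(D),4))
    for i in range(n):
        ri=r*R.from_rotvec(rv*i/n,degrees=True); s=ri.inv().apply(D/n)
        print([np.round(s,4).tolist(),np.round(rv/n,2).tolist(),g],end=",")
    print()
E
python3 - <<'E'
from lib import *
plan([0.47,0.04,0.36],down(90))
E
```

```text
n 12 dist 0.669 rotvec [ -0.1  -0.  -17.6] tool shift [-0.436  -0.4947 -0.1147]
[[-0.0363, -0.0412, -0.0096], [-0.01, -0.0, -1.46], 0.085],[[-0.0353, -0.0421, -0.0096], [-0.01, -0.0, -1.46], 0.085],[[-0.0342, -0.043, -0.0096], [-0.01, -0.0, -1.46], 0.085],[[-0.0331, -0.0439, -0.0096], [-0.01, -0.0, -1.46], 0.085],[[-0.0319, -0.0447, -0.0096], [-0.01, -0.0, -1.46], 0.085],[[-0.0308, -0.0455, -0.0096], [-0.01, -0.0, -1.46], 0.085],[[-0.0296, -0.0463, -0.0096], [-0.01, -0.0, -1.46], 0.085],[[-0.0284, -0.047, -0.0096], [-0.01, -0.0, -1.46], 0.085],[[-0.0272, -0.0477, -0.0096], [-0.01, -0.0, -1.46], 0.085],[[-0.026, -0.0484, -0.0096], [-0.01, -0.0, -1.46], 0.085],[[-0.0247, -0.0491, -0.0096], [-0.01, -0.0, -1.46], 0.085],[[-0.0235, -0.0497, -0.0096], [-0.01, -0.0, -1.46], 0.085],
```

```bash
python3 -m crank '[[[-0.036,-0.041,-0.01],[0,0,-1.5],0.085],[[-0.035,-0.042,-0.01],[0,0,-1.5],0.085],[[-0.034,-0.043,-0.01],[0,0,-1.5],0.085],[[-0.033,-0.044,-0.01],[0,0,-1.5],0.085],[[-0.032,-0.045,-0.01],[0,0,-1.5],0.085],[[-0.031,-0.045,-0.01],[0,0,-1.5],0.085],[[-0.03,-0.046,-0.01],[0,0,-1.5],0.085],[[-0.028,-0.047,-0.01],[0,0,-1.5],0.085],[[-0.027,-0.048,-0.01],[0,0,-1.5],0.085],[[-0.026,-0.048,-0.01],[0,0,-1.5],0.085]]' && python3 -m crank '[[[-0.025,-0.049,-0.01],[0,0,-1.5],0.085],[[-0.024,-0.05,-0.01],[0,0,-1.1],0.085],[[0,0,0],[0,0,0],0.085]]'
python3 - <<'E'
from lib import *
snap("wrist","w1"); print(pose()[0],pose()[1].as_matrix().round(3).tolist(),np.round(pose()[2]["q"],2))
E
```

```text
t: 1.4
eef_pos: [0.4269, 0.1407, 0.3457]
tool_rot: [0.0, 0.022, 1.0, 0.0]
contact_force: [1.3, 1.4, 0.2]
gripper_width: 0.997
t: 1.78
eef_pos: [0.4736, 0.0376, 0.3661]
tool_rot: [0.001, 0.004, 1.0, -0.0]
contact_force: [-0.5, 1.3, -0.2]
gripper_width: 0.994
[0.47271069 0.04022742 0.36546934] [[-1.0, 0.004, 0.0], [0.004, 1.0, 0.0], [-0.0, 0.0, -1.0]] [-0.65  0.02  0.45  1.88 -0.01  1.25  1.37]
```

View pics/w1.png

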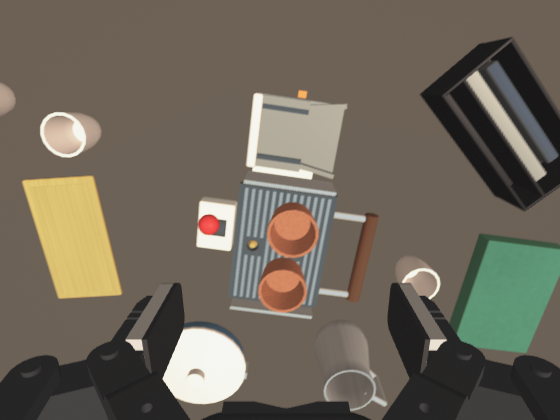

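```bash
python3 - <<'E'
from lib import *
crop("w1",190,85,390,325,3,"c5"); crop("w1",410,30,560,220,4,"c6")
p,d,E,K=load("w1.npz"); W=cloud(d,E,K)
for u,v in [(20,100),(200,30),(150,200),(400,380)]: print("table",W[v,u].round(4))
E
```

```text
table [ 0.4052 -0.3087 -0.0013]
table [ 0.3252 -0.0662 -0.001 ]
table [ 0.5427 -0.1558  0.0015]
table [ 8.719e-01  2.308e-01 -8.000e-04]
```

View pics/c5.png

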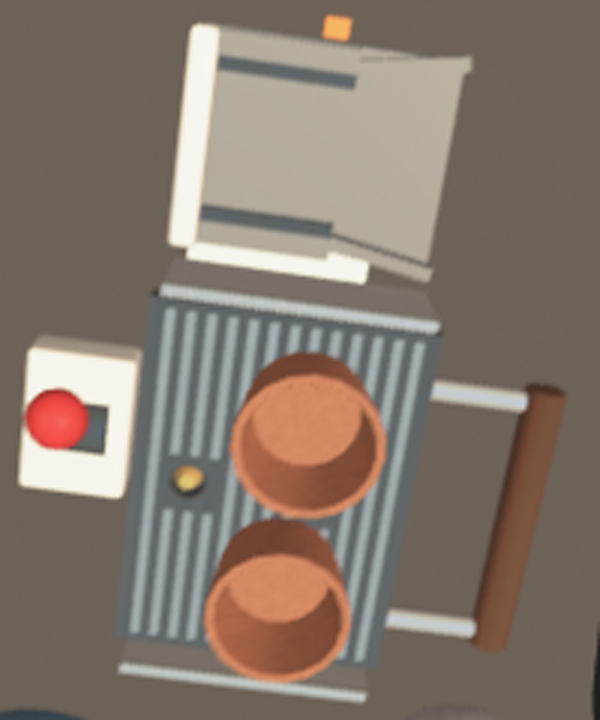

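View pics/c6.png

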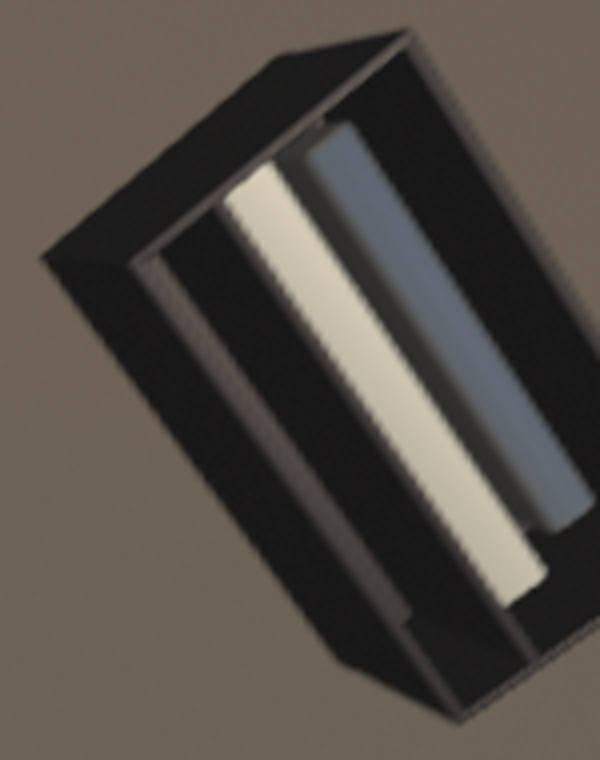

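```bash
cat >> lib.py <<'E'
def ray(u,v,z,E,K):
    dirc=E[:3,:3]@np.array([(u-K[2])/K[0],(v-K[3])/K[1],1.0]); o=E[:3,3]
    return o+dirc*(z-o[2])/dirc[2]
E
python3 - <<'E'
from lib import *
p,d,E,K=load("w1.npz")
c5=lambda u,v,z: ray(190+u/3-.33,85+v/3-.33,z,E,K)
a,b=c5(160,290,.084),c5(440,327,.084); c,e=c5(121,668,.084),c5(365,697,.084)
print("near rail",a,b,np.linalg.norm(a-b)); print("far rail",c,e,np.linalg.norm(c-e))
for x,y in((a,b),(c,e)):
    v=x-y; print("deck x az",np.degrees(np.arctan2(v[1],v[0])))
print("mid",(a+b+c+e)/4, "rail sep", np.linalg.norm((a+b)/2-(c+e)/2))
f,g=c5(545,390,.065),c5(491,647,.065); v=g-f; print("bar",f,g,np.linalg.norm(v),(f+g)/2,"deck y az",np.degrees(np.arctan2(v[1],v[0])))
W=cloud(d,E,K); hsv=cv2.cvtColor(p,cv2.COLOR_RGB2HSV)
W0=W.copy()
# cloud of bar
m=np.zeros(d.shape,bool); m[210:305,345:382]=1
m&=(W[...,2]>0.045)&(W[...,1]>0.1)&(hsv[...,1]>90)
X=W[m]; print("bar n",len(X),"z max",np.percentile(X[:,2],[50,90,97]), X.mean(0))
l=cv2.fitLine(X[:,:2].astype(np.float32),cv2.DIST_L2,0,.01,.01).ravel(); print(l, np.degrees(np.arctan2(l[1],l[0])))
print("pin", c5(188,478,.069), "ball",c5(56,418,.08))
for n,(u,v) in dict(r1=(309,435),r2=(278,603)).items(): print(n,c5(u,v,.112))
# shoe corner estimates
print("endwall", c5(205,30,.05),c5(182,240,.05)); print("catch",c5(338,28,.03))
E
```

```text
near rail [ 0.49550133 -0.0120135   0.084     ] [0.51150661 0.09709045 0.084     ] 0.11027166800909653
far rail [ 0.66622152 -0.03742419  0.084     ] [0.68225462 0.06997038 0.084     ] 0.10858477050079063
deck x az -98.34562486367464
deck x az -98.49106626015826
mid [0.58887102 0.02940579 0.084     ] rail sep 0.17274259293881403
bar [0.54504049 0.14473369 0.065     ] [0.66945384 0.12853393 0.065     ] 0.1254635930672978 [0.60724717 0.13663381 0.065     ] deck y az -7.418701172311958
bar n 1099 z max [0.07259543 0.0742537  0.07475974] [0.60111496 0.13435591 0.07211101]
[ 0.98799044 -0.15451509  0.601115    0.13435592] -8.888674
pin [ 0.58205321 -0.0059162   0.069     ] ball [ 0.54982601 -0.05752147  0.08      ]
r1 [0.54529444 0.04508987 0.112     ]
r2 [0.61764481 0.03243357 0.112     ]
endwall [0.40046918 0.00629704 0.05      ] [ 0.48306231 -0.00609448  0.05      ]
catch [0.40070371 0.0588306  0.03      ]
```

```bash
cat >> lib.py <<'E'
from scipy.optimize import least_squares
def ring(W,c,rad,zlo,zhi,r0=None):
    """fit rim circle to cloud points near c (xy)"""
    X=W.reshape(-1,3); X=X[~np.isnan(X[:,0])]
    X=X[(np.hypot(X[:,0]-c[0],X[:,1]-c[1])<rad)&(X[:,2]>zlo)&(X[:,2]<zhi)]
    f=lambda q:np.hypot(X[:,0]-q[0],X[:,1]-q[1])-(q[2] if r0 is None else r0)
    s=least_squares(f,[*c,.027][:3 if r0 is None else 2],loss="soft_l1",f_scale=.002)
    return s.x,len(X),np.median(X[:,2]),np.sqrt(np.mean(s.fun**2))
E
python3 - <<'E'
from lib import *
for t in("w1","a_scene","a_side"):
    p,d,E,K=load(t+".npz"); W=cloud(d,E,K)
    for n,c,z in(("r1",(.545,.045),.112),("r2",(.618,.035),.112),("A",(.652,.216),.056),("C",(.444,-.232),.056),("B",(.403,-.336),.056)):
        try:
            X=ring(W,c,.037,z-.006,z+.008,.028 if n[0]=="r" else .025); print(t,n,np.round(X[0],4),X[1],round(X[2],4),round(X[3],4))
        except Exception as e: print(t,n,e)
E
```

```text
w1 r1 [0.5508 0.0437] 639 0.1114 0.0014
w1 r2 [0.6252 0.0311] 584 0.1113 0.0013
w1 A [0.6531 0.2191] 282 0.0553 0.0012
w1 C [ 0.4441 -0.2278] 641 0.0552 0.0014
w1 B [ 0.403 -0.336] 0 nan nan
a_scene r1 [0.5518 0.0396] 87 0.1104 0.0016
a_scene r2 [0.6267 0.0276] 74 0.11 0.0019
a_scene A [0.6534 0.2158] 83 0.0546 0.0017
a_scene C [ 0.4452 -0.2328] 96 0.0545 0.0017
a_scene B [ 0.403  -0.3373] 92 0.0546 0.0017
a_side r1 [0.5515 0.0422] 98 0.1127 0.0019
a_side r2 [0.6258 0.0298] 94 0.1117 0.0019
a_side A [0.6526 0.2189] 70 0.0558 0.0025
a_side C [ 0.4445 -0.2305] 117 0.0562 0.0016
a_side B [ 0.4024 -0.3349] 141 0.0559 0.0015
  return _methods._mean(a, axis=axis, dtype=dtype,
  ret = ret.dtype.type(ret / rcount)
```

```bash
python3 - <<'E'
from lib import *
plan([.551,.0425,.12],down(81.6),5)
print(pose()[2]["contact_force"])
E
```

```text
n 5 dist 0.258 rotvec [0.  0.  8.2] tool shift [-0.0782  0.0026  0.2455]
[[-0.0156, 0.0005, 0.0491], [0.0, 0.0, 1.63], 0.085],[[-0.0156, 0.001, 0.0491], [0.0, 0.0, 1.63], 0.085],[[-0.0156, 0.0014, 0.0491], [0.0, 0.0, 1.63], 0.085],[[-0.0155, 0.0019, 0.0491], [0.0, 0.0, 1.63], 0.085],[[-0.0155, 0.0023, 0.0491], [0.0, 0.0, 1.63], 0.085],
[-0.91897936  0.95704352 -1.33040827]
```

```bash
python3 -m crank '[[[-0.0156,0.0005,0.049],[0,0,1.63],0.085],[[-0.0156,0.001,0.049],[0,0,1.63],0.085],[[-0.0156,0.0014,0.049],[0,0,1.63],0.085],[[-0.0155,0.0019,0.049],[0,0,1.63],0.085],[[-0.0155,0.0023,0.049],[0,0,1.63],0.085],[[0,0,0],[0,0,0],0.085],[[0,0,0],[0,0,0],0.085]]'
```

```text
t: 2.7
eef_pos: [0.5504, 0.0455, 0.1212]
tool_rot: [0.0, 0.07, 0.998, 0.0]
contact_force: [-0.5, -0.1, 0.1]
gripper_width: 0.989
```

```bash
python3 - <<'E'
from lib import *
plan([.551,.0425,.0925],down(81.6),2); print(pose()[0])
E
```

```text
n 2 dist 0.029 rotvec [0.  0.  0.3] tool shift [-0.001  -0.0029  0.0287]
[[-0.0005, -0.0015, 0.0143], [0.01, 0.0, 0.17], 0.085],[[-0.0005, -0.0015, 0.0143], [0.01, 0.0, 0.17], 0.085],
[0.55043152 0.04551635 0.12116453]
```

```bash
python3 -m crank '[[[-0.0005,-0.0015,0.0145],[0,0,0.1],0.085],[[-0.0005,-0.0015,0.0145],[0,0,0.1],0.085],[[0,0,0],[0,0,0],0.085],[[0,0,0],[0,0,0],0.05],[[0,0,0],[0,0,0],0.05],[[0,0,0],[0,0,0],0.05],[[0,0,0],[0,0,0],0.05],[[0,0,0],[0,0,0],0.05]]' 40
```

```text
t: 3.7
eef_pos: [0.5515, 0.0417, 0.0922]
tool_rot: [0.0, 0.073, 0.997, 0.0]
contact_force: [-1.0, 0.4, 5.3]
gripper_width: 0.67
```

```bash
python3 -m crank '[[[0,0,-0.03],[0,0,0],0.05],[[0,0,-0.05],[0,0,0],0.05],[[0,-0.02,-0.02],[0,0,0],0.05]]' ; python3 - <<'E'
from lib import *
plan([.553,-.278,.15],down(90),7,.05); print(pose()[0])
E
```

```text
t: 4.08
eef_pos: [0.5498, 0.0233, 0.1941]
tool_rot: [0.002, 0.071, 0.997, 0.001]
contact_force: [0.3, -0.1, -1.5]
gripper_width: 0.666
n 7 dist 0.305 rotvec [ 0.1  0.2 -8.2] tool shift [-0.0458 -0.2979  0.0436]
[[-0.0065, -0.0426, 0.0062], [0.02, 0.03, -1.17], 0.05],[[-0.0057, -0.0427, 0.0062], [0.02, 0.03, -1.17], 0.05],[[-0.0048, -0.0428, 0.0063], [0.02, 0.03, -1.17], 0.05],[[-0.0039, -0.0429, 0.0063], [0.02, 0.03, -1.17], 0.05],[[-0.0031, -0.0429, 0.0063], [0.02, 0.03, -1.17], 0.05],[[-0.0022, -0.043, 0.0063], [0.02, 0.03, -1.17], 0.05],[[-0.0013, -0.043, 0.0063], [0.02, 0.03, -1.17], 0.05],
[0.54975564 0.023304   0.19411261]
```

```bash
python3 -m crank '[[[-0.0065,-0.0425,0],[0,0,-1.2],0.05],[[-0.0057,-0.0427,0],[0,0,-1.2],0.05],[[-0.0048,-0.0428,0],[0,0,-1.2],0.05],[[-0.0039,-0.0429,0.01],[0,0,-1.2],0.05],[[-0.003,-0.043,0.02],[0,0,-1.2],0.05],[[-0.002,-0.043,0.03],[0,0,-1.2],0.05],[[-0.0013,-0.043,0.04],[0,0,-1.2],0.05],[[0,0,0.02],[0,0,0],0.05],[[0,0,0],[0,0,0],0.05],[[0,0,0],[0,0,0],0.05]]'; python3 - <<'E'
from lib import *
plan([.553,-.278,.031],down(90),3,.05); print(pose()[0])
E
```

```text
t: 5.32
eef_pos: [0.5516, -0.2782, 0.0722]
tool_rot: [0.001, -0.002, 1.0, 0.0]
contact_force: [0.7, 1.0, -1.2]
gripper_width: 0.671
n 3 dist 0.041 rotvec [0.  0.1 0.2] tool shift [-0.0013  0.0002  0.0412]
[[-0.0004, 0.0001, 0.0137], [0.01, 0.03, 0.06], 0.05],[[-0.0004, 0.0001, 0.0137], [0.01, 0.03, 0.06], 0.05],[[-0.0004, 0.0001, 0.0137], [0.01, 0.03, 0.06], 0.05],
[ 0.55164716 -0.27823054  0.07223494]
```

```bash
python3 -m crank '[[[0,0,0.02],[0,0,0],0.05],[[0,0,0.015],[0,0,0],0.05],[[0,0,0.005],[0,0,0],0.05],[[0,0,0],[0,0,0],0.05],[[0,0,0],[0,0,0],0.05]]'
```

```text
t: 5.95
eef_pos: [0.5506, -0.2797, 0.0312]
tool_rot: [0.0, -0.001, 1.0, -0.0]
contact_force: [-0.6, 0.6, -1.2]
gripper_width: 0.673
```

```bash
python3 -m crank '[[[0,0,0.0015],[0,0,0],0.05],[[0,0,0],[0,0,0],0.05]]'
```

```text
t: 6.2
eef_pos: [0.5507, -0.2797, 0.0302]
tool_rot: [0.0, -0.001, 1.0, -0.0]
contact_force: [-1.5, 1.1, 3.1]
gripper_width: 0.673
```

```bash
python3 -m crank '[[[0,0,0],[0,0,0],0.085],[[0,0,0],[0,0,0],0.085],[[0,0,0],[0,0,0],0.085],[[0,0,-0.03],[0,0,0],0.085],[[0,0,-0.05],[0,0,0],0.085],[[0,0,-0.05],[0,0,0],0.085],[[0,0,0],[0,0,0],0.085]]';python3 - <<'E'
from lib import *
plan([.6258,.030,.15],down(81.6),7,.085); print(pose()[0])
snap("wrist","w2")
E
```

```text
t: 7.08
eef_pos: [0.5529, -0.2811, 0.164]
tool_rot: [0.004, -0.0, 1.0, -0.001]
contact_force: [-0.3, 0.1, -0.9]
gripper_width: 0.994
n 7 dist 0.32 rotvec [-0.1  0.4  8.4] tool shift [-0.0731  0.311   0.0137]
[[-0.0104, 0.0444, 0.002], [-0.02, 0.06, 1.21], 0.085],[[-0.0095, 0.0446, 0.002], [-0.02, 0.06, 1.21], 0.085],[[-0.0086, 0.0448, 0.002], [-0.02, 0.06, 1.21], 0.085],[[-0.0076, 0.045, 0.002], [-0.02, 0.06, 1.21], 0.085],[[-0.0067, 0.0452, 0.002], [-0.02, 0.06, 1.21], 0.085],[[-0.0057, 0.0453, 0.002], [-0.02, 0.06, 1.21], 0.085],[[-0.0048, 0.0454, 0.002], [-0.02, 0.06, 1.21], 0.085],
[ 0.55288953 -0.28105677  0.1640244 ]
```

View pics/w2.png

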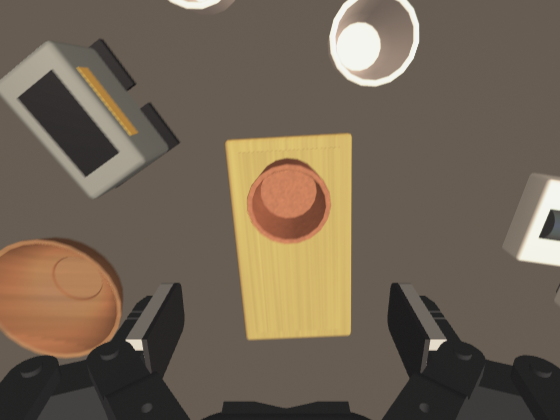

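```bash
python3 - <<'E'
from lib import *
p,d,E,K=load("w2.npz"); c=[ray(u,v,.008,E,K) for u,v in((228,141),(350,134),(350,334),(247,339))]
print(np.round(c,4).tolist(),np.mean(c,0)); W=cloud(d,E,K)
X=ring(W,(.552,-.28),.037,.044,.058,.028);print(X)
E
python3 -m crank '[[[-0.0104,0.0444,0],[0,0,1.2],0.085],[[-0.0095,0.0446,0],[0,0,1.2],0.085],[[-0.0086,0.0448,0],[0,0,1.2],0.085],[[-0.0076,0.045,0],[0,0,1.2],0.085],[[-0.0067,0.0452,0],[0,0,1.2],0.085],[[-0.0057,0.0453,0],[0,0,1.2],0.085],[[-0.0048,0.0454,0.0],[0,0,1.2],0.085],[[0,0,0],[0,0,0],0.085],[[0,0,0],[0,0,0],0.085]]';python3 - <<'E'
from lib import *
plan([.6258,.0300,.0925],down(81.6),3,.085); print(pose()[0])
E
```

```text
[[0.5112, -0.3258, 0.008], [0.5059, -0.2314, 0.008], [0.6917, -0.2207, 0.008], [0.6975, -0.3179, 0.008]] [ 0.60158361 -0.27394675  0.008     ]
(array([ 0.55000975, -0.27939695]), 1649, np.float64(0.049467466394154364), np.float64(0.0014439334961013767))
t: 8.25
eef_pos: [0.6223, 0.0311, 0.1584]
tool_rot: [-0.001, 0.073, 0.997, -0.001]
contact_force: [0.3, -0.7, 0.1]
gripper_width: 0.998
n 3 dist 0.066 rotvec [-0.1 -0.1  0.1] tool shift [-0.0038 -0.0004  0.0659]
[[-0.0013, -0.0001, 0.022], [-0.03, -0.04, 0.03], 0.085],[[-0.0012, -0.0002, 0.022], [-0.03, -0.04, 0.03], 0.085],[[-0.0012, -0.0002, 0.022], [-0.03, -0.04, 0.03], 0.085],
[0.62226368 0.0310615  0.15843395]
```

```bash
python3 -m crank '[[[-0.0013,0,0.025],[0,0,0],0.085],[[-0.0012,0,0.025],[0,0,0],0.085],[[-0.0012,0,0.016],[0,0,0],0.085],[[0,0,0],[0,0,0],0.085],[[0,0,0],[0,0,0],0.05],[[0,0,0],[0,0,0],0.05],[[0,0,0],[0,0,0],0.05],[[0,0,0],[0,0,0],0.05],[[0,0,-0.03],[0,0,0],0.05],[[0,0,-0.05],[0,0,0],0.05]]' 40
python3 - <<'E'
from lib import *
plan([.648,-.271,.19],down(90),7,.05); print(pose()[0])
E
```

```text
t: 9.5
eef_pos: [0.6255, 0.0313, 0.1733]
tool_rot: [-0.002, 0.072, 0.997, -0.0]
contact_force: [0.6, 0.2, -1.3]
gripper_width: 0.668
n 7 dist 0.304 rotvec [-0.  -0.2 -8.3] tool shift [-0.0659 -0.2958 -0.0166]
[[-0.0094, -0.0423, -0.0024], [-0.01, -0.03, -1.19], 0.05],[[-0.0085, -0.0424, -0.0024], [-0.01, -0.03, -1.19], 0.05],[[-0.0077, -0.0426, -0.0024], [-0.01, -0.03, -1.19], 0.05],[[-0.0068, -0.0428, -0.0024], [-0.01, -0.03, -1.19], 0.05],[[-0.0059, -0.0429, -0.0024], [-0.01, -0.03, -1.19], 0.05],[[-0.005, -0.043, -0.0024], [-0.01, -0.03, -1.19], 0.05],[[-0.0041, -0.0431, -0.0024], [-0.01, -0.03, -1.19], 0.05],
[0.62547055 0.03125858 0.17331332]
```

```bash
python3 -m crank '[[[-0.0094,-0.0423,-0.01],[0,0,-1.2],0.05],[[-0.0085,-0.0424,0],[0,0,-1.2],0.05],[[-0.0077,-0.0426,0],[0,0,-1.2],0.05],[[-0.0068,-0.0428,0.01],[0,0,-1.2],0.05],[[-0.0059,-0.0429,0.02],[0,0,-1.2],0.05],[[-0.005,-0.043,0.03],[0,0,-1.2],0.05],[[-0.004,-0.043,0.04],[0,0,-1.2],0.05],[[0,0,0.02],[0,0,0],0.05],[[0,0,0],[0,0,0],0.05],[[0,0,0],[0,0,0],0.05]]'; python3 -m crank '[[[0,0,0.02],[0,0,0],0.05],[[0,0,0.015],[0,0,0],0.05],[[0,0,0],[0,0,0],0.05],[[0,0,0],[0,0,0],0.05]]'
```

```text
t: 10.75
eef_pos: [0.6507, -0.2694, 0.0649]
tool_rot: [0.001, -0.002, 1.0, 0.0]
contact_force: [0.4, 0.7, -1.4]
gripper_width: 0.666
t: 11.25
eef_pos: [0.6509, -0.2702, 0.0297]
tool_rot: [0.001, -0.001, 1.0, 0.0]
contact_force: [0.4, 2.5, 6.7]
gripper_width: 0.664
```

```bash
python3 -m crank '[[[0,0,-0.0005],[0,0,0],0.085],[[0,0,0],[0,0,0],0.085],[[0,0,0],[0,0,0],0.085],[[0,0,-0.03],[0,0,0],0.085],[[0,0,-0.05],[0,0,0],0.085],[[0,0,-0.05],[0,0,0],0.085],[[0,0,-0.05],[0,0,0],0.085]]';python3 - <<'E'
from lib import *
snap("wrist","w3")
plan([.47,.03,.30],down(90),7,.085); print(pose()[0])
E
```

```text
t: 12.12
eef_pos: [0.6491, -0.2711, 0.2106]
tool_rot: [-0.0, -0.0, 1.0, 0.0]
contact_force: [0.5, 0.5, 0.2]
gripper_width: 0.991
n 7 dist 0.363 rotvec [-0.2  0.6  0. ] tool shift [ 0.1811  0.3029 -0.0843]
[[0.0259, 0.0433, -0.012], [-0.03, 0.08, 0.01], 0.085],[[0.0259, 0.0433, -0.012], [-0.03, 0.08, 0.01], 0.085],[[0.0259, 0.0433, -0.0119], [-0.03, 0.08, 0.01], 0.085],[[0.0259, 0.0433, -0.0119], [-0.03, 0.08, 0.01], 0.085],[[0.026, 0.0433, -0.0118], [-0.03, 0.08, 0.01], 0.085],[[0.026, 0.0433, -0.0118], [-0.03, 0.08, 0.01], 0.085],[[0.026, 0.0433, -0.0117], [-0.03, 0.08, 0.01], 0.085],
[ 0.65209978 -0.27305903  0.21852604]
```

View pics/w3.png

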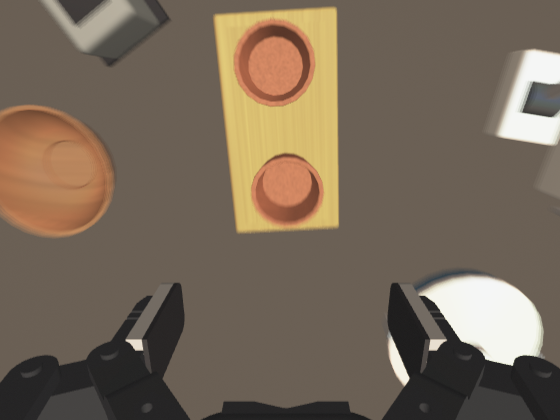

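```bash
python3 -m crank '[[[0.02,0.05,-0.012],[0,0,0],0.085],[[0.02,0.05,-0.012],[0,0,0],0.085],[[0.02,0.05,-0.012],[0,0,0],0.085],[[0.02,0.05,-0.012],[0,0,0],0.085],[[0.02,0.05,-0.012],[0,0,0],0.085],[[0.02,0.05,-0.012],[0,0,0],0.085],[[0.02,0.05,-0.012],[0,0,0],0.085],[[0.02,0.05,-0.01],[0,0,0],0.085],[[0.02,0.05,-0.01],[0,0,0],0.085],[[0,0,0],[0,0,0],0.085]]' ;python3 -m crank '[[[0,0,0],[0,0,0],0.085],[[0,0,0],[0,0,0],0.085]]'; python3 - <<'E'
from lib import *
snap("wrist","w4")
print(pose()[0])
E
```

```text
t: 13.42
eef_pos: [0.4672, 0.1833, 0.3137]
tool_rot: [0.0, -0.005, 1.0, 0.001]
contact_force: [0.9, -0.6, 1.1]
gripper_width: 0.993
t: 13.68
eef_pos: [0.4692, 0.1771, 0.313]
tool_rot: [-0.0, 0.001, 1.0, -0.0]
contact_force: [0.5, -0.3, 0.1]
gripper_width: 0.995
[0.46919445 0.17716578 0.31297968]
```

View pics/w4.png

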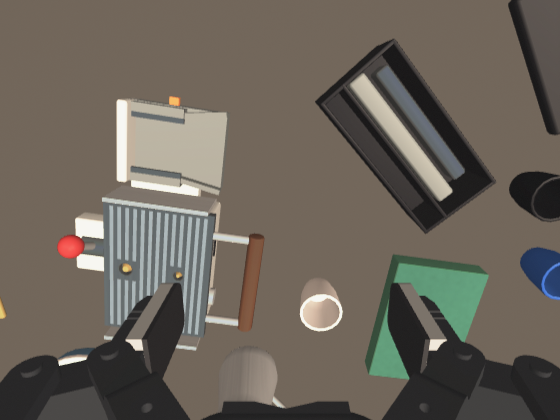

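```bash
python3 - <<'E'
from lib import *
crop("w4",300,30,510,245,3.5,"c7"); crop("w4",85,180,275,355,4,"c8")
E
```

```text
(no output)
```

View pics/c7.png

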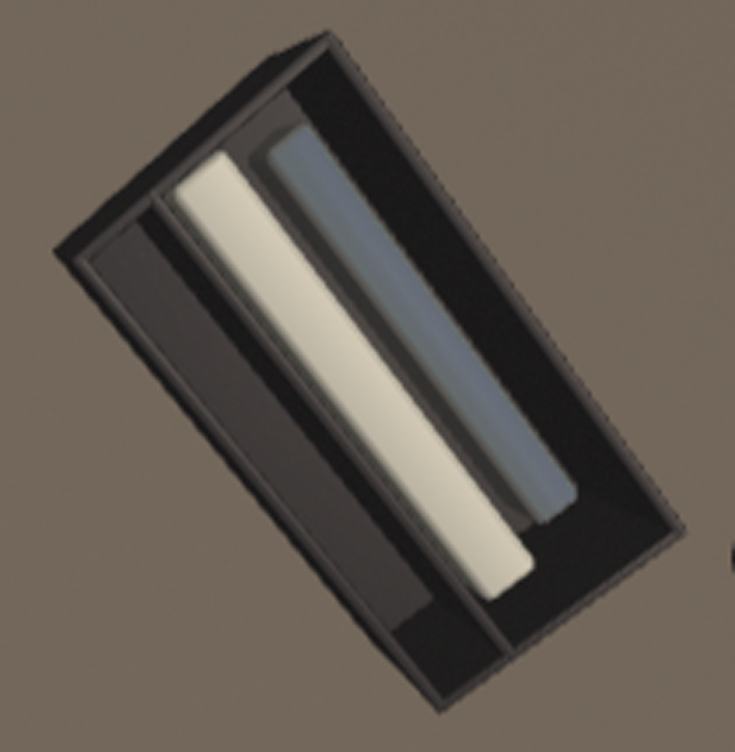

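View pics/c8.png

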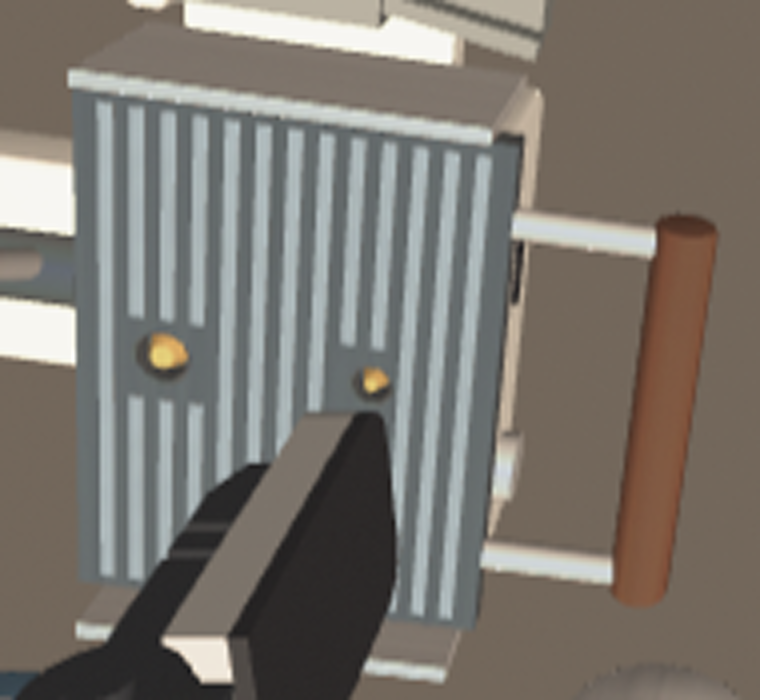

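```bash
python3 - <<'E'
from lib import *
p,d,E,K=load("w4.npz")
c=lambda u,v,z=.07: ray(300+u/3.5-.36,30+v/3.5-.36,z,E,K)[:2]
TL,T,Rr,B=c(76,260),c(330,34),c(684,530),c(440,711)
print("corners",*(x.round(4) for x in(TL,T,Rr,B)))
print("sides",*(round(np.linalg.norm(x),4) for x in(TL-T,T-Rr,Rr-B,B-TL)))
for a,b in((TL,B),(T,Rr)): v=b-a; print("az long",np.degrees(np.arctan2(v[1],v[0])))
for a,b in((TL,T),(B,Rr)): v=b-a; print("az short",np.degrees(np.arctan2(v[1],v[0])))
d1,d2=c(157,200),c(511,655); v=d2-d1;print("divider",d1,d2,np.degrees(np.arctan2(v[1],v[0])), "len",np.linalg.norm(v))
n=np.array([-v[1],v[0]])/np.linalg.norm(v)
print("dist outer edge->divider centre",(d1-TL)@n,(d2-B)@n)
W=cloud(d,E,K)
q=lambda u,v: W[int(round(30+v/3.5)),int(round(300+u/3.5))]
print("floor",q(250,450),q(350,560),"top wall",q(684,528))
c8=lambda u,v,z: ray(85+u/4-.375,180+v/4-.375,z,E,K)[:2]
a,b,cc,e=c8(72,85,.084),c8(492,138,.084),c8(78,634,.084),c8(445,677,.084)
v=a-b;print("near rail",a,b,np.linalg.norm(v),np.degrees(np.arctan2(v[1],v[0])))
v=cc-e;print("far rail",cc,e,np.linalg.norm(v),np.degrees(np.arctan2(v[1],v[0])))
print("mid",(a+b+cc+e)/4)
f,g=c8(686,226,.065),c8(640,595,.065);v=g-f;print("bar",f,g,np.linalg.norm(v),(f+g)/2,np.degrees(np.arctan2(v[1],v[0])))
P,S=c8(166,354,.069),c8(375,382,.069);v=P-S;print("pins",P,S,np.linalg.norm(v),np.degrees(np.arctan2(v[1],v[0])))
u=v/np.linalg.norm(v); print("center from pins",P-u*.036,S+u*.024)
E
```

```text
corners [0.4028 0.2126] [0.3454 0.2784] [0.4813 0.3975] [0.5399 0.3314]
sides 0.0873 0.1807 0.0883 0.1813
az long 40.912686087183836
az long 41.21036833328317
az short 131.09665384935155
az short 131.51746060490996
divider [0.38696288 0.23455333] [0.52112362 0.35114569] 40.99226645463379 len 0.1777438694445073
dist outer edge->divider centre 0.026948565197957824 0.027200445375094782
floor [0.46930827 0.27978487 0.00879369] [0.50807911 0.31847636 0.00864695] top wall [0.4811432  0.39714759 0.07044273]
near rail [ 0.49740188 -0.01154725] [0.51225472 0.0957122 ] 0.10828294764404635 -97.8839455431003
far rail [ 0.66767863 -0.03839339] [0.6834992  0.06902223] 0.10857442278162482 -98.37849479189096
mid [0.59020861 0.02869845]
bar [0.54537094 0.14390846] [0.66870883 0.12601473] 0.12462913180875355 [0.60703988 0.1349616 ] -8.254815498304056
pins [ 0.58298273 -0.00610442] [0.59221656 0.05296118] 0.05978301437300126 -98.88523298386016
center from pins [0.58854314 0.02946357] [0.58850962 0.02924919]
```

```bash
cat >> lib.py <<'E'
def az(a): return np.array([np.cos(np.radians(a)),np.sin(np.radians(a)),0.])
DX,DY=az(-98.5),az(-8.5); DC=np.array([.5886,.0291,.060])
BAR=DC+[0,0,.005]-.108*DX
SLOT=np.array([.4622,.2826,.010]); SX,SY=az(41),az(131)
def tilt(h,dn,xaz):  # tool z: horizontal azimuth h, dn deg below horizontal; tool x azimuth xaz (must be perp to h)
    z=az(h)*np.cos(np.radians(dn))-np.array([0,0,np.sin(np.radians(dn))]); x=az(xaz); return tool(z,np.cross(z,x))
E
python3 - <<'E'
from lib import *
t=tilt(-98.5,45,171.5); z=t.as_matrix()[:,2]; print(t.as_matrix().round(3)); print("BAR",BAR)
G=BAR+.005*z; print("grasp",G); pre=G-.09*z; print("pre",pre)
plan(pre,t,None,.05)
E
```

```text
[[-0.989  0.105 -0.105]
 [ 0.148  0.699 -0.699]
 [-0.    -0.707 -0.707]]
BAR [0.60456342 0.13591371 0.065     ]
grasp [0.60404083 0.13241701 0.06146447]
pre [0.61344736 0.1953576  0.12510408]
n 5 dist 0.238 rotvec [44.9  3.3  8. ] tool shift [-0.1443  0.0185  0.1878]
[[-0.0289, 0.0037, 0.0376], [8.98, 0.66, 1.6], 0.05],[[-0.0291, 0.0103, 0.0361], [8.98, 0.66, 1.6], 0.05],[[-0.0291, 0.0166, 0.0337], [8.98, 0.66, 1.6], 0.05],[[-0.0289, 0.0224, 0.0303], [8.98, 0.66, 1.6], 0.05],[[-0.0286, 0.0276, 0.026], [8.98, 0.66, 1.6], 0.05],
```

```bash
python3 -m crank '[[[-0.029,0.0037,0.0376],[9,0.66,1.6],0.05],[[-0.029,0.0103,0.0361],[9,0.66,1.6],0.05],[[-0.029,0.0166,0.0337],[9,0.66,1.6],0.05],[[-0.029,0.0224,0.0303],[9,0.66,1.6],0.05],[[-0.0286,0.0276,0.026],[9,0.66,1.6],0.05],[[0,0,0],[0,0,0],0.05],[[0,0,0],[0,0,0],0.05]]'; python3 - <<'E'
from lib import *
print(pose()[2]["q"].round(2) if hasattr(pose()[2]["q"],"round") else np.round(pose()[2]["q"],2))
t=tilt(-98.5,45,171.5); z=t.as_matrix()[:,2]; G=BAR+.005*z
plan(G,t,4,.05)
snap("side","s1"); snap("wrist","w5")
crop("s1",180,60,400,260,3,"c9")
E
```

```text
t: 14.6
eef_pos: [0.6139, 0.1957, 0.1261]
tool_rot: [-0.028, 0.068, 0.921, -0.383]
contact_force: [0.7, -0.6, 2.5]
gripper_width: 0.584
[-0.92  0.89  0.45  1.45  0.25  1.39  0.78]
n 4 dist 0.091 rotvec [-0.1  0.1 -0. ] tool shift [0.0005 0.0006 0.091 ]
[[0.0001, 0.0002, 0.0228], [-0.03, 0.02, -0.01], 0.05],[[0.0001, 0.0001, 0.0228], [-0.03, 0.02, -0.01], 0.05],[[0.0001, 0.0001, 0.0228], [-0.03, 0.02, -0.01], 0.05],[[0.0001, 0.0001, 0.0228], [-0.03, 0.02, -0.01], 0.05],
```

View pics/c9.png

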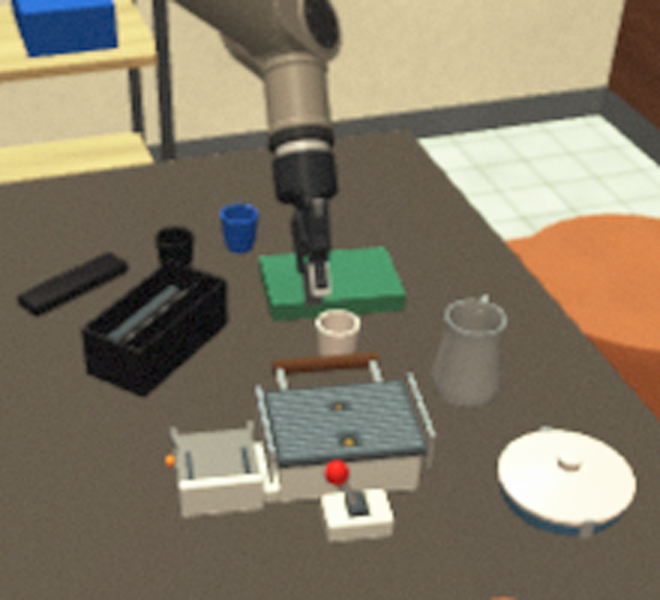

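View pics/w5.png

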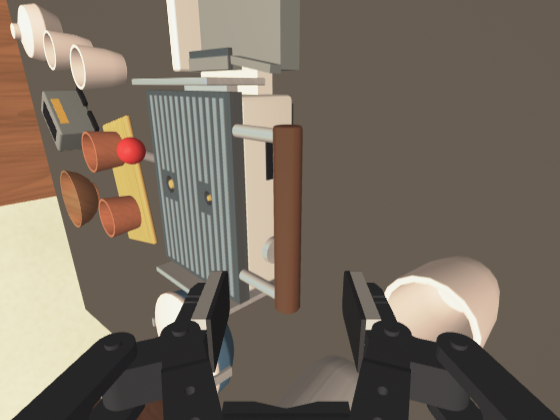

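```bash
python3 -m crank '[[[0.0001,0.0002,0.025],[0,0,0],0.042],[[0.0001,0.0002,0.025],[0,0,0],0.042],[[0.0001,0.0002,0.025],[0,0,0],0.042],[[0.0001,0.0001,0.016],[0,0,0],0.042],[[0,0,0],[0,0,0],0.042],[[0,0,0],[0,0,0],0.042]]'; python3 - <<'E'
from lib import *
print(pose()[0]); snap("wrist","w6")
E
```

```text
t: 15.45
eef_pos: [0.6042, 0.1351, 0.0622]
tool_rot: [-0.027, 0.068, 0.922, -0.381]
contact_force: [0.3, 0.4, 0.3]
gripper_width: 0.49
[0.60423211 0.13508371 0.06224518]
```

View pics/w6.png

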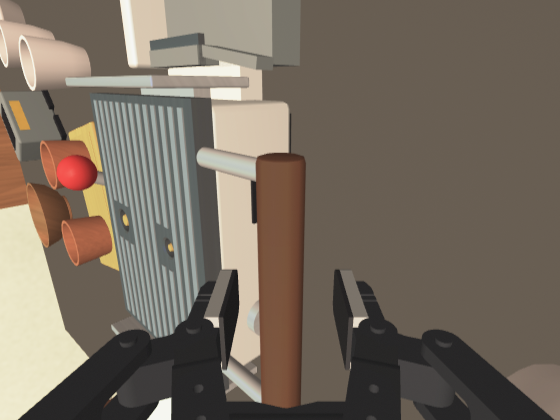

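```bash
python3 -m crank '[[[0,-0.001,0.002],[0,0,0],0.042],[[0,0,0],[0,0,0],0.01],[[0,0,0],[0,0,0],0.01],[[0,0,0],[0,0,0],0.01],[[0,0,0],[0,0,0],0.01],[[0,0,0],[0,0,0],0.01]]' 110; python3 - <<'E'
from lib import *
print(pose()[0], pose()[2]["torque"])
E
```

```text
t: 16.25
eef_pos: [0.6031, 0.1317, 0.0603]
tool_rot: [-0.028, 0.067, 0.921, -0.383]
contact_force: [-1.8, 0.8, 4.4]
gripper_width: 0.174
[0.60314137 0.13166955 0.06026527] [ 0.11366476  0.09555933 -0.1671462 ]
```

```bash
python3 -m crank '[[[0,-0.0035,-0.0035],[0,0,0],0.01],[[0,-0.0035,-0.0035],[0,0,0],0.01],[[0,-0.007,-0.007],[0,0,0],0.01],[[0,-0.007,-0.007],[0,0,0],0.01],[[0,-0.007,-0.007],[0,0,0],0.01],[[0,-0.007,-0.007],[0,0,0],0.01],[[0,0,0],[0,0,0],0.01]]'; python3 - <<'E'
from lib import *
print(pose()[0], pose()[2]["torque"])
snap("wrist","w7"); snap("side","s2"); crop("s2",180,60,400,260,3,"c10")
E
```

```text
t: 17.12
eef_pos: [0.6036, 0.132, 0.1105]
tool_rot: [-0.027, 0.068, 0.921, -0.382]
contact_force: [0.4, -0.2, -3.5]
gripper_width: 0.177
[0.60360349 0.13201594 0.11051156] [ 1.50962917 -0.17508077  0.00660622]
```

View pics/c10.png

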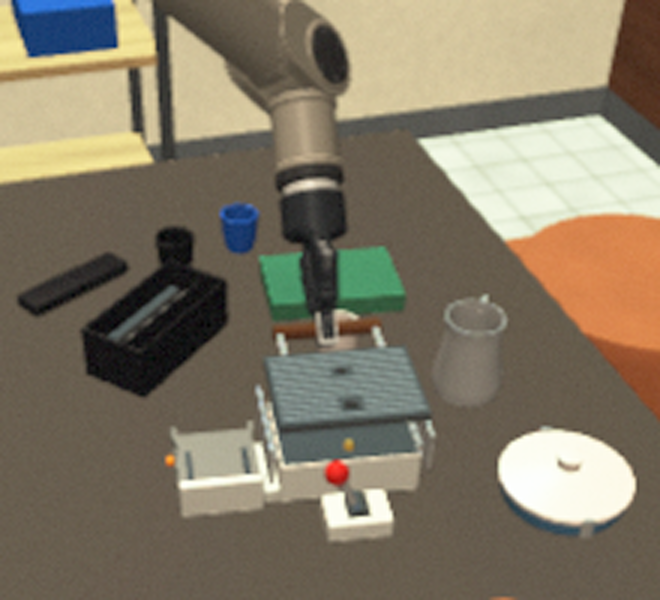

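View pics/w7.png

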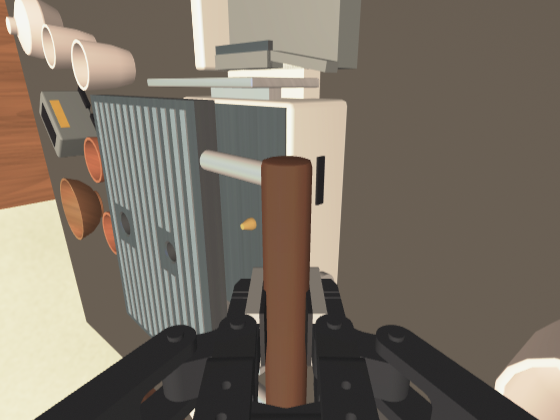

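```bash
python3 -m crank '[[[0,-0.03,-0.03],[0,0,0],0.01],[[0,-0.035,-0.035],[0,0,0],0.01],[[0,-0.035,-0.035],[0,0,0],0.01],[[0,-0.03,-0.03],[0,0,0],0.01],[[0,0,0],[0,0,0],0.01]]'; python3 - <<'E'
from lib import *
t=tilt(131,45,-139); z=t.as_matrix()[:,2]; top=SLOT+[0,0,.168+.095]+.005*z; print(top,t.as_matrix().round(3).tolist())
plan(top,t,12,.01); print(pose()[0],np.round(pose()[2]["q"],2))
E
```

```text
t: 17.85
eef_pos: [0.6043, 0.132, 0.2963]
tool_rot: [-0.026, 0.069, 0.922, -0.381]
contact_force: [-0.1, -0.1, -4.8]
gripper_width: 0.178
[0.45988048 0.2852683  0.26946447] [[-0.755, -0.464, -0.464], [-0.656, 0.534, 0.534], [-0.0, 0.707, -0.707]]
n 12 dist 0.212 rotvec [-83.9   0.3 -54.6] tool shift [ 0.1654  0.1108 -0.0737]
[[0.0138, 0.0092, -0.0061], [-6.99, 0.03, -4.55], 0.01],[[0.013, 0.011, -0.0049], [-6.99, 0.03, -4.55], 0.01],[[0.0121, 0.0125, -0.0035], [-6.99, 0.03, -4.55], 0.01],[[0.011, 0.0137, -0.0019], [-6.99, 0.03, -4.55], 0.01],[[0.0099, 0.0147, -0.0001], [-6.99, 0.03, -4.55], 0.01],[[0.0087, 0.0153, 0.0017], [-6.99, 0.03, -4.55], 0.01],[[0.0075, 0.0156, 0.0036], [-6.99, 0.03, -4.55], 0.01],[[0.0062, 0.0156, 0.0055], [-6.99, 0.03, -4.55], 0.01],[[0.005, 0.0153, 0.0074], [-6.99, 0.03, -4.55], 0.01],[[0.0038, 0.0146, 0.0093], [-6.99, 0.03, -4.55], 0.01],[[0.0027, 0.0136, 0.011], [-6.99, 0.03, -4.55], 0.01],[[0.0016, 0.0124, 0.0126], [-6.99, 0.03, -4.55], 0.01],
[0.6043353  0.13195758 0.29628822] [-0.92  0.65  0.52  1.48  0.34  1.54  0.92]
```

```bash
python3 -m crank '[[[0.007,0.0046,-0.003],[-3.5,0,-2.3],0.01],[[0.0138,0.0092,-0.0061],[-7,0,-4.5],0.01],[[0.013,0.011,-0.0049],[-7,0,-4.5],0.01],[[0.0121,0.0125,-0.0035],[-7,0,-4.5],0.01],[[0.011,0.0137,-0.0019],[-7,0,-4.5],0.01],[[0.0099,0.0147,0],[-7,0,-4.5],0.01]]';python3 -m crank '[[[0.0087,0.0153,0.0017],[-7,0,-4.5],0.01],[[0.0075,0.0156,0.0036],[-7,0,-4.5],0.01],[[0.0062,0.0156,0.0055],[-7,0,-4.5],0.01],[[0.005,0.0153,0.0074],[-7,0,-4.5],0.01],[[0.0038,0.0146,0.0093],[-7,0,-4.5],0.01],[[0.0027,0.0136,0.011],[-7,0,-4.5],0.01],[[0,0,0],[0,0,0],0.01],[[0,0,0],[0,0,0],0.01]]'; python3 - <<'E'
from lib import *
t=tilt(131,45,-139); z=t.as_matrix()[:,2]; top=SLOT+[0,0,.168+.095]+.005*z
plan(top,t,2,.01); print(pose()[0],np.round(pose()[2]["q"],2))
snap("wrist","w8"); snap("side","s3"); snap("scene","t3"); crop("s3",150,0,400,260,2.5,"c11");  crop("t3",250,50,420,250,3,"c12")
E
```

```text
t: 18.6
eef_pos: [0.5329, 0.2014, 0.2852]
tool_rot: [-0.086, -0.125, 0.988, -0.043]
contact_force: [0.9, -1.5, -3.8]
gripper_width: 0.175
t: 19.6
eef_pos: [0.4604, 0.2762, 0.2787]
tool_rot: [-0.13, -0.306, 0.884, 0.328]
contact_force: [0.6, 0.3, -2.5]
gripper_width: 0.181
n 2 dist 0.013 rotvec [-3.7  0.2 -2.7] tool shift [-0.0056 -0.0005  0.0117]
[[-0.0028, -0.0002, 0.0058], [-1.83, 0.11, -1.36], 0.01],[[-0.0028, -0.0005, 0.0058], [-1.83, 0.11, -1.36], 0.01],
[0.46038105 0.27622395 0.2786909 ] [-0.37  0.41  0.08  1.77 -0.69  1.37  2.24]
```

View pics/c11.png

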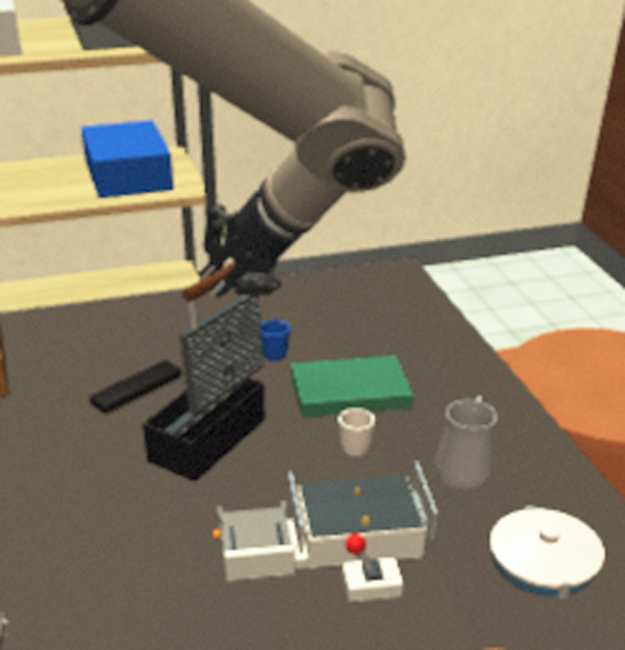

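View pics/c12.png

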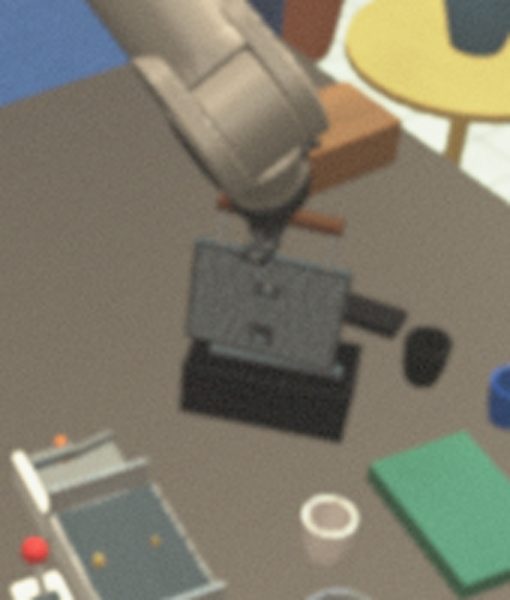

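View pics/w8.png

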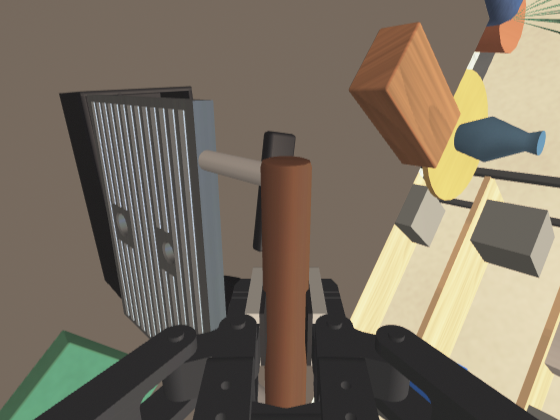

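```bash
python3 -m crank '[[[-0.0028,-0.0002,0.0058],[-1.8,0.1,-1.35],0.01],[[-0.0028,-0.0005,0.0058],[-1.8,0.1,-1.35],0.01],[[0,0,0],[0,0,0],0.01],[[0,0,0],[0,0,0],0.01]]'; cat >> lib.py <<'E'
def platefit(tag,poly):
    """fit plane to cloud pixels in polygon; return centroid, normal, quality"""
    p,d,E,K=load(tag+".npz"); W=cloud(d,E,K); m=np.zeros(d.shape,np.uint8); cv2.fillPoly(m,[np.array(poly,np.int32)],1)
    X=W[m>0]; X=X[~np.isnan(X[:,0])]
    for _ in range(4):
        c=X.mean(0); u,s,vt=np.linalg.svd(X-c,full_matrices=False); n=vt[2]; r=(X-c)@n; X=X[np.abs(r)<max(2*r.std(),.001)]
    if n@(E[:3,3]-c)<0: n=-n
    return c,n,r.std(),len(X)
E
python3 - <<'E'
from lib import *
t=tilt(131,45,-139); z=t.as_matrix()[:,2]; top=SLOT+[0,0,.168+.095]+.005*z
plan(top,t,2,.01)
snap("wrist","w9")
c,n,s,N=platefit("w9",[(110,115),(180,115),(195,320),(130,300)])
print(c,n,s,N, "tilt from vertical deg",np.degrees(np.arcsin(n[2])),"normal az",np.degrees(np.arctan2(n[1],n[0])))
E
```

```text
t: 20.25
eef_pos: [0.46, 0.2858, 0.2704]
tool_rot: [-0.133, -0.324, 0.865, 0.359]
contact_force: [-0.3, 0.5, -2.3]
gripper_width: 0.176
n 2 dist 0.001 rotvec [-0.   0.1  0.1] tool shift [ 0.0005 -0.0009  0.0005]
[[0.0002, -0.0004, 0.0002], [-0.01, 0.03, 0.05], 0.01],[[0.0002, -0.0004, 0.0002], [-0.01, 0.03, 0.05], 0.01],
[0.45416549 0.26631218 0.1787683 ] [ 0.65613614 -0.75448238  0.01554703] 0.00042052738058937525 12851 tilt from vertical deg 0.890814939903615 normal az -48.98812372149177
```

View pics/w9.png

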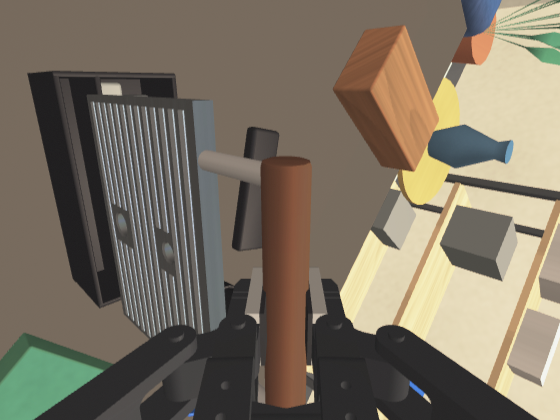

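```bash
python3 - <<'E'
from lib import *
c,n,s,N=platefit("w9",[(110,115),(180,115),(195,320),(130,300)])
m=c-.005*n; print("plate midplane slotY at z=%.3f"%c[2],(m-SLOT)@SY, "slope per m", n[2])
# at bottom edge z=.10 and at slot top
for z in(.10,.07,.02): print(z,((m-SLOT)@SY)+ (z-c[2])*n[2]/np.linalg.norm(n[:2])*1)
p=pose()[0]-.005*pose()[1].as_matrix()[:,2]; print("bar slot coords",(p-SLOT)@SX,(p-SLOT)@SY,p[2])
# slot walls seen in this view
crop("w9",20,60,220,330,3,"c13")
E
```

```text
plate midplane slotY at z=0.179 -0.0020220671748737143 slope per m 0.015547027346989619
0.1 -0.003246828123730231
0.07 -0.003713295322454066
0.02 -0.004490740653660457
bar slot coords 0.00043075701148177894 0.000285304344885051 0.2739950607341161
```

View pics/c13.png

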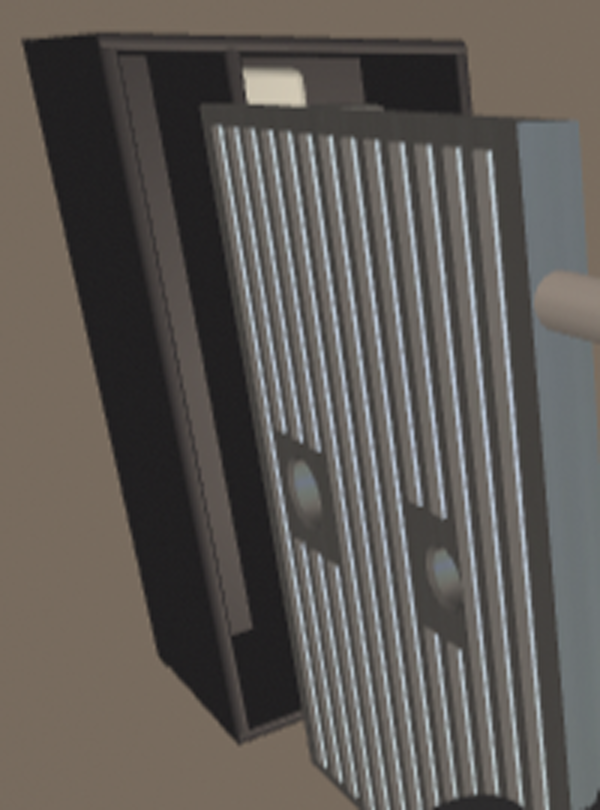

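```bash
python3 -m crank '[[[0,0.0018,0.0018],[0,0,0],0.01],[[0,-0.01,0.01],[0,0,0],0.01],[[0,-0.01,0.01],[0,0,0],0.01],[[0,-0.01,0.01],[0,0,0],0.01],[[0,-0.005,0.005],[0,0,0],0.01],[[0,0,0],[0,0,0],0.01]]';python3 -m crank '[[[0,-0.01,0.01],[0,0,0],0.01],[[0,-0.01,0.01],[0,0,0],0.01],[[0,-0.006,0.006],[0,0,0],0.01],[[0,0,0],[0,0,0],0.01]]'; python3 - <<'E'
from lib import *
p=pose()[0]-.005*pose()[1].as_matrix()[:,2]; print("bar slot coords",(p-SLOT)@SX,(p-SLOT)@SY,p[2])
E
```

```text
t: 21.05
eef_pos: [0.458, 0.2876, 0.2197]
tool_rot: [-0.134, -0.324, 0.865, 0.359]
contact_force: [0.1, 0.2, -2.5]
gripper_width: 0.178
t: 21.55
eef_pos: [0.4578, 0.2876, 0.1828]
tool_rot: [-0.134, -0.324, 0.865, 0.359]
contact_force: [-0.4, -0.2, -3.5]
gripper_width: 0.172
bar slot coords 7.582564292691216e-07 0.003129367726490695 0.18636898666504165
```

```bash
python3 -m crank '[[[0,-0.003,0.003],[0,0,0],0.01],[[0,-0.002,0.002],[0,0,0],0.01],[[0,0,0],[0,0,0],0.01]]'
```

```text
t: 21.92
eef_pos: [0.4582, 0.2878, 0.1766]
tool_rot: [-0.134, -0.324, 0.865, 0.359]
contact_force: [0.5, -0.4, -2.7]
gripper_width: 0.174
```

```bash
python3 -m crank '[[[0,-0.001,0.001],[0,0,0],0.01],[[0,0,0],[0,0,0],0.01]]'
```

```text
t: 22.18
eef_pos: [0.4583, 0.2878, 0.1753]
tool_rot: [-0.134, -0.324, 0.865, 0.359]
contact_force: [0.9, 0.5, -3.9]
gripper_width: 0.172
```

```bash
python3 -m crank '[[[0,-0.001,0.001],[0,0,0],0.01],[[0,0,0],[0,0,0],0.01]]'
```

```text
t: 22.42
eef_pos: [0.458, 0.288, 0.1746]
tool_rot: [-0.134, -0.324, 0.865, 0.36]
contact_force: [-1.9, -1.5, 3.9]
gripper_width: 0.173
```

```bash
python3 -m crank '[[[0,0,0],[0,0,0],0.03],[[0,0,0],[0,0,0],0.045],[[0,0,0],[0,0,0],0.045],[[0,0,-0.02],[0,0,0],0.05],[[0,0,-0.04],[0,0,0],0.05],[[0,0,-0.05],[0,0,0],0.05],[[0,0,-0.04],[0,0,0],0.05],[[0,0,0],[0,0,0],0.05]]'; python3 - <<'E'
from lib import *
snap("wrist","w10"); print(np.round(pose()[0],4))
E
```

```text
t: 23.42
eef_pos: [0.5312, 0.2045, 0.2824]
tool_rot: [-0.13, -0.323, 0.866, 0.358]
contact_force: [0.2, 0.5, -0.9]
gripper_width: 0.582
[0.5293 0.2061 0.281 ]
```

View pics/w10.png

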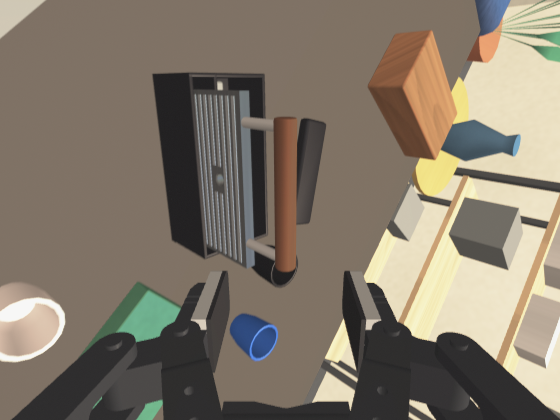

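```bash
python3 - <<'E'
from lib import *
c,n,s,N=platefit("w10",[(203,100),(236,100),(240,250),(212,240)])
print(c,n,s,N,"tilt",np.degrees(np.arcsin(n[2])),"az",np.degrees(np.arctan2(n[1],n[0])))
m=c-.005*n; up=np.array([0,0,1])-n*n[2]; up/=np.linalg.norm(up); 
print("mid slotY",(m-SLOT)@SY,"z",m[2])
# bar centre estimate along plate at height: plate bottom z~.010; bar 168 up along
b=m+up*((.010+.168*up[2]-m[2])/up[2]); b=b+SX*((SLOT-b)@SX); print("bar est",b)
p,d,E,K=load("w10.npz"); W=cloud(d,E,K); X=W[125:260,277:296].reshape(-1,3); hs=cv2.cvtColor(p,cv2.COLOR_RGB2HSV)[125:260,277:296].reshape(-1,3)
X=X[(X[:,2]>.15)]; print("bar surf mean",X.mean(0),"zmax",np.percentile(X[:,2],[5,50,98])); 
ends=[ray(u,v,.178,E,K) for u,v in((286,121),(285,272))]; print(ends)
v=E[:3,3]-X.mean(0); v-=SX*(v@SX); v/=np.linalg.norm(v); print("bar axis from surface", X.mean(0)-v*.009, (X.mean(0)-v*.009-SLOT)@SY)
E
```

```text
[0.46202585 0.27410377 0.10117965] [ 0.65641194 -0.75433626 -0.01000922] 0.0004630279972194661 4244 tilt -0.5734957796744571 az -48.97070521951799
mid slotY -0.0012981866281492208 z 0.10122969683347609
bar est [0.46355578 0.28104035 0.17799158]
bar surf mean [0.46414073 0.27583811 0.18368575] zmax [0.17845952 0.18452163 0.18707672]
[array([0.42016932, 0.24504433, 0.178     ]), array([0.51550134, 0.326387  , 0.178     ])]
bar axis from surface [0.45997901 0.28062562 0.17730141] -3.2985231953430947e-05
```

```bash
python3 - <<'E'
from lib import *
B=np.array([.4632,.2811,.1778])
w1=(B+[0,0,.17], tool([0,0,-1],np.cross([0,0,-1],az(-139))))
t=tilt(-49,45,-139); z=t.as_matrix()[:,2]; w2=(B-.095*z,t)
plan(*w1,5,.05); print(w2[0]); plan(*w2,6,.05,start=w1)
E
```

```text
n 5 dist 0.12 rotvec [44.9  0.2 -0. ] tool shift [0.0007 0.118  0.0233]
[[0.0001, 0.0236, 0.0047], [8.99, 0.05, -0.01], 0.05],[[0.0001, 0.024, 0.0009], [8.99, 0.05, -0.01], 0.05],[[0.0001, 0.0239, -0.0028], [8.99, 0.05, -0.01], 0.05],[[0.0001, 0.0232, -0.0065], [8.99, 0.05, -0.01], 0.05],[[0.0001, 0.0218, -0.0101], [8.99, 0.05, -0.01], 0.05],
[0.41912914 0.33179772 0.24497514]
n 6 dist 0.123 rotvec [45. -0.  0.] tool shift [-0.      0.0672  0.1028]
[[-0.0, 0.0112, 0.0171], [7.5, -0.0, 0.0], 0.05],[[-0.0, 0.0133, 0.0155], [7.5, -0.0, 0.0], 0.05],[[-0.0, 0.0152, 0.0137], [7.5, -0.0, 0.0], 0.05],[[-0.0, 0.0169, 0.0115], [7.5, -0.0, 0.0], 0.05],[[-0.0, 0.0183, 0.0092], [7.5, -0.0, 0.0], 0.05],[[-0.0, 0.0193, 0.0068], [7.5, -0.0, 0.0], 0.05],
```

```bash
python3 -m crank '[[[0,0.0236,0.0047],[9,0,0],0.05],[[0,0.024,0.001],[9,0,0],0.05],[[0,0.024,-0.003],[9,0,0],0.05],[[0,0.023,-0.0065],[9,0,0],0.05],[[0,0.022,-0.01],[9,0,0],0.05],[[0,0,0],[0,0,0],0.05]]'; python3 - <<'E'
from lib import *
print(pose()[0],np.round(pose()[2]["q"],2))
E
python3 -m crank '[[[0,0.011,0.017],[7.5,0,0],0.05],[[0,0.013,0.0155],[7.5,0,0],0.05],[[0,0.015,0.0137],[7.5,0,0],0.05],[[0,0.017,0.0115],[7.5,0,0],0.05],[[0,0.018,0.0092],[7.5,0,0],0.05],[[0,0.019,0.0068],[7.5,0,0],0.05],[[0,0,0],[0,0,0],0.05],[[0,0,0],[0,0,0],0.05]]'; python3 - <<'E'
from lib import *
B=np.array([.4632,.2811,.1778])
t=tilt(-49,45,-139); z=t.as_matrix()[:,2]
plan(B+.005*z,t,5,.05); print(np.round(pose()[0],4),np.round(pose()[2]["q"],2))
snap("wrist","w11")
E
```

```text
t: 24.22
eef_pos: [0.4579, 0.2885, 0.3475]
tool_rot: [0.001, -0.356, 0.934, 0.001]
contact_force: [0.2, 0.9, 0.1]
gripper_width: 0.587
[0.45787893 0.28852011 0.3474988 ] [-0.78  0.17  0.12  1.75 -0.02  1.22  1.64]
t: 25.22
eef_pos: [0.4195, 0.3318, 0.2448]
tool_rot: [0.134, -0.323, 0.866, -0.358]
contact_force: [0.5, 0.5, 0.7]
gripper_width: 0.587
n 5 dist 0.1 rotvec [ 0.1 -0.  -0.1] tool shift [ 0.0003 -0.0002  0.0997]
[[0.0001, -0.0, 0.0199], [0.02, -0.01, -0.02], 0.05],[[0.0001, -0.0, 0.0199], [0.02, -0.01, -0.02], 0.05],[[0.0001, -0.0, 0.0199], [0.02, -0.01, -0.02], 0.05],[[0.0001, -0.0, 0.0199], [0.02, -0.01, -0.02], 0.05],[[0.0001, -0.0, 0.0199], [0.02, -0.01, -0.02], 0.05],
[0.4195 0.3318 0.2448] [-1.23  0.41  0.07  1.9   0.69  1.31  0.77]
```

View pics/w11.png

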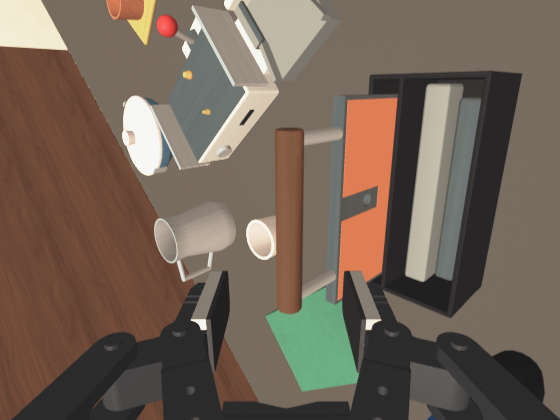

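```bash
python3 -m crank '[[[0,0,0.025],[0,0,0],0.045],[[0,0,0.025],[0,0,0],0.045],[[0,0,0.025],[0,0,0],0.045],[[0,0,0.024],[0,0,0],0.045],[[0,0,0],[0,0,0],0.045],[[0,0,0],[0,0,0],0.045]]'; python3 - <<'E'
from lib import *
B=np.array([.4632,.2811,.1778])
t=tilt(-49,45,-139); z=t.as_matrix()[:,2]
plan(B+.005*z,t,5,.05); snap("wrist","w12")
p,d,E,K=load("w12.npz"); W=cloud(d,E,K); T=pose()
hs=cv2.cvtColor(p,cv2.COLOR_RGB2HSV)
m=(hs[...,0]<15)&(hs[...,1]>100)&(hs[...,2]<150)&(W[...,2]>.15); m[:150]=0
X=(W[m]-T[0])@T[1].as_matrix(); X=X[(np.abs(X[:,0])<.06)&(np.abs(X[:,1])<.03)&(np.abs(X[:,2])<.03)]; print("bar surf in tool frame",len(X),X.mean(0),np.percentile(X,[3,97],axis=0))
E
```

```text
t: 26.02
eef_pos: [0.4653, 0.2806, 0.1757]
tool_rot: [0.135, -0.323, 0.866, -0.357]
contact_force: [0.3, 0.2, 0.5]
gripper_width: 0.526
n 5 dist 0.003 rotvec [ 0.1  0.1 -0.2] tool shift [ 0.0013 -0.0002  0.0023]
[[0.0003, -0.0, 0.0005], [0.03, 0.03, -0.04], 0.05],[[0.0003, -0.0, 0.0005], [0.03, 0.03, -0.04], 0.05],[[0.0003, -0.0, 0.0005], [0.03, 0.03, -0.04], 0.05],[[0.0003, -0.0, 0.0005], [0.03, 0.03, -0.04], 0.05],[[0.0003, -0.0, 0.0005], [0.03, 0.03, -0.04], 0.05],
bar surf in tool frame 10741 [ 0.01489763  0.00020636 -0.01089053] [[-0.03845568 -0.00763874 -0.01314029]
 [ 0.05787898  0.00804039 -0.00686528]]
```

View pics/w12.png

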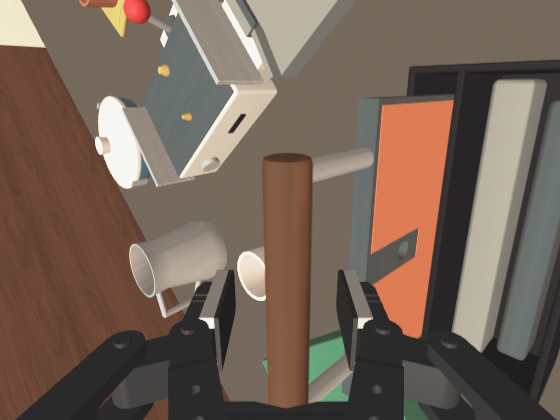

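```bash
python3 -m crank '[[[0,0,0],[0,0,0],0.01],[[0,0,0],[0,0,0],0.01],[[0,0,0],[0,0,0],0.01],[[0,0,0],[0,0,0],0.01],[[0,0,0],[0,0,0],0.01]]' 110
python3 -m crank '[[[0,-0.007,-0.007],[0,0,0],0.01],[[0,-0.01,-0.01],[0,0,0],0.01],[[0,-0.01,-0.01],[0,0,0],0.01],[[0,-0.01,-0.01],[0,0,0],0.01],[[0,-0.01,-0.01],[0,0,0],0.01],[[0,-0.01,-0.01],[0,0,0],0.01],[[0,-0.01,-0.01],[0,0,0],0.01],[[0,-0.01,-0.01],[0,0,0],0.01],[[0,0,0],[0,0,0],0.01]]'; python3 - <<'E'
from lib import *
print(np.round(pose()[0],4),np.round(pose()[2]["q"],2)); snap("wrist","w13")
E
```

```text
t: 26.7
eef_pos: [0.465, 0.2807, 0.1752]
tool_rot: [0.135, -0.324, 0.866, -0.358]
contact_force: [-0.4, 0.5, 5.0]
gripper_width: 0.177
t: 27.82
eef_pos: [0.4651, 0.2805, 0.2845]
tool_rot: [0.135, -0.323, 0.866, -0.357]
contact_force: [-0.2, -0.0, -2.9]
gripper_width: 0.174
[0.4651 0.2805 0.2845] [-1.16  0.33  0.11  1.92  0.73  1.29  0.89]
```

View pics/w13.png

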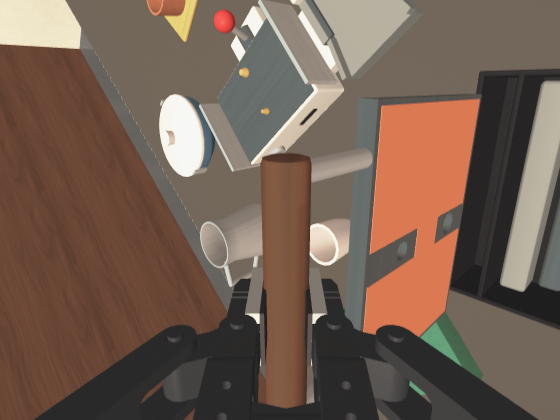

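```bash
python3 - <<'E'
from lib import *
t=tilt(-98.5,45,171.5); z=t.as_matrix()[:,2]; T=BAR+[0,0,.155]+.005*z
plan(T,t,13,.01)
E
```

```text
n 13 dist 0.214 rotvec [ 0.1 35.1 35. ] tool shift [-0.0079 -0.0962  0.1909]
[[-0.0006, -0.0074, 0.0147], [0.01, 2.7, 2.69], 0.01],[[-0.0016, -0.0073, 0.0146], [0.01, 2.7, 2.69], 0.01],[[-0.0027, -0.0072, 0.0145], [0.01, 2.7, 2.69], 0.01],[[-0.0037, -0.0071, 0.0144], [0.01, 2.7, 2.69], 0.01],[[-0.0047, -0.0069, 0.0142], [0.01, 2.7, 2.69], 0.01],[[-0.0057, -0.0066, 0.0139], [0.01, 2.7, 2.69], 0.01],[[-0.0066, -0.0064, 0.0137], [0.01, 2.7, 2.69], 0.01],[[-0.0076, -0.006, 0.0133], [0.01, 2.7, 2.69], 0.01],[[-0.0084, -0.0056, 0.0129], [0.01, 2.7, 2.69], 0.01],[[-0.0093, -0.0052, 0.0125], [0.01, 2.7, 2.69], 0.01],[[-0.0101, -0.0048, 0.0121], [0.01, 2.7, 2.69], 0.01],[[-0.0109, -0.0043, 0.0116], [0.01, 2.7, 2.69], 0.01],[[-0.0116, -0.0037, 0.011], [0.01, 2.7, 2.69], 0.01],
```

```bash
python3 -m crank '[[[0,-0.018,-0.018],[0,0,0],0.01],[[0,-0.018,-0.018],[0,0,0],0.01],[[0,0,0],[0,0,5],0.01],[[0,0,0],[0,0,8],0.01],[[0,0,0],[0,0,8],0.01],[[0,0,0],[0,0,8],0.01],[[0,0,0],[0,0,8],0.01],[[0,0,0],[0,0,8],0.01],[[0,0,0],[0,0,8],0.01],[[0,0,0],[0,0,7],0.01]]'; python3 - <<'E'
from lib import *
print(np.round(pose()[0],4),np.round(pose()[2]["q"],2)); snap("wrist","w14"); snap("side","s4"); snap("scene","t4"); crop("t4",200,0,420,250,3,"c14")
E
```

```text
t: 29.12
eef_pos: [0.4643, 0.2796, 0.3334]
tool_rot: [0.296, 0.154, 0.911, -0.243]
contact_force: [0.1, 0.6, -2.9]
gripper_width: 0.175
[0.4643 0.2796 0.3334] [-1.25  0.27  0.22  1.88  0.7   1.35 -0.07]
```

View pics/s4.png

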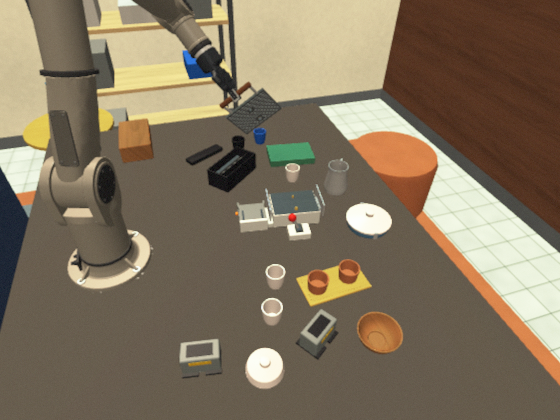

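View pics/c14.png

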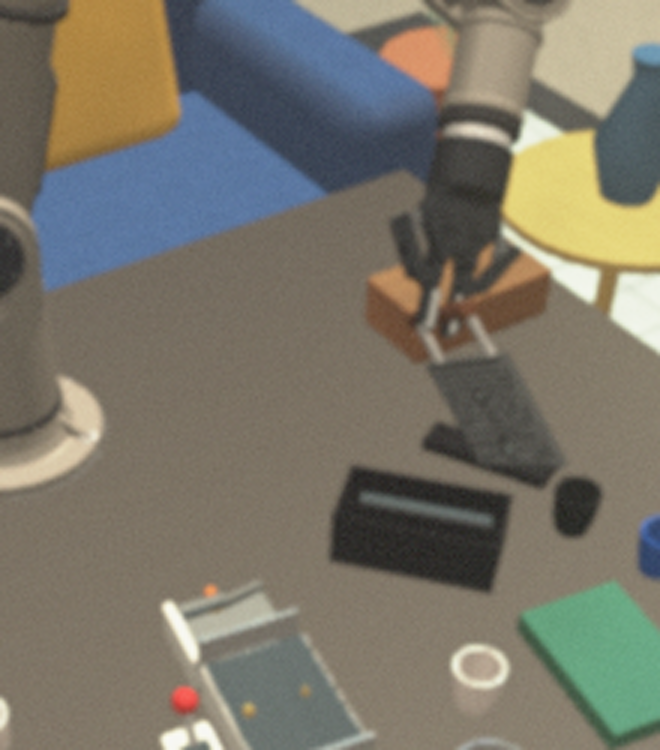

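```bash
python3 -m crank '[[[0,0,0],[0,0,8],0.01],[[0,0,0],[0,0,10],0.01],[[0,0,0],[0,0,10],0.01],[[0,0,0],[0,0,10],0.01],[[0,0,0],[0,0,10],0.01],[[0,0,0],[0,0,10],0.01],[[0,0,0],[0,0,10],0.01],[[0,0,0],[0,0,10],0.01],[[0,0,0],[0,0,10],0.01],[[0,0,0],[0,0,10],0.01]]';python3 -m crank '[[[0,0,0],[0,0,10],0.01],[[0,0,0],[0,0,8],0.01],[[0,0,0],[0,0,4],0.01],[[0,0,0],[0,0,0],0.01]]'; python3 - <<'E'
from lib import *
t=tilt(-98.5,45,-8.5); z=t.as_matrix()[:,2]; T=BAR+[0,0,.155]+.005*z
plan(T,t,10,.01)
print(np.round(pose()[0],4),np.round(pose()[2]["q"],2)); snap("wrist","w15"); snap("side","s5")
E
```

```text
t: 30.52
eef_pos: [0.4645, 0.2799, 0.3339]
tool_rot: [0.377, 0.789, 0.482, 0.064]
contact_force: [-0.6, -0.1, -3.6]
gripper_width: 0.176
t: 31.02
eef_pos: [0.4645, 0.2801, 0.334]
tool_rot: [0.358, 0.865, 0.325, 0.134]
contact_force: [-0.2, -0.0, -4.2]
gripper_width: 0.178
n 10 dist 0.235 rotvec [ -0.1 -35.1  35.2] tool shift [0.008  0.0607 0.2266]
[[0.0008, 0.0061, 0.0227], [-0.01, -3.51, 3.52], 0.01],[[0.0026, 0.006, 0.0226], [-0.01, -3.51, 3.52], 0.01],[[0.0043, 0.0058, 0.0223], [-0.01, -3.51, 3.52], 0.01],[[0.006, 0.0054, 0.022], [-0.01, -3.51, 3.52], 0.01],[[0.0076, 0.005, 0.0216], [-0.01, -3.51, 3.52], 0.01],[[0.0092, 0.0045, 0.0211], [-0.01, -3.51, 3.52], 0.01],[[0.0108, 0.0039, 0.0205], [-0.01, -3.51, 3.52], 0.01],[[0.0122, 0.0032, 0.0198], [-0.01, -3.51, 3.52], 0.01],[[0.0136, 0.0024, 0.019], [-0.01, -3.51, 3.52], 0.01],[[0.0148, 0.0015, 0.0181], [-0.01, -3.51, 3.52], 0.01],
[0.4645 0.2801 0.334 ] [-1.44  0.29  0.46  1.89  0.65  1.3  -2.11]
```

View pics/s5.png

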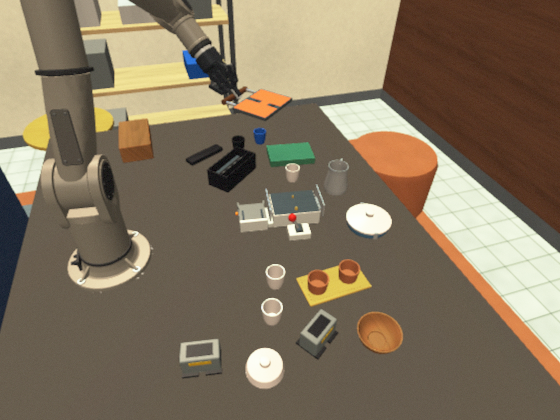

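View pics/w15.png

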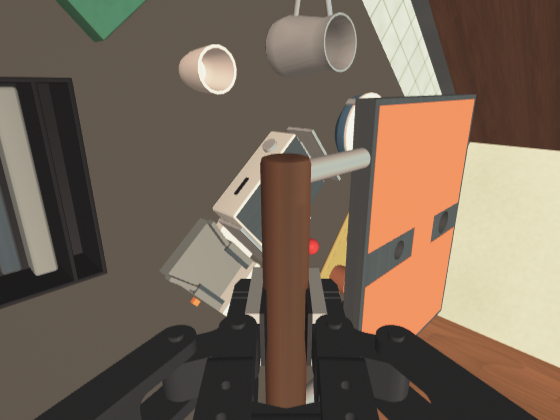

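```bash
python3 -m crank '[[[0.0008,0.006,0.0227],[0,-3.5,3.5],0.01],[[0.0026,0.006,0.0226],[0,-3.5,3.5],0.01],[[0.0043,0.0058,0.0223],[0,-3.5,3.5],0.01],[[0.006,0.0054,0.022],[0,-3.5,3.5],0.01],[[0.0076,0.005,0.0216],[0,-3.5,3.5],0.01],[[0.0092,0.0045,0.0211],[0,-3.5,3.5],0.01],[[0.0108,0.0039,0.0205],[0,-3.5,3.5],0.01],[[0.0122,0.0032,0.0198],[0,-3.5,3.5],0.01],[[0.0136,0.0024,0.019],[0,-3.5,3.5],0.01],[[0.0148,0.0015,0.0181],[0,-3.5,3.5],0.01]]';python3 -m crank '[[[0,0,0],[0,0,0],0.01],[[0,0,0],[0,0,0],0.01]]'; python3 - <<'E'
from lib import *
t=tilt(-98.5,45,-8.5); z=t.as_matrix()[:,2]; T=BAR+[0,0,.155]+.005*z
plan(T,t,1,.01)
print(np.round(pose()[0],4),np.round(pose()[2]["q"],2)); snap("wrist","w16"); snap("side","s6"); crop("s6",180,60,400,260,3,"c16")
E
```

```text
t: 32.38
eef_pos: [0.6048, 0.1326, 0.2158]
tool_rot: [0.38, 0.922, -0.068, -0.029]
contact_force: [-0.2, 0.0, -2.8]
gripper_width: 0.175
t: 32.62
eef_pos: [0.6041, 0.1331, 0.2164]
tool_rot: [0.381, 0.922, -0.067, -0.028]
contact_force: [-0.8, 0.8, -2.9]
gripper_width: 0.176
n 1 dist 0.001 rotvec [-0.1 -0.1  0.2] tool shift [0.0001 0.0005 0.0004]
[[0.0001, 0.0005, 0.0004], [-0.14, -0.06, 0.16], 0.01],
[0.6041 0.1331 0.2164] [-0.97  0.75  0.61  1.54  0.25  1.4  -2.22]
```

View pics/w16.png

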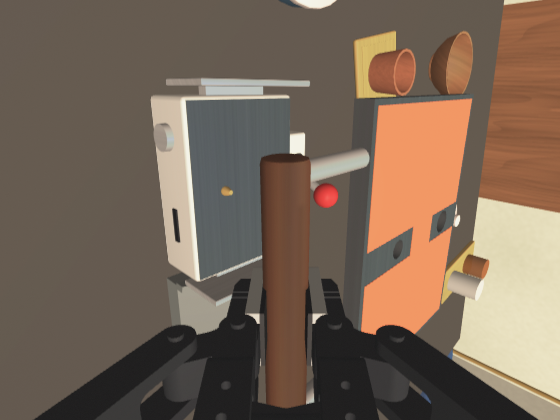

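View pics/c16.png

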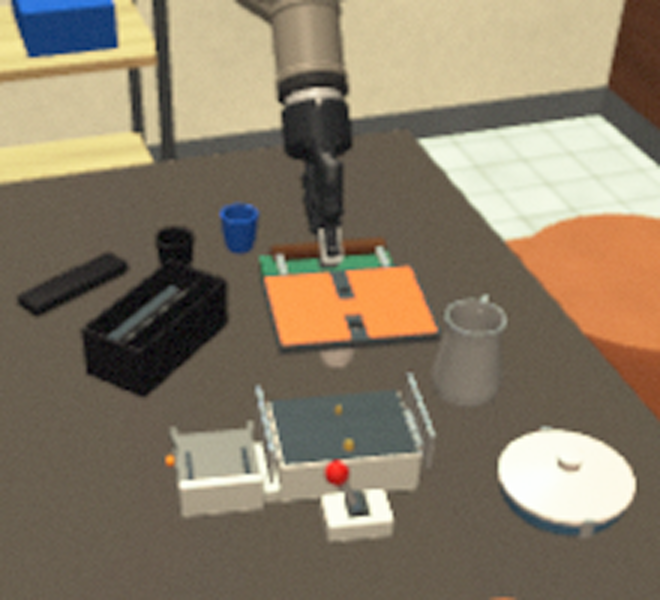

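```bash
python3 - <<'E'
from lib import *
c,n,s,N=platefit("w16",[(382,110),(465,103),(445,270),(375,320)])
print(c,n,s,N,"tilt deg along deck x",np.degrees(n@DX),"along y",np.degrees(n@DY))
p,d,E,K=load("w16.npz")
crop("w16",340,180,480,300,5,"c17")
E
```

```text
[0.61349262 0.03292041 0.22154094] [-0.00221877 -0.02402167  0.99970898] 0.00027934831930432794 14029 tilt deg along deck x 1.3800129395305227 along y 0.07770623690155724
```

View pics/c17.png

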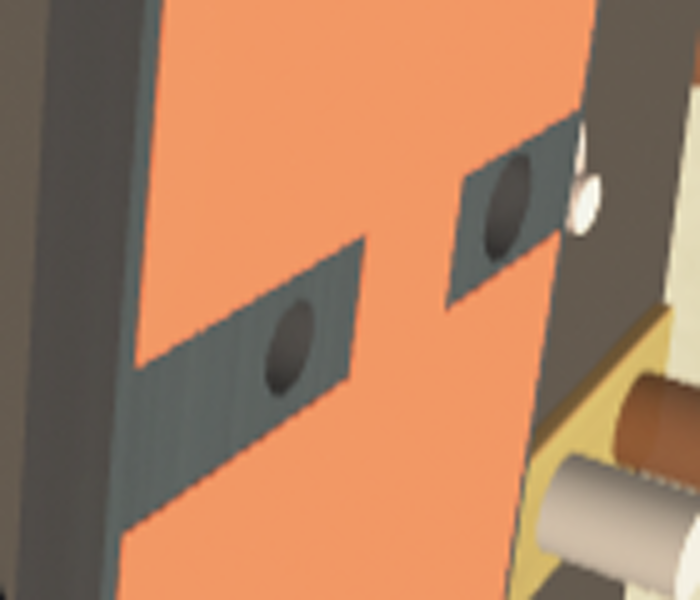

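```bash
python3 -m crank '[[[0,0,0],[-1.4,0,0],0.01],[[0,0.01,0.01],[0,0,0],0.01],[[0,0.015,0.015],[0,0,0],0.01],[[0,0.015,0.015],[0,0,0],0.01],[[0,0,0],[0,0,0],0.01],[[0,0,0],[0,0,0],0.01],[[0,0,0],[0,0,0],0.01]]'; python3 - <<'E'
from lib import *
print(np.round(pose()[0],4)); snap("wrist","w17")
c,n,s,N=platefit("w17",[(382,110),(465,103),(445,270),(375,320)])
print(c,n,s,N,"tilt deg along deck x",np.degrees(n@DX),"along y",np.degrees(n@DY))
crop("w17",340,180,480,300,5,"c18")
p,d,E,K=load("w17.npz")
# holes: dark grey-blue pads; detect hole as darkest blobs
g=cv2.cvtColor(p,cv2.COLOR_RGB2GRAY)[180:300,340:480]; h=cv2.cvtColor(p,cv2.COLOR_RGB2HSV)[180:300,340:480]
print(g.min())
E
```

```text
t: 33.6
eef_pos: [0.5961, 0.0773, 0.2178]
tool_rot: [0.392, 0.917, -0.067, -0.029]
contact_force: [1.1, 0.2, -3.5]
gripper_width: 0.175
[0.5961 0.0773 0.2178]
[ 0.60568624 -0.02203554  0.22564208] [-3.86734685e-04  3.21813623e-03  9.99994747e-01] 0.00027933646909921985 14021 tilt deg along deck x -0.1790851068719301 along y -0.049168806295770216
32
```

View pics/c18.png

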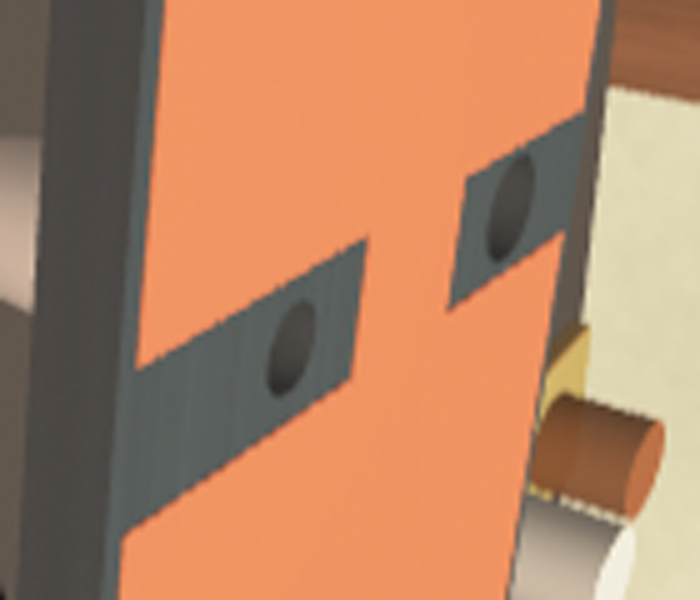

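```bash
python3 - <<'E'
from lib import *
p,d,E,K=load("w17.npz")
c,n,s,N=platefit("w17",[(382,110),(465,103),(445,270),(375,320)])
def rp(u,v):
    r=E[:3,:3]@np.array([(u-K[2])/K[0],(v-K[3])/K[1],1]); o=E[:3,3]; return o+r*((c-o)@n)/(r@n)
S=rp(340+292/5-.4,180+348/5-.4); B=rp(340+511/5-.4,180+207/5-.4)
v=B-S; print("holes",S,B,np.linalg.norm(v),"az",np.degrees(np.arctan2(v[1],v[0])))
u=v/np.linalg.norm(v); ctr=S+.024*u; ctr2=B-.036*u; print("plate ctr",ctr,ctr2)
ctr=(ctr+ctr2)/2
tgt=DC+[0,0,.010]  # top centre
sh=tgt-ctr; print("world shift to seat",sh,"then +dz")
P,r,o=pose(); a=np.radians(-98.5-np.degrees(np.arctan2(v[1],v[0]))); print("yaw err",np.degrees(a))
# rotation about plate centre negligible; plan to 60 mm above the seat
print("TCP for hover 45mm:",P+sh+[0,0,.045]); plan(P+sh+[0,0,.045],r,4,.01)
print("down 1mm in tool",r.inv().apply([0,0,-.001]))
E
```

```text
holes [ 0.58426579 -0.00156256  0.22556791] [ 0.57575167 -0.06066265  0.22575481] 0.05971051353233402 az -98.19778147108858
plate ctr [ 0.58084363 -0.02531721  0.22564304] [ 0.58088491 -0.02503068  0.22564213]
world shift to seat [ 0.00773573  0.05427394 -0.15564258] then +dz
yaw err -0.30221852891142476
TCP for hover 45mm: [0.60377361 0.13153179 0.10711284]
n 4 dist 0.123 rotvec [0. 0. 0.] tool shift [-0.0003 -0.1178  0.0369]
[[-0.0001, -0.0295, 0.0092], [0.0, 0.0, 0.0], 0.01],[[-0.0001, -0.0295, 0.0092], [0.0, 0.0, 0.0], 0.01],[[-0.0001, -0.0295, 0.0092], [0.0, 0.0, 0.0], 0.01],[[-0.0001, -0.0295, 0.0092], [0.0, 0.0, 0.0], 0.01],
down 1mm in tool [-7.93359478e-08 -7.22526571e-04  6.91343148e-04]
```

```bash
python3 -m crank '[[[-0.0001,-0.03,0.0092],[0,0,0],0.01],[[-0.0001,-0.03,0.0092],[0,0,0],0.01],[[-0.0001,-0.03,0.0092],[0,0,0],0.01],[[-0.0001,-0.028,0.0092],[0,0,0],0.01],[[0,0,0],[0,0,0],0.01],[[0,0,0],[0,0,0],0.01],[[0,0,0],[0,0,0],0.01]]'; python3 - <<'E'
from lib import *
print(np.round(pose()[0],4)); snap("wrist","w18"); snap("scene","t18"); crop("t18",230,170,370,280,5,"c19b")
c,n,s,N=platefit("w18",[(382,110),(465,103),(445,270),(375,320)])
print(c,n,s,N,"tilt deg along deck x",np.degrees(n@DX),"along y",np.degrees(n@DY))
crop("w18",340,180,480,300,5,"c19")
E
```

```text
t: 34.52
eef_pos: [0.6042, 0.13, 0.1088]
tool_rot: [0.392, 0.917, -0.069, -0.028]
contact_force: [0.2, -0.6, -2.7]
gripper_width: 0.174
[0.6042 0.13   0.1088]
[0.61315635 0.02974911 0.11627774] [-3.37706974e-03 -8.05211213e-04  9.99993973e-01] 0.00027874025368164885 14039 tilt deg along deck x 0.07422836413865787 along y -0.1845472849836702
```

View pics/c19.png

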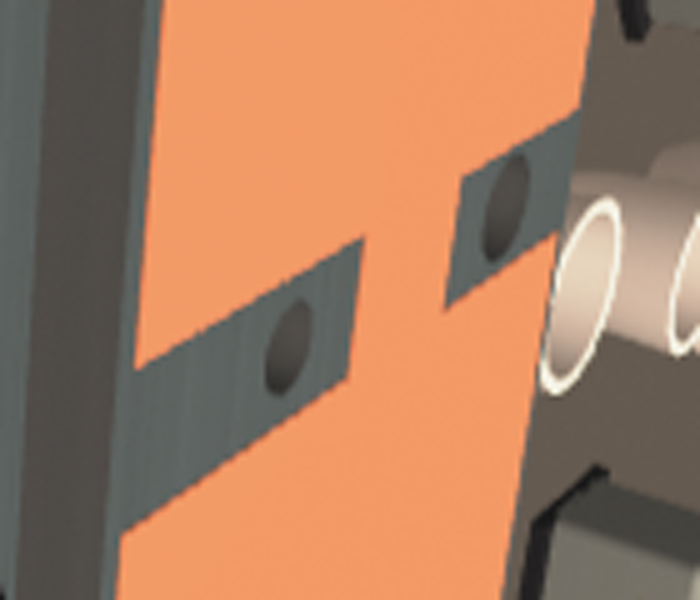

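View pics/c19b.png

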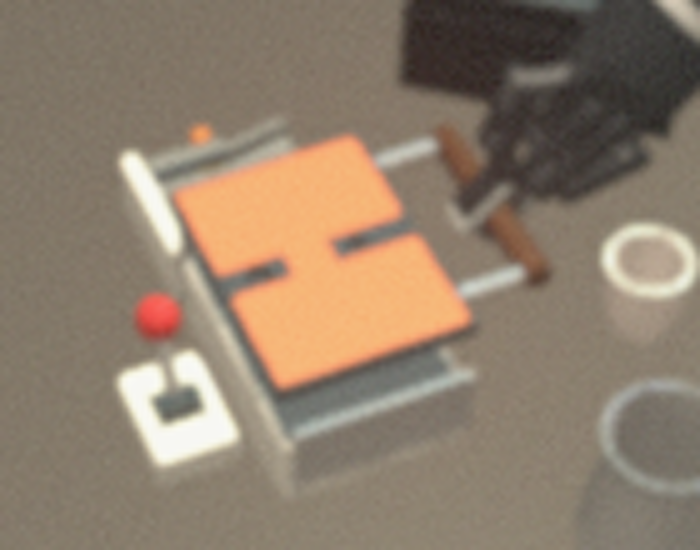

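```bash
cat >> lib.py <<'E'
def holes(tag,s,b,poly=[(382,110),(465,103),(445,270),(375,320)]):
    p,d,E,K=load(tag+".npz"); c,n,_,_=platefit(tag,poly)
    def rp(u,v):
        r=E[:3,:3]@np.array([(u-K[2])/K[0],(v-K[3])/K[1],1]); o=E[:3,3]; return o+r*((c-o)@n)/(r@n)
    S,B=rp(*s),rp(*b); v=B-S; u=v/np.linalg.norm(v); ctr=(S+.024*u+B-.036*u)/2
    print("len",np.linalg.norm(v),"az",np.degrees(np.arctan2(v[1],v[0])),"ctr top",ctr,"dev deck x,y,z mm",np.round(1e3*np.array([(ctr-DC)@DX,(ctr-DC)@DY,ctr[2]-.070]),2))
    return ctr
E
python3 - <<'E'
from lib import *
c=holes("w18",(340+289/5-.4,180+346/5-.4),(340+506.5/5-.4,180+207/5-.4))
P,r,o=pose()
plan(P+(DC+[0,0,.035]-c),r,2,.01)
print(r.as_matrix().round(3).tolist())
E
```

```text
len 0.05991199656274959 az -98.65543740684734 ctr top [0.58877984 0.02758603 0.11619368] dev deck x,y,z mm [ 1.47  0.4  46.19]
n 2 dist 0.021 rotvec [0. 0. 0.] tool shift [-0.0004 -0.0163  0.0136]
[[-0.0002, -0.0082, 0.0068], [0.0, 0.0, 0.0], 0.01],[[-0.0002, -0.0082, 0.0068], [0.0, 0.0, 0.0], 0.01],
[[0.989, -0.104, -0.106], [-0.148, -0.684, -0.715], [0.002, 0.722, -0.692]]
```

```bash
python3 -m crank '[[[-0.0002,-0.0082,0.0068],[0,0,0],0.01],[[-0.0002,-0.0082,0.0068],[0,0,0],0.01],[[0,0,0],[0,0,0],0.01],[[0,0,0],[0,0,0],0.01],[[0,0,0],[0,0,0],0.01],[[0,0,0],[0,0,0],0.01]]'; python3 - <<'E'
from lib import *
print(np.round(pose()[0],4)); snap("wrist","w19")
c,n,s,N=platefit("w19",[(382,110),(465,103),(445,270),(375,320)])
print("tilt deg along deck x",np.degrees(n@DX),"along y",np.degrees(n@DY))
crop("w19",340,180,480,300,5,"c20")
E
```

```text
t: 35.38
eef_pos: [0.6036, 0.1323, 0.0862]
tool_rot: [0.392, 0.917, -0.068, -0.029]
contact_force: [-0.6, -0.2, -3.5]
gripper_width: 0.176
[0.6036 0.1323 0.0862]
tilt deg along deck x -0.15593748570546936 along y -0.09413727129144558
```

View pics/c20.png

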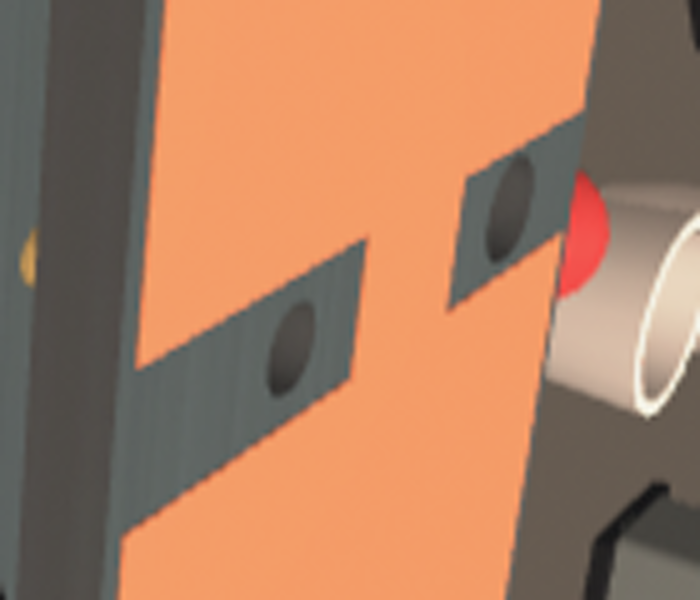

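```bash
python3 - <<'E'
from lib import *
c=holes("w19",(340+292/5-.4,180+348.5/5-.4),(340+510/5-.4,180+207.5/5-.4))
P,r,o=pose()
plan(P+(DC+[0,0,.021]-c),r,2,.01)
E
```

```text
len 0.05954248589139725 az -98.23711925532395 ctr top [0.58814476 0.02994277 0.09408984] dev deck x,y,z mm [-0.77 -0.57 24.09]
n 2 dist 0.013 rotvec [0. 0. 0.] tool shift [ 0.0006 -0.0089  0.0096]
[[0.0003, -0.0045, 0.0048], [0.0, 0.0, 0.0], 0.01],[[0.0003, -0.0045, 0.0048], [0.0, 0.0, 0.0], 0.01],
```

```bash
python3 -m crank '[[[0.0003,-0.0045,0.0048],[0,0,0],0.01],[[0.0002,-0.0045,0.0048],[0,0,0],0.01],[[0,0,0],[0,0,0],0.01],[[0,-0.0014,0.0014],[0,0,0],0.01],[[0,-0.0014,0.0014],[0,0,0],0.01],[[0,0,0],[0,0,0],0.01]]'
```

```text
t: 36.17
eef_pos: [0.6038, 0.1315, 0.0688]
tool_rot: [0.392, 0.917, -0.068, -0.029]
contact_force: [-0.1, 0.3, -2.9]
gripper_width: 0.175
```

```bash
python3 -m crank '[[[0,-0.0014,0.0014],[0,0,0],0.01],[[0,-0.0014,0.0014],[0,0,0],0.01],[[0,0,0],[0,0,0],0.01]]'
```

```text
t: 36.55
eef_pos: [0.6037, 0.1314, 0.0647]
tool_rot: [0.392, 0.917, -0.068, -0.029]
contact_force: [-0.4, -0.4, -3.5]
gripper_width: 0.18
```

```bash
python3 -m crank '[[[0,-0.0011,0.0011],[0,0,0],0.01],[[0,0,0],[0,0,0],0.01]]';  python3 -m crank '[[[0,-0.0007,0.0007],[0,0,0],0.01],[[0,0,0],[0,0,0],0.01]]'
```

```text
t: 36.8
eef_pos: [0.6038, 0.1313, 0.0633]
tool_rot: [0.392, 0.917, -0.068, -0.029]
contact_force: [-1.1, 0.2, -2.9]
gripper_width: 0.175
t: 37.05
eef_pos: [0.6037, 0.1314, 0.0623]
tool_rot: [0.392, 0.917, -0.068, -0.029]
contact_force: [0.2, -0.4, -2.9]
gripper_width: 0.176
```

```bash
python3 -m crank '[[[0,-0.0007,0.0007],[0,0,0],0.01],[[0,0,0],[0,0,0],0.01]]'
```

```text
t: 37.3
eef_pos: [0.6038, 0.1313, 0.0617]
tool_rot: [0.392, 0.917, -0.068, -0.029]
contact_force: [-0.1, 1.6, -0.0]
gripper_width: 0.174
```

```bash
python3 -m crank '[[[0,-0.0005,0.0005],[0,0,0],0.01],[[0,0,0],[0,0,0],0.01]]'; python3 - <<'E'
from lib import *
snap("wrist","w20"); snap("scene","t20"); crop("t20",230,170,370,280,5,"c21")
c,n,s,N=platefit("w20",[(382,110),(465,103),(445,270),(375,320)])
print(c,"tilt deg along deck x",np.degrees(n@DX),"along y",np.degrees(n@DY))
E
```

```text
t: 37.55
eef_pos: [0.6039, 0.1313, 0.0613]
tool_rot: [0.392, 0.917, -0.068, -0.029]
contact_force: [-1.2, 2.9, 3.9]
gripper_width: 0.175
[0.61525316 0.03586178 0.07085997] tilt deg along deck x -1.1789483032313852 along y -0.08217428729923068
```

View pics/c21.png

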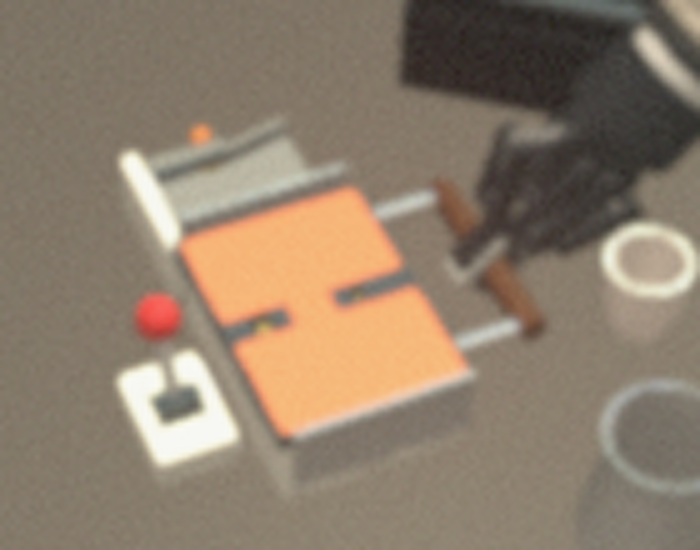

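```bash
python3 -m crank '[[[0,0,0],[0,0,0],0.03],[[0,0,0],[0,0,0],0.045],[[0,0,0],[0,0,0],0.045],[[0,0,0],[0,0,0],0.045]]'; python3 - <<'E'
from lib import *
snap("wrist","w21")
c,n,s,N=platefit("w21",[(382,110),(465,103),(445,270),(375,320)])
print(c,"tilt deg along deck x",np.degrees(n@DX),"along y",np.degrees(n@DY))
E
```

```text
t: 38.15
eef_pos: [0.6038, 0.1312, 0.0606]
tool_rot: [0.392, 0.917, -0.068, -0.029]
contact_force: [-0.5, -1.0, -0.0]
gripper_width: 0.522
[0.61542315 0.03462267 0.06995503] tilt deg along deck x -0.011376640966189943 along y -0.09928877107117529
```

View pics/w21.png

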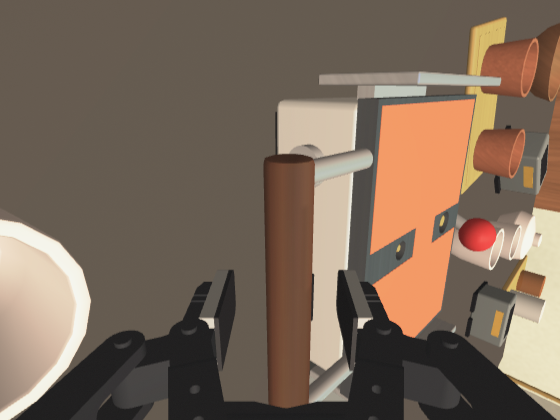

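```bash
python3 -m crank '[[[0,0,-0.03],[0,0,0],0.05],[[0,0,-0.05],[0,0,0],0.05],[[0,0,-0.05],[0,0,0],0.05],[[0,0,-0.05],[0,0,0],0.05],[[0,0,0],[0,0,0],0.06]]'; python3 - <<'E'
from lib import *
w=(np.array([.55,.05,.32]),down(-45)); 
plan(*w,7,.085); plan([.49,-.33,.30],down(-8.5),8,.085,start=w)
p,d,E,K=load("a_scene.npz"); W=cloud(d,E,K)
X=W.reshape(-1,3); X=X[(np.hypot(X[:,0]-.495,X[:,1]+.418)<.08)&(X[:,2]>.052)&(X[:,2]<.066)]; r=cv2.minAreaRect(X[:,:2].astype(np.float32)); print(r,len(X))
E
```

```text
t: 38.83
eef_pos: [0.6242, 0.2642, 0.1873]
tool_rot: [0.39, 0.918, -0.067, -0.026]
contact_force: [0.4, -0.8, -1.1]
gripper_width: 0.698
n 7 dist 0.263 rotvec [ 42.7  21.1 -50.3] tool shift [-0.0424  0.2502  0.0677]
[[-0.0061, 0.0357, 0.0097], [6.09, 3.02, -7.19], 0.085],[[-0.0109, 0.0355, 0.0054], [6.09, 3.02, -7.19], 0.085],[[-0.0155, 0.0342, 0.001], [6.09, 3.02, -7.19], 0.085],[[-0.0196, 0.0318, -0.0034], [6.09, 3.02, -7.19], 0.085],[[-0.0231, 0.0286, -0.0078], [6.09, 3.02, -7.19], 0.085],[[-0.0259, 0.0244, -0.0119], [6.09, 3.02, -7.19], 0.085],[[-0.0279, 0.0196, -0.0157], [6.09, 3.02, -7.19], 0.085],
n 8 dist 0.385 rotvec [  0.    0.  -36.5] tool shift [-0.3111  0.2263  0.02  ]
[[-0.0389, 0.0283, 0.0025], [0.0, 0.0, -4.56], 0.085],[[-0.041, 0.0251, 0.0025], [0.0, 0.0, -4.56], 0.085],[[-0.0429, 0.0218, 0.0025], [0.0, 0.0, -4.56], 0.085],[[-0.0445, 0.0183, 0.0025], [0.0, 0.0, -4.56], 0.085],[[-0.0458, 0.0147, 0.0025], [0.0, 0.0, -4.56], 0.085],[[-0.0468, 0.011, 0.0025], [0.0, 0.0, -4.56], 0.085],[[-0.0475, 0.0072, 0.0025], [0.0, 0.0, -4.56], 0.085],[[-0.048, 0.0034, 0.0025], [0.0, 0.0, -4.56], 0.085],
((0.4959317445755005, -0.42156973481178284), (0.09290734678506851, 0.05146702378988266), 33.84513854980469) 531
```

```bash
python3 -m crank '[[[-0.006,0.0357,0.0097],[6.1,3,-7.2],0.085],[[-0.011,0.0355,0.0054],[6.1,3,-7.2],0.085],[[-0.0155,0.0342,0.001],[6.1,3,-7.2],0.085],[[-0.0196,0.0318,-0.0034],[6.1,3,-7.2],0.085],[[-0.0231,0.0286,-0.0078],[6.1,3,-7.2],0.085],[[-0.0259,0.0244,-0.0119],[6.1,3,-7.2],0.085],[[-0.0279,0.0196,-0.0157],[6.1,3,-7.2],0.085],[[0,0,0],[0,0,0],0.085]]'; python3 - <<'E'
from lib import *
plan([.533,-.397,.30],down(-56),9,.085); print(np.round(pose()[2]["q"],2))
E
```

```text
t: 39.83
eef_pos: [0.5484, 0.04, 0.3202]
tool_rot: [0.002, 0.927, 0.375, -0.003]
contact_force: [-0.5, 0.3, -0.4]
gripper_width: 1.0
n 9 dist 0.438 rotvec [ 0.2  0.4 10. ] tool shift [-0.3146  0.3036  0.0233]
[[-0.035, 0.0337, 0.0026], [0.02, 0.05, 1.11], 0.085],[[-0.0343, 0.0344, 0.0026], [0.02, 0.05, 1.11], 0.085],[[-0.0336, 0.0351, 0.0025], [0.02, 0.05, 1.11], 0.085],[[-0.0329, 0.0357, 0.0025], [0.02, 0.05, 1.11], 0.085],[[-0.0322, 0.0363, 0.0024], [0.02, 0.05, 1.11], 0.085],[[-0.0315, 0.037, 0.0024], [0.02, 0.05, 1.11], 0.085],[[-0.0308, 0.0376, 0.0024], [0.02, 0.05, 1.11], 0.085],[[-0.0301, 0.0382, 0.0023], [0.02, 0.05, 1.11], 0.085],[[-0.0293, 0.0387, 0.0023], [0.02, 0.05, 1.11], 0.085],
[-0.49  0.21  0.36  1.78 -0.07  1.17 -0.91]
```

```bash
python3 -m crank '[[[-0.035,0.0337,0.0026],[0,0,1.1],0.085],[[-0.0343,0.0344,0.0026],[0,0,1.1],0.085],[[-0.0336,0.0351,0.0025],[0,0,1.1],0.085],[[-0.0329,0.0357,0.0025],[0,0,1.1],0.085],[[-0.0322,0.0363,0.0024],[0,0,1.1],0.085],[[-0.0315,0.037,0.0024],[0,0,1.1],0.085],[[-0.0308,0.0376,0.0024],[0,0,1.1],0.085],[[-0.03,0.0382,0.0023],[0,0,1.1],0.085],[[-0.0293,0.0387,0.0023],[0,0,1.1],0.085],[[0,0,0],[0,0,0],0.085]]'; python3 -m crank '[[[0,0,0],[0,0,0],0.085],[[0,0,0],[0,0,0],0.085]]'; python3 - <<'E'
from lib import *
snap("wrist","w22"); print(np.round(pose()[2]["q"],2),pose()[0])
E
```

```text
t: 41.08
eef_pos: [0.5354, -0.3937, 0.2982]
tool_rot: [0.003, 0.956, 0.295, -0.006]
contact_force: [-0.9, 0.9, -0.5]
gripper_width: 0.995
t: 41.32
eef_pos: [0.5389, -0.3878, 0.2995]
tool_rot: [0.002, 0.954, 0.299, -0.004]
contact_force: [0.0, 0.4, 0.2]
gripper_width: 0.996
[ 0.14  0.46  0.56  1.55 -0.24  1.21 -0.23] [ 0.53885373 -0.38802772  0.29974657]
```

View pics/w22.png

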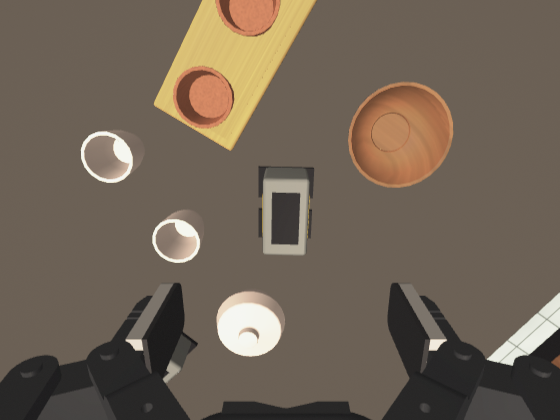

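```bash
python3 - <<'E'
from lib import *
p,d,E,K=load("w22.npz"); W=cloud(d,E,K); crop("w22",150,150,330,390,3,"c22")
X=W.reshape(-1,3); X=X[(np.hypot(X[:,0]-.496,X[:,1]+.4215)<.08)&(X[:,2]>.052)&(X[:,2]<.066)]; r=cv2.minAreaRect(X[:,:2].astype(np.float32)); print(r,len(X),np.median(X[:,2]))
for rad in(0,):
    for (u,v) in((180,350),(287,210)): print((u,v),W[v,u], np.hypot(*W[v,u][:2]))
E
```

```text
((0.49452900886535645, -0.41792500019073486), (0.0898769348859787, 0.05074046924710274), 33.11205291748047) 3488 0.05788181587720134
(180, 350) [ 0.2531163  -0.41484718  0.03224339] 0.48596918032366404
(287, 210) [ 0.50404547 -0.41410865  0.05757422] 0.6523402566183447
```

View pics/c22.png

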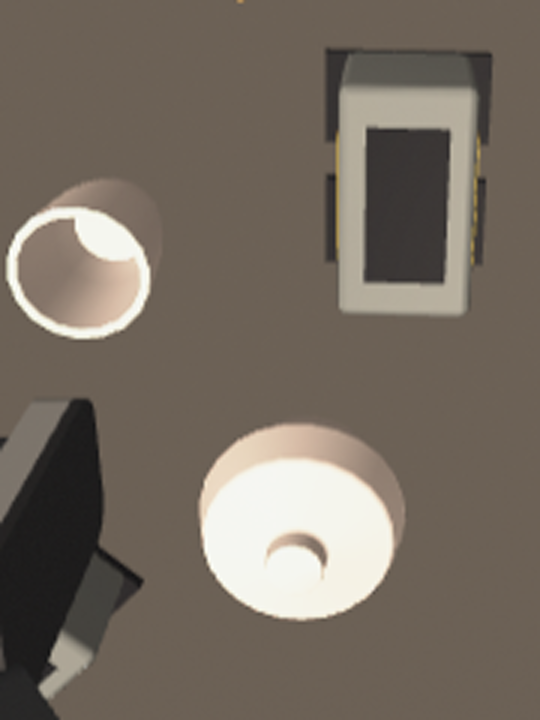

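```bash
python3 - <<'E'
from lib import *
plan([.4945,-.418,.10],down(-56.6),5,.085)
E
```

```text
n 5 dist 0.207 rotvec [0.1 0.5 1.4] tool shift [-0.0517 -0.001   0.2002]
[[-0.0103, -0.0002, 0.04], [0.02, 0.1, 0.29], 0.085],[[-0.0104, -0.0001, 0.04], [0.02, 0.1, 0.29], 0.085],[[-0.0105, -0.0001, 0.04], [0.02, 0.1, 0.29], 0.085],[[-0.0106, -0.0, 0.04], [0.02, 0.1, 0.29], 0.085],[[-0.0106, 0.0001, 0.04], [0.02, 0.1, 0.29], 0.085],
```

```bash
python3 -m crank '[[[-0.0104,0,0.04],[0,0.1,0.3],0.085],[[-0.0104,0,0.04],[0,0.1,0.3],0.085],[[-0.0105,0,0.04],[0,0.1,0.3],0.085],[[-0.0106,0,0.04],[0,0.1,0.3],0.085],[[-0.0106,0,0.04],[0,0.1,0.3],0.085],[[0,0,0],[0,0,0],0.085],[[0,0,0],[0,0,0],0.085]]'; python3 - <<'E'
from lib import *
plan([.4945,-.418,.036],down(-56.6),3,.085)
E
```

```text
t: 42.25
eef_pos: [0.4954, -0.4202, 0.102]
tool_rot: [0.002, 0.958, 0.286, 0.001]
contact_force: [0.6, 0.1, 0.5]
gripper_width: 0.994
n 3 dist 0.066 rotvec [ 0.2 -0.  -0.1] tool shift [ 0.0004 -0.0026  0.0659]
[[0.0001, -0.0009, 0.022], [0.08, -0.01, -0.04], 0.085],[[0.0001, -0.0009, 0.022], [0.08, -0.01, -0.04], 0.085],[[0.0001, -0.0008, 0.022], [0.08, -0.01, -0.04], 0.085],
```

```bash
python3 -m crank '[[[0,-0.001,0.025],[0.1,0,0],0.085],[[0,-0.001,0.025],[0.1,0,0],0.085],[[0,0,0.016],[0,0,0],0.085],[[0,0,0],[0,0,0],0.085],[[0,0,0],[0,0,0],0.04],[[0,0,0],[0,0,0],0.04],[[0,0,0],[0,0,0],0.04],[[0,0,0],[0,0,0],0.04],[[0,0,0],[0,0,0],0.04],[[0,0,0],[0,0,0],0.04]]' 90;  python3 -m crank '[[[0,0,-0.02],[0,0,0],0.04],[[0,0,-0.04],[0,0,0],0.04],[[0,0,-0.05],[0,0,0],0.04],[[0,0,-0.04],[0,0,0],0.04],[[0,0,0],[0,0,0],0.04]]'; python3 - <<'E'
from lib import *
mouth=DC-.140*DY-.056*DX; print("mouth xy",mouth, "home",DC-.140*DY)
print(pose()[0]); plan(np.r_[(DC-.140*DY-.075*DX)[:2],.17],down(-8.5),10,.04)
E
```

```text
t: 43.5
eef_pos: [0.4936, -0.4194, 0.0358]
tool_rot: [0.0, 0.958, 0.286, 0.0]
contact_force: [-0.4, 0.7, 5.9]
gripper_width: 0.575
t: 44.12
eef_pos: [0.4942, -0.4205, 0.1887]
tool_rot: [0.002, 0.958, 0.285, 0.002]
contact_force: [0.4, -0.5, -3.5]
gripper_width: 0.569
mouth xy [0.45841511 0.10517821 0.06      ] home [0.45013778 0.04979332 0.06      ]
[ 0.49423841 -0.42045556  0.18871432]
n 10 dist 0.546 rotvec [  0.3   0.  -48.3] tool shift [ 0.2702 -0.4738  0.0167]
[[0.027, -0.0474, 0.0017], [0.03, 0.0, -4.83], 0.04],[[0.0309, -0.0449, 0.0017], [0.03, 0.0, -4.83], 0.04],[[0.0346, -0.0422, 0.0017], [0.03, 0.0, -4.83], 0.04],[[0.038, -0.0391, 0.0018], [0.03, 0.0, -4.83], 0.04],[[0.0412, -0.0358, 0.0018], [0.03, 0.0, -4.83], 0.04],[[0.0441, -0.0322, 0.0018], [0.03, 0.0, -4.83], 0.04],[[0.0466, -0.0283, 0.0018], [0.03, 0.0, -4.83], 0.04],[[0.0488, -0.0243, 0.0018], [0.03, 0.0, -4.83], 0.04],[[0.0507, -0.0201, 0.0018], [0.03, 0.0, -4.83], 0.04],[[0.0522, -0.0158, 0.0019], [0.03, 0.0, -4.83], 0.04],
```

```bash
python3 -m crank '[[[0.027,-0.0474,0],[0,0,-4.8],0.04],[[0.031,-0.045,0],[0,0,-4.8],0.04],[[0.0346,-0.0422,0],[0,0,-4.8],0.04],[[0.038,-0.039,0],[0,0,-4.8],0.04],[[0.0412,-0.0358,0],[0,0,-4.8],0.04],[[0.0441,-0.0322,0],[0,0,-4.8],0.04],[[0.0466,-0.0283,0],[0,0,-4.8],0.04],[[0.0488,-0.0243,0],[0,0,-4.8],0.04],[[0.0507,-0.02,0],[0,0,-4.8],0.04],[[0.0522,-0.0158,0],[0,0,-5],0.04]]';  python3 -m crank '[[[0,0,0],[0,0,0],0.04],[[0,0,0],[0,0,0],0.04]]'; python3 - <<'E'
from lib import *
print(pose()[0],np.round(pose()[2]["q"],2)); plan(np.r_[(DC-.140*DY-.075*DX)[:2],.12],down(-8.5),2,.04); snap("wrist","w23")
E
```

```text
t: 45.38
eef_pos: [0.4598, 0.127, 0.1839]
tool_rot: [-0.001, 0.757, 0.653, -0.001]
contact_force: [1.8, 0.2, -4.6]
gripper_width: 0.571
t: 45.62
eef_pos: [0.4602, 0.1251, 0.1838]
tool_rot: [-0.001, 0.758, 0.652, -0.001]
contact_force: [-0.2, -0.6, -3.4]
gripper_width: 0.574
[0.46019665 0.12506221 0.1838355 ] [-0.57  0.23  0.2   2.09 -0.06  0.83 -0.48]
n 2 dist 0.064 rotvec [-0.2  0.1 -0.1] tool shift [-0.0009  0.0014  0.0638]
[[-0.0004, 0.0007, 0.0319], [-0.09, 0.03, -0.05], 0.04],[[-0.0004, 0.0006, 0.0319], [-0.09, 0.03, -0.05], 0.04],
```

View pics/w23.png

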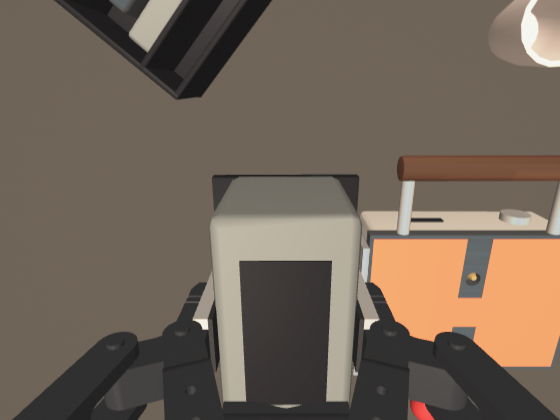

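```bash
python3 - <<'E'
from lib import *
p,d,E,K=load("w23.npz"); W=cloud(d,E,K); P,r,o=pose(); X=(W.reshape(-1,3)-P)@r.as_matrix(); X=X[~np.isnan(X[:,0])]
b=X[(np.abs(X[:,1])<.04)&(X[:,0]>.0)&(X[:,0]<.07)&(X[:,2]>-.06)&(X[:,2]<.06)]
top=b[b[:,2]<-.015]; print("top z",np.percentile(top[:,2],[5,50,95]),"x max",np.percentile(top[:,0],[95,99,99.8]),"y",np.percentile(top[:,1],[1,99]))
fl=b[(b[:,2]>.02)]; print("flange",len(fl),np.percentile(fl[:,2],[2,50,98]),np.percentile(fl[:,0],[50,99.5]),np.percentile(fl[:,1],[.5,99.5]))
end=b[(b[:,2]>-.01)&(b[:,2]<.02)&(np.abs(b[:,1])<.02)]; print("endface x",np.percentile(end[:,0],[10,50,90]),len(end))
# slope of top plane
t=top[(np.abs(top[:,1])<.02)]; A=np.c_[t[:,:2],np.ones(len(t))]; print("plane",np.linalg.lstsq(A,t[:,2],rcond=None)[0])
E
```

```text
top z [-0.05751594 -0.02236961 -0.01913664] x max [0.0453437  0.04668688 0.04693888] y [-0.03820636  0.03807449]
flange 1828 [0.02036289 0.02999715 0.035446  ] [0.04641237 0.0469665 ] [-0.0329246   0.03281184]
endface x [0.04643817 0.04665704 0.04688161] 2324
plane [ 0.16826271  0.00142676 -0.028219  ]
```

```bash
python3 - <<'E'
from lib import *
crop("w4",105,85,245,205,5,"c23")
E
```

```text
(no output)
```

View pics/c23.png

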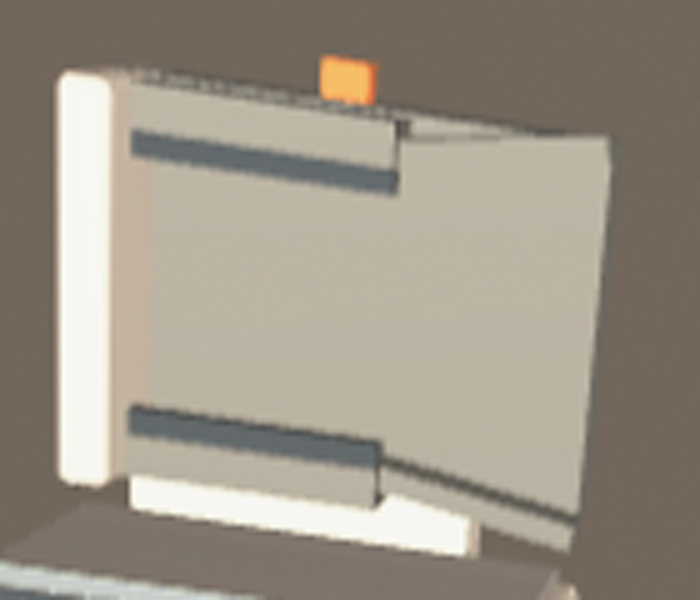

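```bash
python3 - <<'E'
from lib import *
p,d,E,K=load("w4.npz")
f=lambda u,v,z=.033: ray(105+u/5-.4,85+v/5-.4,z,E,K)
dk=lambda X: np.round(1e3*np.array([(X-DC)@DX,(X-DC)@DY]),1)
for n,u,v,z in(("outer lip in far",132,157,.033),("outer lip in near",398,193,.033),("inner lip far",130,405,.033),("inner lip near",380,442,.033),("catch",347,80,.033),("outer lip end top",400,122,.033),("inner lip end",378,505,.033),("mouth o",610,137,.031),("mouth i",575,550,.031)):
    print(n,dk(f(u,v,z)))
W=cloud(d,E,K)
for u,v in((250,170),(250,430),(250,480),(250,300),(500,300)): print((u,v),W[int(85+v/5),int(105+u/5)].round(4))
E
```

```text
outer lip in far [  45.6 -167.3]
outer lip in near [ -12.3 -168. ]
inner lip far [  45.7 -111.8]
inner lip near [ -11.2 -111.4]
catch [-1.000e-01 -1.902e+02]
outer lip end top [ -11.9 -183.1]
inner lip end [-11.5 -96.3]
mouth o [ -57.  -186.4]
mouth i [-57.5 -91.4]
(250, 170) [0.4198 0.0342 0.032 ]
(250, 430) [0.4778 0.0272 0.0322]
(250, 480) [0.4892 0.0264 0.0339]
(250, 300) [0.4498 0.0268 0.021 ]
(500, 300) [0.4502 0.0841 0.0197]
```

```bash
python3 - <<'E'
from lib import *
e=DC-.1397*DY-.0703*DX
plan(np.r_[e[:2],.075],down(-8.5),4,.04)
E
```

```text
n 4 dist 0.109 rotvec [-0.2  0.1 -0.2] tool shift [-0.0048  0.0014  0.109 ]
[[-0.0012, 0.0004, 0.0273], [-0.04, 0.02, -0.05], 0.04],[[-0.0012, 0.0003, 0.0273], [-0.04, 0.02, -0.05], 0.04],[[-0.0012, 0.0003, 0.0272], [-0.04, 0.02, -0.05], 0.04],[[-0.0012, 0.0003, 0.0272], [-0.04, 0.02, -0.05], 0.04],
```

```bash
python3 -m crank '[[[-0.0012,0.0004,0.027],[-0.1,0,-0.05],0.04],[[-0.0012,0.0004,0.027],[-0.1,0,-0.05],0.04],[[-0.0012,0.0003,0.027],[0,0,-0.1],0.04],[[-0.0012,0.0003,0.027],[0,0,0],0.04],[[0,0,0],[0,0,0],0.04],[[0,0,0],[0,0,0],0.04],[[0,0,0],[0,0,0],0.04]]'; python3 - <<'E'
from lib import *
e=DC-.1397*DY-.0703*DX
plan(np.r_[e[:2],.0575],down(-8.5),2,.04)
E
```

```text
t: 46.55
eef_pos: [0.4629, 0.1208, 0.0778]
tool_rot: [0.001, 0.757, 0.653, 0.002]
contact_force: [0.0, -0.2, -4.0]
gripper_width: 0.575
n 2 dist 0.02 rotvec [ 0.2 -0.1  0.1] tool shift [-0.0019 -0.0019  0.0203]
[[-0.0009, -0.0009, 0.0102], [0.12, -0.04, 0.04], 0.04],[[-0.0009, -0.0009, 0.0102], [0.12, -0.04, 0.04], 0.04],
```

```bash
python3 -m crank '[[[-0.001,-0.001,0.01],[0.2,0,0],0.04],[[-0.001,-0.001,0.0095],[0,0,0],0.04],[[0,0,0],[0,0,0],0.04],[[0,0,0],[0,0,0],0.04]]'; python3 - <<'E'
from lib import *
e=DC-.1397*DY-.0703*DX
plan(np.r_[e[:2],.0575],down(-8.5),2,.04); 
e=DC-.1397*DY+.0017*DX
plan(np.r_[e[:2],.0573],down(-8.5),8,.04); print(pose()[2]["contact_force"])
E
```

```text
t: 47.05
eef_pos: [0.4596, 0.1191, 0.0571]
tool_rot: [-0.001, 0.757, 0.653, -0.001]
contact_force: [0.4, -0.5, -2.7]
gripper_width: 0.571
n 2 dist 0.001 rotvec [-0.1 -0.   0.1] tool shift [ 0.0004  0.0012 -0.0004]
[[0.0002, 0.0006, -0.0002], [-0.05, -0.0, 0.05], 0.04],[[0.0002, 0.0006, -0.0002], [-0.05, -0.0, 0.05], 0.04],
n 8 dist 0.072 rotvec [-0.1 -0.   0.1] tool shift [-0.0716  0.0011 -0.0003]
[[-0.009, 0.0001, -0.0], [-0.01, -0.0, 0.01], 0.04],[[-0.009, 0.0001, -0.0], [-0.01, -0.0, 0.01], 0.04],[[-0.009, 0.0001, -0.0], [-0.01, -0.0, 0.01], 0.04],[[-0.009, 0.0001, -0.0], [-0.01, -0.0, 0.01], 0.04],[[-0.009, 0.0001, -0.0], [-0.01, -0.0, 0.01], 0.04],[[-0.009, 0.0001, -0.0], [-0.01, -0.0, 0.01], 0.04],[[-0.009, 0.0001, -0.0], [-0.01, -0.0, 0.01], 0.04],[[-0.009, 0.0002, -0.0], [-0.01, -0.0, 0.01], 0.04],
[ 0.39812799 -0.50412001 -2.71364886]
```

```bash
python3 -m crank '[[[-0.005,0.0008,0],[0,0,0],0.04],[[-0.005,0,0],[0,0,0],0.04],[[-0.005,0,0],[0,0,0],0.04],[[-0.005,0,0],[0,0,0],0.04],[[0,0,0],[0,0,0],0.04]]'; python3 - <<'E'
from lib import *
P,r,o=pose(); print("deck",(P-DC)@DX*1e3,(P-DC)@DY*1e3,P[2],o["torque"])
E
```

```text
t: 47.68
eef_pos: [0.4584, 0.0988, 0.0575]
tool_rot: [-0.0, 0.757, 0.653, 0.0]
contact_force: [1.8, -0.6, -3.8]
gripper_width: 0.573
deck -49.684891724813106 -139.09200691814166 0.057512710552760464 [-0.11769912 -0.42602196  0.11211563]
```

```bash
python3 -m crank '[[[-0.004,-0.0005,0],[0,0,0],0.04],[[-0.005,0,0],[0,0,0],0.04],[[-0.005,0,0],[0,0,0],0.04],[[0,0,0],[0,0,0],0.04]]'; python3 - <<'E'
from lib import *
P,r,o=pose(); print("deck",(P-DC)@DX*1e3,(P-DC)@DY*1e3,P[2],o["torque"])
E
```

```text
t: 48.18
eef_pos: [0.4562, 0.0849, 0.0576]
tool_rot: [0.0, 0.757, 0.653, 0.001]
contact_force: [4.8, -0.6, -3.9]
gripper_width: 0.575
deck -35.626748369989734 -139.23466892385505 0.05756939800128896 [-0.18786903 -1.23521998  0.22101752]
```

```bash
python3 -m crank '[[[-0.005,0,0],[0,0,0],0.04],[[-0.005,0,0],[0,0,0],0.04],[[-0.005,0,0],[0,0,0],0.04],[[-0.005,0,0],[0,0,0],0.04],[[0,0,0],[0,0,0],0.04]]'; python3 - <<'E'
from lib import *
P,r,o=pose(); print("deck",(P-DC)@DX*1e3,(P-DC)@DY*1e3,P[2],o["torque"])
E
```

```text
t: 48.8
eef_pos: [0.4531, 0.0651, 0.0575]
tool_rot: [0.0, 0.757, 0.653, 0.0]
contact_force: [4.8, -0.8, -2.7]
gripper_width: 0.572
deck -15.559078121248083 -139.30349009191636 0.057511131612356485 [-0.32676961 -1.24942944  0.1067492 ]
```

```bash
python3 -m crank '[[[-0.005,0,0],[0,0,0],0.04],[[-0.005,0,0],[0,0,0],0.04],[[-0.004,0,0],[0,0,0],0.04],[[-0.002,0,0],[0,0,0],0.04],[[0,0,0],[0,0,0],0.04]]'; python3 - <<'E'
from lib import *
P,r,o=pose(); print("deck",(P-DC)@DX*1e3,(P-DC)@DY*1e3,P[2],o["torque"])
E
```

```text
t: 49.42
eef_pos: [0.4496, 0.0494, 0.0571]
tool_rot: [-0.001, 0.757, 0.653, -0.001]
contact_force: [2.6, -2.0, -3.9]
gripper_width: 0.571
deck 0.4895728549984536 -140.48395631015327 0.05713100350704113 [-0.4719543  -0.89988248  0.01241607]
```

```bash
python3 -m crank '[[[-0.0015,0.0005,0],[0,0,0],0.04],[[0,0,0],[0,0,0],0.04]]';python3 -m crank '[[[-0.001,0,0],[0,0,0],0.04],[[0,0,0],[0,0,0],0.04]]'; python3 - <<'E'
from lib import *
P,r,o=pose(); print("deck",(P-DC)@DX*1e3,(P-DC)@DY*1e3,P[2],o["torque"])
E
```

```text
t: 49.68
eef_pos: [0.4497, 0.0486, 0.0571]
tool_rot: [-0.001, 0.757, 0.654, -0.0]
contact_force: [2.3, 1.5, -4.1]
gripper_width: 0.57
t: 49.92
eef_pos: [0.4498, 0.0477, 0.0572]
tool_rot: [-0.001, 0.757, 0.654, -0.0]
contact_force: [2.1, 2.8, -4.5]
gripper_width: 0.571
deck 2.1100681144697067 -140.02161388097895 0.057156685889269254 [ 0.79076068 -0.58346168 -0.17180434]
```

```bash
python3 -m crank '[[[-0.001,0,0],[0,0,0],0.04],[[0,0,0],[0,0,0],0.04]]'; python3 - <<'E'
from lib import *
P,r,o=pose(); print("deck",(P-DC)@DX*1e3,(P-DC)@DY*1e3,P[2],o["torque"])
snap("scene","t24"); snap("side","s24"); crop("s24",200,140,340,260,5,"c24"); crop("t24",230,150,350,260,5,"c25")
E
```

```text
t: 50.18
eef_pos: [0.4498, 0.0476, 0.0572]
tool_rot: [-0.001, 0.757, 0.654, 0.0]
contact_force: [2.6, 7.1, -3.5]
gripper_width: 0.57
deck 2.195536497361878 -139.9959686850304 0.05723369587585565 [ 1.47562817 -0.57155683 -0.23918309]
```

View pics/c24.png

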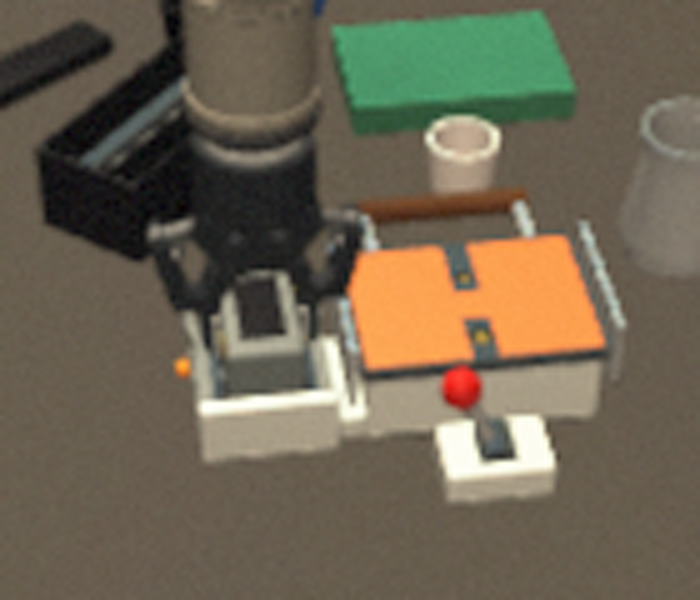

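View pics/c25.png

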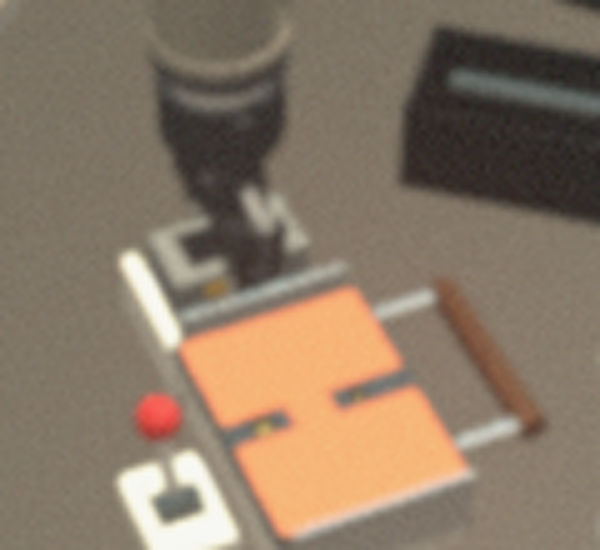

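```bash
python3 - <<'E'
from lib import *
def orange(tag,box):
    p=load(tag+".npz")[0]; u0,v0,u1,v1=box; h=cv2.cvtColor(p[v0:v1,u0:u1],cv2.COLOR_RGB2HSV)
    m=(h[...,0]>5)&(h[...,0]<18)&(h[...,1]>120)&(h[...,2]>150); y,x=np.nonzero(m); w=h[...,1][m].astype(float)
    return (np.average(x,weights=w)+u0,np.average(y,weights=w)+v0,m.sum())
for t in("a_side","s6","s24"): print(t,orange(t,(228,205,245,222)))
for t in("a_scene","t20","t24"): print(t,orange(t,(262,190,277,203)))
p,d,E,K=load("s24.npz"); X=np.array([DC-.190*DY+[0,0,-.027],DC-.194*DY+[0,0,-.027]]); print("4mm in side px",proj(X,E,K))
p,d,E,K=load("t24.npz"); print(proj(X,E,K))
E
```

```text
a_side (np.float64(236.05269683818972), np.float64(212.86050836949784), np.int64(9))
s6 (np.float64(236.0470297029703), np.float64(212.86076732673268), np.int64(9))
s24 (np.float64(236.01591187270503), np.float64(212.86168910648715), np.int64(9))
a_scene (np.float64(269.51359294636296), np.float64(196.2226304188097), np.int64(10))
t20 (np.float64(269.5069904341428), np.float64(196.21927888153053), np.int64(10))Traceback (most recent call last):
  File "<stdin>", line 7, in <module>
  File "<stdin>", line 5, in orange
    raise ZeroDivisionError(
        "Weights sum to zero, can't be normalized")
ZeroDivisionError: Weights sum to zero, can't be normalized
```

```bash
python3 -m crank '[[[0.0008,0,0],[0,0,0],0.04],[[0,0,0],[0,0,0],0.058],[[0,0,0],[0,0,0],0.058],[[0,0,0],[0,0,0],0.058],[[0,0,-0.02],[0,0,0],0.058],[[0,0,-0.04],[0,0,0],0.058],[[0,0,-0.05],[0,0,0],0.06],[[0.02,0,-0.06],[0,0,0],0.085],[[0.03,0,-0.05],[0,0,0],0.085],[[0,0,0],[0,0,0],0.085]]'; python3 - <<'E'
from lib import *
snap("wrist","w25"); snap("side","s25")
print(pose()[0],np.round(pose()[2]["q"],2))
E
```

```text
t: 51.52
eef_pos: [0.4596, 0.0989, 0.2804]
tool_rot: [0.0, 0.756, 0.655, 0.004]
contact_force: [-0.7, -0.3, -1.0]
gripper_width: 1.001
[0.4570752  0.09596506 0.27636091] [-0.51  0.09  0.19  2.01 -0.02  1.04 -0.46]
```

View pics/w25.png

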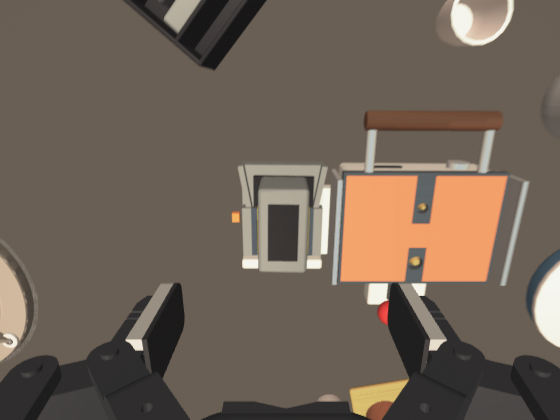

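```bash
python3 - <<'E'
from lib import *
p,d,E,K=load("w25.npz"); W=cloud(d,E,K)
dk=lambda X: np.round(1e3*np.array([(X-DC)@DX,(X-DC)@DY]),1)
def orange(p,box):
    u0,v0,u1,v1=box; h=cv2.cvtColor(p[v0:v1,u0:u1],cv2.COLOR_RGB2HSV); m=(h[...,0]>5)&(h[...,0]<18)&(h[...,1]>150)&(h[...,2]>150); y,x=np.nonzero(m); return x.mean()+u0,y.mean()+v0,m.sum()
u,v,n=orange(p,(225,205,245,230)); print("catch now",dk(ray(u,v,.033,E,K)),n)
p4,d4,E4,K4=load("w4.npz"); u,v,n=orange(p4,(165,92,185,110)); print("catch before",dk(ray(u,v,.033,E4,K4)),n)
X=W.reshape(-1,3); D=(X-DC); dx,dy=D@DX,D@DY
m=(np.abs(dx)<.06)&(np.abs(dy+.14)<.04)&(X[:,2]>.07)&(X[:,2]<.09)
r=cv2.minAreaRect(np.c_[dx[m],dy[m]].astype(np.float32)); print("battery top",r,np.median(X[m,2]),m.sum())
c,nn,s,N=platefit("w25",[(348,180),(410,180),(405,275),(346,275)]); print("plate",c[2],np.degrees(nn@DX),np.degrees(nn@DY))
E
```

```text
catch now [  -0.2 -190.6] 77
catch before [  -1.6 -190.6] 34
battery top ((0.00045293569564819336, -0.13815642893314362), (0.050952985882759094, 0.08974288403987885), 89.21202087402344) 0.07796554729441621 4320
plate 0.07022551936788904 0.018301808613129886 -0.03595359664382973
```

```bash
python3 - <<'E'
from lib import *
snap("scene","t26"); p,d,E,K=load("t26.npz"); W=cloud(d,E,K)
ps,ds,Es,Ks=load("s25.npz"); Ws=cloud(ds,Es,Ks)
for n,c in(("A",(.653,.218)),("C",(.4445,-.231)),("B",(.403,-.336))):
    for t,w in(("scene",W),("side",Ws)):
        X=ring(w,c,.037,.050,.064,.025); print(n,t,np.round(X[0],4),X[1],round(X[2],4),round(X[3],4))
E
```

```text
A scene [0.6535 0.2162] 82 0.0541 0.0019
A side [0.6525 0.2187] 68 0.0567 0.0024
C scene [ 0.4431 -0.2311] 31 0.0542 0.0061
C side [ 0.4442 -0.2306] 39 0.0559 0.0065
B scene [ 0.403  -0.3373] 91 0.0546 0.0019
B side [ 0.4024 -0.3351] 141 0.0564 0.0015
```

View pics/t26.png

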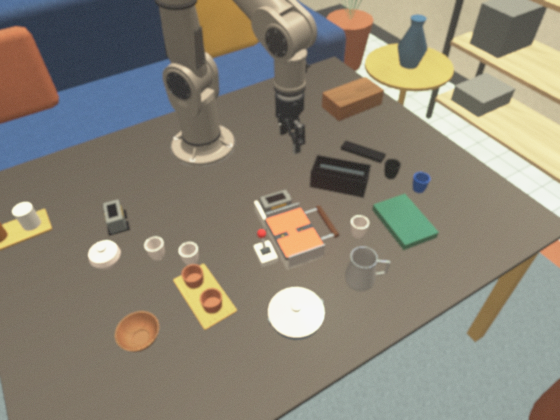

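```bash
python3 - <<'E'
from lib import *
plan([.653,.2178,.13],down(81.5),10,.085)
p,d,E,K=load("t26.npz"); W=cloud(d,E,K)
ps,ds,Es,Ks=load("s25.npz"); Ws=cloud(ds,Es,Ks)
print(W[250,189],Ws[:0])
for t,w in(("scene",W),("side",Ws)):
    for c in((.46,-.235),(.47,-.235),(.48,-.23)):
        X=ring(w,c,.040,.050,.064,.025); print("C",t,np.round(X[0],4),X[1],round(X[2],4),round(X[3],4))
E
```

```text
n 10 dist 0.273 rotvec [ -0.2  -0.1 -89.9] tool shift [0.15   0.1768 0.1448]
[[0.015, 0.0177, 0.0145], [-0.02, -0.01, -8.99], 0.085],[[0.0121, 0.0198, 0.0145], [-0.02, -0.01, -8.99], 0.085],[[0.0088, 0.0214, 0.0145], [-0.02, -0.01, -8.99], 0.085],[[0.0054, 0.0226, 0.0145], [-0.02, -0.01, -8.99], 0.085],[[0.0018, 0.0231, 0.0145], [-0.02, -0.01, -8.99], 0.085],[[-0.0019, 0.0231, 0.0145], [-0.02, -0.01, -8.99], 0.085],[[-0.0054, 0.0225, 0.0145], [-0.02, -0.01, -8.99], 0.085],[[-0.0089, 0.0214, 0.0145], [-0.02, -0.01, -8.99], 0.085],[[-0.0121, 0.0197, 0.0145], [-0.02, -0.01, -8.99], 0.085],[[-0.0151, 0.0176, 0.0145], [-0.02, -0.01, -8.99], 0.085],
[ 0.45243903 -0.25175799  0.02334526] []
C scene [ 0.4523 -0.2341] 47 0.0542 0.011
C scene [ 0.4755 -0.2611] 52 0.0542 0.0018
C scene [ 0.4751 -0.2612] 46 0.0542 0.0016
C side [ 0.4745 -0.2587] 74 0.0558 0.0017
C side [ 0.4743 -0.2588] 78 0.0558 0.0016
C side [ 0.4874 -0.22  ] 66 0.0561 0.0105
```

```bash
python3 -m crank '[[[0.015,0.0177,0.01],[0,0,-9],0.085],[[0.012,0.0198,0.01],[0,0,-9],0.085],[[0.0088,0.0214,0.01],[0,0,-9],0.085],[[0.0054,0.0226,0.015],[0,0,-9],0.085],[[0.0018,0.0231,0.0165],[0,0,-9],0.085],[[-0.0019,0.0231,0.0165],[0,0,-9],0.085],[[-0.0054,0.0225,0.0165],[0,0,-9],0.085],[[-0.0089,0.0214,0.0165],[0,0,-9],0.085],[[-0.012,0.0197,0.0165],[0,0,-9],0.085],[[-0.015,0.0176,0.0165],[0,0,-9],0.085]]'; python3 -m crank '[[[0,0,0],[0,0,0],0.085],[[0,0,0],[0,0,0],0.085]]'; python3 - <<'E'
from lib import *
plan([.653,.2178,.036],down(81.5),4,.085); snap("wrist","w27")
p,d,E,K=load("w27.npz"); W=cloud(d,E,K); X=ring(W,(.653,.218),.037,.050,.062,.025); print(X)
E
```

```text
t: 52.92
eef_pos: [0.653, 0.2175, 0.1292]
tool_rot: [-0.002, 0.071, 0.997, -0.001]
contact_force: [0.0, 0.1, 0.5]
gripper_width: 0.995
t: 53.18
eef_pos: [0.6527, 0.2176, 0.1313]
tool_rot: [-0.002, 0.075, 0.997, -0.001]
contact_force: [0.0, -0.2, 0.4]
gripper_width: 0.994
n 4 dist 0.095 rotvec [-0.1 -0.2 -0.1] tool shift [-0.0006  0.0004  0.0953]
[[-0.0002, 0.0001, 0.0238], [-0.02, -0.05, -0.02], 0.085],[[-0.0001, 0.0001, 0.0238], [-0.02, -0.05, -0.02], 0.085],[[-0.0001, 0.0001, 0.0238], [-0.02, -0.05, -0.02], 0.085],[[-0.0001, 0.0001, 0.0238], [-0.02, -0.05, -0.02], 0.085],
(array([0.65177249, 0.22074657]), 1997, np.float64(0.05542288186105246), np.float64(0.0014014185387728883))
```

View pics/w27.png

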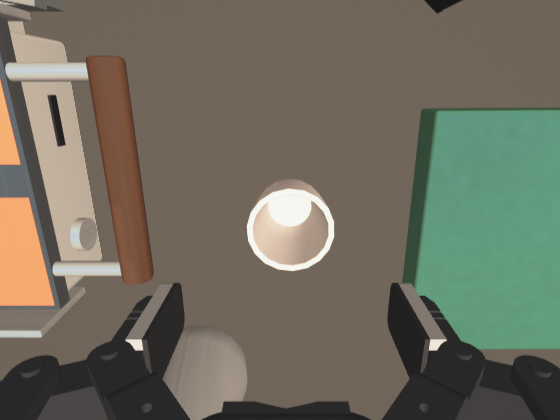

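```bash
python3 - <<'E'
from lib import *
for t in("a_scene","s25"):
    p,d,E,K=load(t+".npz"); W=cloud(d,E,K); X=W.reshape(-1,3); X=X[(np.abs(X[:,0]-.78)<.13)&(np.abs(X[:,1]-.14)<.08)&(X[:,2]>.095)&(X[:,2]<.112)]; print(t,len(X),X.min(0) if len(X) else 0,X.max(0) if len(X) else 0)
p,d,E,K=load("w27.npz"); W=cloud(d,E,K); print(W[335,205],W[350,240],W[380,225])
E
```

```text
a_scene 176 [0.74875273 0.08231444 0.09501733] [0.82263885 0.1529535  0.10806552]
s25 130 [0.75208049 0.08489269 0.09504913] [0.82482235 0.16992872 0.10989754]
[0.74801673 0.13745087 0.01499188] [0.77442397 0.15989565 0.00538237] [0.7679083  0.15460325 0.04475273]
```

```bash
python3 -m crank '[[[-0.0002,0.0005,0.03],[0,0,0],0.085],[[-0.0002,0.0005,0.035],[0,0,0],0.085],[[-0.0002,0.0005,0.0305],[0,0,0],0.085],[[0,0,0],[0,0,0],0.085],[[0,0,0],[0,0,0],0.03],[[0,0,0],[0,0,0],0.03],[[0,0,0],[0,0,0],0.03],[[0,0,0],[0,0,0],0.03],[[0,0,0],[0,0,0],0.03],[[0,0,0],[0,0,0],0.03]]' 35
```

```text
t: 54.48
eef_pos: [0.6558, 0.2208, 0.0394]
tool_rot: [0.001, 0.073, 0.997, 0.001]
contact_force: [-0.1, -0.7, 6.2]
gripper_width: 0.614
```

```bash
python3 -m crank '[[[0,0,-0.03],[0,0,0],0.03],[[0,0,-0.05],[0,0,0],0.03],[[0,0,-0.05],[0,0,0],0.03],[[0,0,0],[0,0,0],0.03]]'; python3 - <<'E'
from lib import *
T=DC-.025*DX+.050*DY; print(T)
plan([T[0],T[1],.15],down(81.5),5,.03)
E
```

```text
t: 54.98
eef_pos: [0.6577, 0.2217, 0.1735]
tool_rot: [0.004, 0.073, 0.997, 0.003]
contact_force: [-0.2, 0.7, -2.5]
gripper_width: 0.612
[0.64174603 0.04643493 0.06      ]
n 5 dist 0.178 rotvec [0.3 0.5 0.1] tool shift [-0.0097 -0.1758  0.0225]
[[-0.0019, -0.0352, 0.0045], [0.07, 0.09, 0.02], 0.03],[[-0.002, -0.0352, 0.0045], [0.07, 0.09, 0.02], 0.03],[[-0.002, -0.0352, 0.0046], [0.07, 0.09, 0.02], 0.03],[[-0.002, -0.0351, 0.0046], [0.07, 0.09, 0.02], 0.03],[[-0.002, -0.0351, 0.0047], [0.07, 0.09, 0.02], 0.03],
```

```bash
python3 -m crank '[[[-0.002,-0.035,0],[0,0,0],0.03],[[-0.002,-0.035,0],[0,0,0],0.03],[[-0.002,-0.035,0.005],[0,0,0],0.03],[[-0.002,-0.035,0.01],[0,0,0],0.03],[[-0.002,-0.035,0.01],[0,0,0],0.03],[[0,0,0],[0,0,0],0.03],[[0,0,0],[0,0,0],0.03]]'; python3 - <<'E'
from lib import *
T=DC-.025*DX+.050*DY
plan([T[0],T[1],.1125],down(81.5),3,.03); snap("wrist","w28")
E
```

```text
t: 55.85
eef_pos: [0.6386, 0.0466, 0.1418]
tool_rot: [-0.001, 0.073, 0.997, 0.001]
contact_force: [-0.4, 0.4, -1.4]
gripper_width: 0.609
n 3 dist 0.029 rotvec [ 0.1 -0.1  0.1] tool shift [-0.0032  0.0003  0.0293]
[[-0.0011, 0.0001, 0.0098], [0.02, -0.03, 0.04], 0.03],[[-0.001, 0.0001, 0.0098], [0.02, -0.03, 0.04], 0.03],[[-0.001, 0.0001, 0.0098], [0.02, -0.03, 0.04], 0.03],
```

View pics/w28.png

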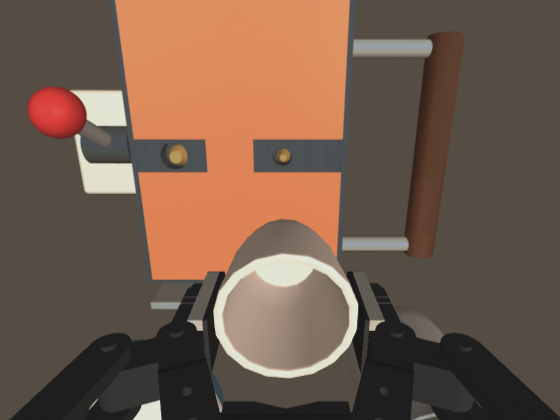

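```bash
python3 -m crank '[[[-0.001,0,0.01],[0,0,0],0.03],[[-0.001,0,0.01],[0,0,0],0.03],[[-0.001,0,0.009],[0,0,0],0.03],[[0,0,0],[0,0,0],0.03],[[0,0,0],[0,0,0],0.03]]'
```

```text
t: 56.52
eef_pos: [0.6418, 0.0455, 0.1128]
tool_rot: [-0.001, 0.073, 0.997, 0.0]
contact_force: [0.3, -0.6, -0.7]
gripper_width: 0.611
```

```bash
python3 -m crank '[[[0,0,0.0025],[0,0,0],0.03],[[0,0,0],[0,0,0],0.03]]'; python3 -m crank '[[[0,0,0.001],[0,0,0],0.03],[[0,0,0],[0,0,0],0.03]]'
```

```text
t: 56.78
eef_pos: [0.6417, 0.0454, 0.1103]
tool_rot: [-0.001, 0.073, 0.997, 0.0]
contact_force: [0.9, 0.3, -1.4]
gripper_width: 0.613
t: 57.02
eef_pos: [0.6419, 0.0454, 0.1095]
tool_rot: [-0.0, 0.073, 0.997, 0.0]
contact_force: [-0.0, 1.4, 0.9]
gripper_width: 0.612
```

```bash
python3 -m crank '[[[0,0,0.0003],[0,0,0],0.075],[[0,0,0],[0,0,0],0.085],[[0,0,0],[0,0,0],0.085],[[0,0,-0.03],[0,0,0],0.085],[[0,0,-0.05],[0,0,0],0.085],[[0,0,-0.06],[0,0,0],0.085],[[0,0,-0.03],[0,0,0],0.085],[[0,0,0],[0,0,0],0.085]]'; python3 - <<'E'
from lib import *
snap("wrist","w29"); snap("side","s29"); print(pose()[0])
T=np.array([.475,-.260])
w=np.r_[.50,-.20,.26]; plan(w,down(90),8,.085)
p,d,E,K=load("s29.npz"); W=cloud(d,E,K)
for n,c in(("C",(.475,-.26)),("B",(.403,-.336))): print(n,ring(W,c,.037,.05,.064,.025))
E
```

```text
t: 58.02
eef_pos: [0.6434, 0.0456, 0.2823]
tool_rot: [0.002, 0.073, 0.997, 0.001]
contact_force: [0.0, -0.2, -0.5]
gripper_width: 0.997
[0.64149345 0.04532052 0.27843339]
n 8 dist 0.284 rotvec [ 0.  -0.1 -8.4] tool shift [ 0.1042 -0.2633  0.0186]
[[0.013, -0.0329, 0.0023], [0.0, -0.01, -1.05], 0.085],[[0.0136, -0.0327, 0.0023], [0.0, -0.01, -1.05], 0.085],[[0.0142, -0.0324, 0.0023], [0.0, -0.01, -1.05], 0.085],[[0.0148, -0.0322, 0.0023], [0.0, -0.01, -1.05], 0.085],[[0.0154, -0.0319, 0.0023], [0.0, -0.01, -1.05], 0.085],[[0.016, -0.0316, 0.0023], [0.0, -0.01, -1.05], 0.085],[[0.0166, -0.0313, 0.0023], [0.0, -0.01, -1.05], 0.085],[[0.0171, -0.031, 0.0023], [0.0, -0.01, -1.05], 0.085],
C (array([ 0.47452257, -0.25823767]), 122, np.float64(0.05605570162349627), np.float64(0.0015604266982966427))
B (array([ 0.40261026, -0.33502415]), 142, np.float64(0.05568362037137675), np.float64(0.001573810878976313))
```

View pics/w29.png

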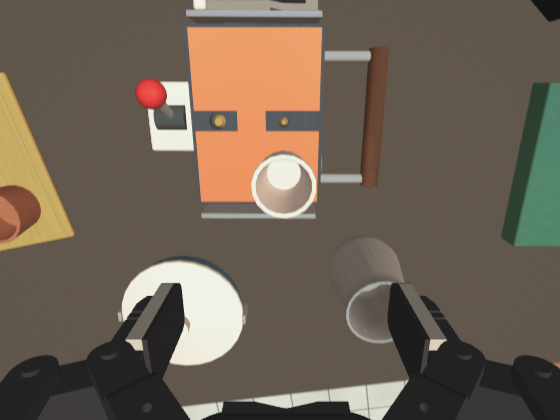

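```bash
python3 - <<'E'
from lib import *
plan([.4745,-.259,.26],down(90),7,.085)
E
```

```text
n 7 dist 0.348 rotvec [ 0.  -0.1 -8.4] tool shift [ 0.1208 -0.3254  0.0186]
[[0.0173, -0.0465, 0.0027], [0.0, -0.02, -1.2], 0.085],[[0.0182, -0.0461, 0.0027], [0.0, -0.02, -1.2], 0.085],[[0.0192, -0.0457, 0.0027], [0.0, -0.02, -1.2], 0.085],[[0.0201, -0.0453, 0.0026], [0.0, -0.02, -1.2], 0.085],[[0.0211, -0.0449, 0.0026], [0.0, -0.02, -1.2], 0.085],[[0.022, -0.0444, 0.0026], [0.0, -0.02, -1.2], 0.085],[[0.0229, -0.044, 0.0026], [0.0, -0.02, -1.2], 0.085],
```

```bash
python3 -m crank '[[[0.0173,-0.0465,0],[0,0,-1.2],0.085],[[0.0182,-0.046,0],[0,0,-1.2],0.085],[[0.0192,-0.0457,0],[0,0,-1.2],0.085],[[0.02,-0.0453,0],[0,0,-1.2],0.085],[[0.021,-0.045,0.01],[0,0,-1.2],0.085],[[0.022,-0.0444,0.02],[0,0,-1.2],0.085],[[0.023,-0.044,0.03],[0,0,-1.2],0.085],[[0,0,0.03],[0,0,0],0.085],[[0,0,0],[0,0,0],0.085],[[0,0,0],[0,0,0],0.085]]'; python3 - <<'E'
from lib import *
snap("wrist","w30"); p,d,E,K=load("w30.npz"); W=cloud(d,E,K)
for n,c in(("C",(.475,-.26)),("B",(.403,-.336))): print(n,ring(W,c,.037,.05,.064,.025))
plan([.4745,-.259,.037],down(90),4,.085)
E
```

```text
t: 59.38
eef_pos: [0.4755, -0.2581, 0.1891]
tool_rot: [-0.001, -0.001, 1.0, 0.001]
contact_force: [-0.0, 0.1, 0.6]
gripper_width: 0.991
C (array([ 0.47357181, -0.25709184]), 1261, np.float64(0.05545494745580276), np.float64(0.0014046225054154208))
B (array([ 0.40225278, -0.33285269]), 1620, np.float64(0.055380722322528664), np.float64(0.0014133424579397965))
n 4 dist 0.153 rotvec [ 0.  -0.   0.1] tool shift [ 0.0014 -0.0008  0.1527]
[[0.0003, -0.0002, 0.0382], [0.01, -0.0, 0.02], 0.085],[[0.0004, -0.0002, 0.0382], [0.01, -0.0, 0.02], 0.085],[[0.0004, -0.0002, 0.0382], [0.01, -0.0, 0.02], 0.085],[[0.0004, -0.0002, 0.0382], [0.01, -0.0, 0.02], 0.085],
```

View pics/w30.png

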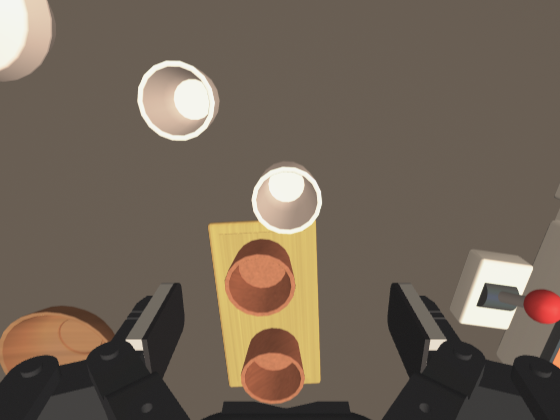

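```bash
python3 -m crank '[[[0.0006,0,0.045],[0,0,0],0.085],[[0.0006,0,0.045],[0,0,0],0.085],[[0.0006,0,0.04],[0,0,0],0.085],[[0,0,0.022],[0,0,0],0.085],[[0,0,0],[0,0,0],0.085],[[0,0,0],[0,0,0],0.03],[[0,0,0],[0,0,0],0.03],[[0,0,0],[0,0,0],0.03],[[0,0,0],[0,0,0],0.03],[[0,0,0],[0,0,0],0.03]]' 35;  python3 -m crank '[[[0,0,0],[0,0,0],0.03],[[0,0,0],[0,0,0],0.03]]'
```

```text
t: 60.68
eef_pos: [0.4745, -0.2591, 0.0389]
tool_rot: [0.001, -0.0, 1.0, -0.0]
contact_force: [-1.1, 0.6, 6.9]
gripper_width: 0.604
t: 60.92
eef_pos: [0.4745, -0.2591, 0.0389]
tool_rot: [0.001, -0.0, 1.0, -0.0]
contact_force: [-1.1, 2.0, 7.0]
gripper_width: 0.605
```

```bash
python3 -m crank '[[[0,0,-0.03],[0,0,0],0.03],[[0,0,-0.05],[0,0,0],0.03],[[0,0,-0.06],[0,0,0],0.03],[[0,0,0],[0,0,0],0.03]]'; python3 - <<'E'
from lib import *
T=DC-.025*DX-.050*DY; print(T)
plan([T[0],T[1],.19],down(81.5),7,.03)
E
```

```text
t: 61.42
eef_pos: [0.4763, -0.2604, 0.1828]
tool_rot: [0.005, 0.0, 1.0, -0.002]
contact_force: [0.2, -0.1, -1.7]
gripper_width: 0.605
[0.54284444 0.06121587 0.06      ]
n 7 dist 0.329 rotvec [-0.2  0.5  8.5] tool shift [-0.0665  0.3216 -0.0078]
[[-0.0095, 0.0459, -0.0011], [-0.02, 0.08, 1.21], 0.03],[[-0.0085, 0.0461, -0.0011], [-0.02, 0.08, 1.21], 0.03],[[-0.0075, 0.0463, -0.0011], [-0.02, 0.08, 1.21], 0.03],[[-0.0066, 0.0465, -0.0011], [-0.02, 0.08, 1.21], 0.03],[[-0.0056, 0.0466, -0.0011], [-0.02, 0.08, 1.21], 0.03],[[-0.0046, 0.0467, -0.0011], [-0.02, 0.08, 1.21], 0.03],[[-0.0036, 0.0468, -0.0011], [-0.02, 0.08, 1.21], 0.03],
```

```bash
python3 -m crank '[[[-0.0095,0.046,0],[0,0,1.2],0.03],[[-0.0085,0.046,0],[0,0,1.2],0.03],[[-0.0075,0.0463,0],[0,0,1.2],0.03],[[-0.0066,0.0465,0],[0,0,1.2],0.03],[[-0.0056,0.0466,0],[0,0,1.2],0.03],[[-0.0046,0.0467,0],[0,0,1.2],0.03],[[-0.0036,0.0468,0.01],[0,0,1.2],0.03],[[0,0,0.03],[0,0,0],0.03],[[0,0,0],[0,0,0],0.03],[[0,0,0],[0,0,0],0.03]]'; python3 - <<'E'
from lib import *
T=DC-.025*DX-.050*DY
plan([T[0],T[1],.111],down(81.5),3,.03)
E
```

```text
t: 62.68
eef_pos: [0.5394, 0.0619, 0.1375]
tool_rot: [-0.001, 0.074, 0.997, 0.0]
contact_force: [0.2, -0.9, -1.0]
gripper_width: 0.6
n 3 dist 0.027 rotvec [-0.  -0.1  0. ] tool shift [-0.0036 -0.0002  0.0265]
[[-0.0012, -0.0001, 0.0088], [-0.0, -0.02, 0.01], 0.03],[[-0.0012, -0.0001, 0.0088], [-0.0, -0.02, 0.01], 0.03],[[-0.0012, -0.0001, 0.0088], [-0.0, -0.02, 0.01], 0.03],
```

```bash
python3 -m crank '[[[-0.0012,0,0.009],[0,0,0],0.03],[[-0.0012,0,0.009],[0,0,0],0.03],[[-0.0012,0,0.008],[0,0,0],0.03],[[0,0,0],[0,0,0],0.03],[[0,0,0],[0,0,0],0.03]]';python3 -m crank '[[[0,0,0.001],[0,0,0],0.03],[[0,0,0],[0,0,0],0.03]]';python3 -m crank '[[[0,0,0.001],[0,0,0],0.03],[[0,0,0],[0,0,0],0.03]]'
```

```text
t: 63.3
eef_pos: [0.5429, 0.0624, 0.1111]
tool_rot: [-0.001, 0.073, 0.997, 0.0]
contact_force: [0.5, -0.1, -1.0]
gripper_width: 0.604
t: 63.55
eef_pos: [0.5429, 0.0624, 0.1102]
tool_rot: [-0.001, 0.073, 0.997, 0.0]
contact_force: [-0.3, -0.3, -1.3]
gripper_width: 0.608
t: 63.8
eef_pos: [0.5429, 0.0624, 0.1091]
tool_rot: [-0.001, 0.073, 0.997, 0.0]
contact_force: [-0.3, -0.0, -0.7]
gripper_width: 0.605
```

```bash
python3 -m crank '[[[0,0,0.001],[0,0,0],0.03],[[0,0,0],[0,0,0],0.03]]'
```

```text
t: 64.05
eef_pos: [0.5435, 0.0624, 0.109]
tool_rot: [0.0, 0.073, 0.997, 0.0]
contact_force: [-0.7, 0.2, 7.0]
gripper_width: 0.607
```

Contact. Release, rise, and go look at the last table cup.

```bash
python3 -m crank '[[[0,0,-0.0005],[0,0,0],0.07],[[0,0,0],[0,0,0],0.085],[[0,0,0],[0,0,0],0.085],[[0,0,-0.03],[0,0,0],0.085],[[0,0,-0.05],[0,0,0],0.085],[[0,0,-0.05],[0,0,0],0.085],[[0,0,-0.03],[0,0,0],0.085],[[0,0,0],[0,0,0],0.085]]'; python3 - <<'E'
from lib import *
snap("wrist","w31"); print(pose()[0]); snap("side","s31")
p,d,E,K=load("s31.npz"); W=cloud(d,E,K); print(ring(W,(.403,-.336),.037,.05,.064,.025))
plan([.412,-.325,.19],down(90),9,.085)
E
```

```text
t: 65.05
eef_pos: [0.5445, 0.0625, 0.2712]
tool_rot: [0.002, 0.073, 0.997, 0.001]
contact_force: [0.6, 0.0, -0.2]
gripper_width: 0.999
[0.5434092  0.06228615 0.26930133]
(array([ 0.40234499, -0.33518333]), 139, np.float64(0.05626785737269746), np.float64(0.001462816287618434))
n 9 dist 0.416 rotvec [ 0.  -0.1 -8.4] tool shift [ 0.0726 -0.4021  0.0781]
[[0.0081, -0.0447, 0.0087], [0.0, -0.01, -0.93], 0.085],[[0.0088, -0.0445, 0.0087], [0.0, -0.01, -0.93], 0.085],[[0.0095, -0.0444, 0.0087], [0.0, -0.01, -0.93], 0.085],[[0.0102, -0.0442, 0.0087], [0.0, -0.01, -0.93], 0.085],[[0.011, -0.0441, 0.0087], [0.0, -0.01, -0.93], 0.085],[[0.0117, -0.0439, 0.0087], [0.0, -0.01, -0.93], 0.085],[[0.0124, -0.0437, 0.0087], [0.0, -0.01, -0.93], 0.085],[[0.0131, -0.0435, 0.0087], [0.0, -0.01, -0.93], 0.085],[[0.0138, -0.0432, 0.0087], [0.0, -0.01, -0.93], 0.085],
```

View pics/w31.png

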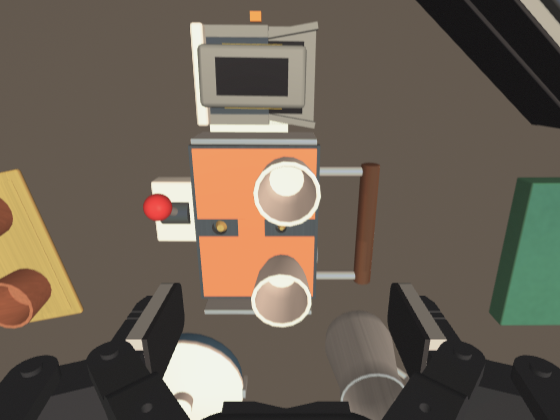

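View pics/s31.png

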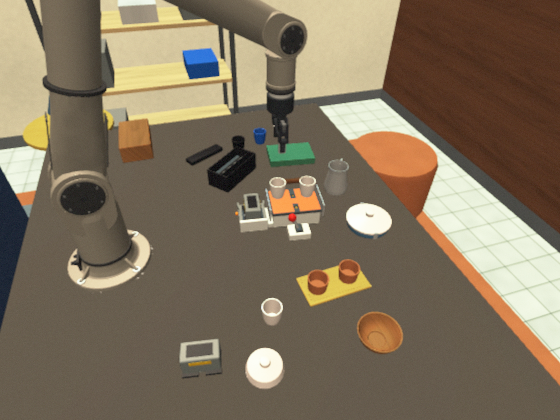

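```bash
python3 -m crank '[[[0.008,-0.045,0],[0,0,-1],0.085],[[0.009,-0.0445,0],[0,0,-1],0.085],[[0.0095,-0.0444,0],[0,0,-1],0.085],[[0.0102,-0.0442,0.01],[0,0,-1],0.085],[[0.011,-0.044,0.01],[0,0,-1],0.085],[[0.0117,-0.044,0.015],[0,0,-1],0.085],[[0.0124,-0.0437,0.015],[0,0,-1],0.085],[[0.013,-0.0435,0.015],[0,0,-1],0.085],[[0.0138,-0.0432,0.015],[0,0,-0.5],0.085],[[0.01,-0.01,0],[0,0,0],0.085]]'; python3 -m crank '[[[0,0,0],[0,0,0],0.085],[[0,0,0],[0,0,0],0.085]]'; python3 - <<'E'
from lib import *
print(pose()[0],np.round(pose()[2]["q"],2)); snap("wrist","w32"); p,d,E,K=load("w32.npz"); W=cloud(d,E,K)
print(ring(W,(.403,-.336),.037,.05,.064,.025))
plan([.4024,-.3345,.0365],down(90),4,.085)
E
```

```text
t: 66.4
eef_pos: [0.4011, -0.3377, 0.1858]
tool_rot: [-0.003, 0.001, 1.0, 0.001]
contact_force: [-0.2, 0.5, -0.0]
gripper_width: 0.992
t: 66.65
eef_pos: [0.405, -0.3343, 0.1884]
tool_rot: [-0.0, -0.002, 1.0, 0.001]
contact_force: [0.3, 0.4, 0.2]
gripper_width: 0.99
[ 0.40501233 -0.33430411  0.18843461] [ 0.43  0.3   0.17  1.98 -0.06  0.87  2.21]
(array([ 0.40160056, -0.33381772]), 1260, np.float64(0.055474326462949974), np.float64(0.0013895930975533855))
n 4 dist 0.152 rotvec [ 0.1 -0.   0.3] tool shift [ 0.0027 -0.0004  0.1521]
[[0.0007, -0.0001, 0.038], [0.02, -0.01, 0.06], 0.085],[[0.0007, -0.0001, 0.038], [0.02, -0.01, 0.06], 0.085],[[0.0007, -0.0001, 0.038], [0.02, -0.01, 0.06], 0.085],[[0.0007, -0.0001, 0.038], [0.02, -0.01, 0.06], 0.085],
```

View pics/w32.png

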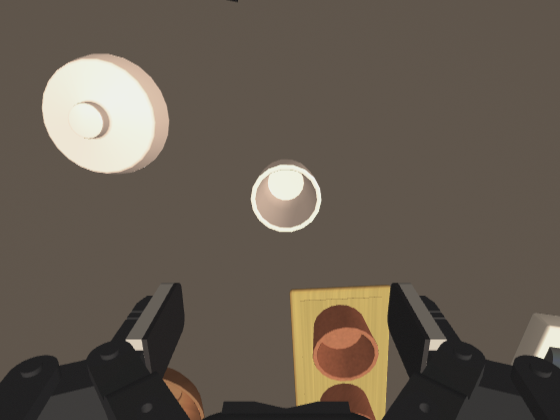

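```bash
python3 -m crank '[[[0.001,0,0.045],[0,0,0],0.085],[[0.001,0,0.045],[0,0,0],0.085],[[0.001,0,0.04],[0,0,0],0.085],[[0,0,0.022],[0,0,0],0.085],[[0,0,0],[0,0,0],0.085],[[0,0,0],[0,0,0],0.03],[[0,0,0],[0,0,0],0.03],[[0,0,0],[0,0,0],0.03],[[0,0,0],[0,0,0],0.03],[[0,0,0],[0,0,0],0.03]]' 35;  python3 -m crank '[[[0,0,-0.03],[0,0,0],0.03],[[0,0,-0.05],[0,0,0],0.03],[[0,0,-0.06],[0,0,0],0.03],[[0,0,-0.02],[0,0,0],0.03],[[0,0,0],[0,0,0],0.03]]'; python3 - <<'E'
from lib import *
T=DC+.015*DX; print(T,pose()[0])
plan([T[0],T[1],.19],down(81.5),8,.03)
E
```

```text
t: 67.95
eef_pos: [0.4023, -0.336, 0.0382]
tool_rot: [0.001, -0.001, 1.0, -0.0]
contact_force: [-0.1, 0.6, 7.2]
gripper_width: 0.613
t: 68.58
eef_pos: [0.4022, -0.3365, 0.1989]
tool_rot: [0.002, -0.001, 1.0, -0.001]
contact_force: [-0.7, -0.6, -1.9]
gripper_width: 0.607
[0.58638286 0.01426476 0.06      ] [ 0.40216954 -0.33649368  0.19886859]
n 8 dist 0.396 rotvec [-0.1  0.2  8.6] tool shift [-0.1848  0.3504  0.0088]
[[-0.0231, 0.0438, 0.0011], [-0.01, 0.02, 1.08], 0.03],[[-0.0223, 0.0442, 0.0011], [-0.01, 0.02, 1.08], 0.03],[[-0.0214, 0.0446, 0.0011], [-0.01, 0.02, 1.08], 0.03],[[-0.0206, 0.045, 0.0011], [-0.01, 0.02, 1.08], 0.03],[[-0.0198, 0.0454, 0.0011], [-0.01, 0.02, 1.08], 0.03],[[-0.0189, 0.0458, 0.0011], [-0.01, 0.02, 1.08], 0.03],[[-0.018, 0.0461, 0.0011], [-0.01, 0.02, 1.08], 0.03],[[-0.0172, 0.0465, 0.0011], [-0.01, 0.02, 1.08], 0.03],
```

```bash
python3 -m crank '[[[-0.023,0.0438,0],[0,0,1.1],0.03],[[-0.0223,0.0442,0],[0,0,1.1],0.03],[[-0.0214,0.0446,0],[0,0,1.1],0.03],[[-0.0206,0.045,0],[0,0,1.1],0.03],[[-0.0198,0.0454,0],[0,0,1.1],0.03],[[-0.019,0.0458,0],[0,0,1.1],0.03],[[-0.018,0.046,0],[0,0,1],0.03],[[-0.0172,0.0465,0],[0,0,1],0.03],[[0,0,0],[0,0,0],0.03],[[0,0,0],[0,0,0],0.03]]'; python3 - <<'E'
from lib import *
p,d,E,K=load("w31.npz"); W=cloud(d,E,K)
for n,c in(("A",(.642,.046)),("C",(.543,.062))):
    X=ring(W,c,.037,.120,.134,.025)[0]; D=np.r_[X,.06]-DC; print(n,X,"deck",D@DX,D@DY)
T=DC+.016*DX; plan([T[0],T[1],.112],down(81.5),3,.03)
E
```

```text
t: 69.82
eef_pos: [0.5847, 0.014, 0.195]
tool_rot: [-0.002, 0.074, 0.997, -0.0]
contact_force: [-0.1, -0.2, -0.9]
gripper_width: 0.603
A [0.63790141 0.0452475 ] deck -0.023257350781862026 0.046373125393519295
C [0.5428244  0.06441657] deck -0.028162579902645715 -0.05049291454769153
n 3 dist 0.083 rotvec [-0.  -0.2  0. ] tool shift [-0.0019 -0.0004  0.083 ]
[[-0.0006, -0.0001, 0.0277], [-0.02, -0.07, 0.0], 0.03],[[-0.0006, -0.0001, 0.0277], [-0.02, -0.07, 0.0], 0.03],[[-0.0006, -0.0001, 0.0277], [-0.02, -0.07, 0.0], 0.03],
```

```bash
python3 - <<'E'
from lib import *
T=DC+.020*DX-.002*DY; plan([T[0],T[1],.112],down(81.5),3,.03)
E
python3 -m crank '[[[0.0002,-0.002,0.03],[0,0,0],0.03],[[0.0002,-0.001,0.03],[0,0,0],0.03],[[0,-0.001,0.0215],[0,0,0],0.03],[[0,0,0],[0,0,0],0.03],[[0,0,0],[0,0,0],0.03]]'; python3 - <<'E'
from lib import *
T=DC+.020*DX-.002*DY; plan([T[0],T[1],.1085],down(81.5),3,.03)
E
```

```text
n 3 dist 0.083 rotvec [-0.  -0.2  0. ] tool shift [ 0.0001 -0.0044  0.083 ]
[[0.0, -0.0015, 0.0277], [-0.02, -0.07, 0.0], 0.03],[[0.0001, -0.0015, 0.0277], [-0.02, -0.07, 0.0], 0.03],[[0.0001, -0.0015, 0.0277], [-0.02, -0.07, 0.0], 0.03],
t: 70.45
eef_pos: [0.5849, 0.0097, 0.1157]
tool_rot: [-0.0, 0.075, 0.997, 0.0]
contact_force: [0.3, -0.1, -1.1]
gripper_width: 0.61
n 3 dist 0.007 rotvec [ 0.  -0.  -0.1] tool shift [ 0.0012 -0.0002  0.0072]
[[0.0004, -0.0001, 0.0024], [0.0, -0.01, -0.03], 0.03],[[0.0004, -0.0001, 0.0024], [0.0, -0.01, -0.03], 0.03],[[0.0004, -0.0001, 0.0024], [0.0, -0.01, -0.03], 0.03],
```

```bash
python3 -m crank '[[[0.001,0,0.003],[0,0,0],0.03],[[0,0,0.0028],[0,0,0],0.03],[[0,0,0],[0,0,0],0.03]]'; python3 -m crank '[[[0,0,0.001],[0,0,0],0.03],[[0,0,0],[0,0,0],0.03]]'
```

```text
t: 70.82
eef_pos: [0.5837, 0.0108, 0.1093]
tool_rot: [-0.001, 0.074, 0.997, 0.0]
contact_force: [0.1, 0.7, -0.6]
gripper_width: 0.605
t: 71.08
eef_pos: [0.5839, 0.0109, 0.1084]
tool_rot: [-0.0, 0.074, 0.997, 0.0]
contact_force: [-0.0, 0.7, -0.0]
gripper_width: 0.61
```

```bash
python3 -m crank '[[[0,0,0.0008],[0,0,0],0.03],[[0,0,0],[0,0,0],0.03]]'
```

```text
t: 71.32
eef_pos: [0.5843, 0.0108, 0.1082]
tool_rot: [-0.0, 0.074, 0.997, 0.0]
contact_force: [-0.9, 0.1, 4.9]
gripper_width: 0.609
```

```bash
python3 -m crank '[[[0,0,-0.0003],[0,0,0],0.065],[[0,0,0],[0,0,0],0.075],[[0,0,0],[0,0,0],0.075],[[0,0,-0.03],[0,0,0],0.075],[[0,0,-0.05],[0,0,0],0.075],[[0,0,-0.05],[0,0,0],0.075],[[0.02,0,-0.03],[0,0,0],0.075],[[0,0,0],[0,0,0],0.075]]'; python3 - <<'E'
from lib import *
snap("wrist","w33"); snap("side","s33"); crop("s33",220,150,350,260,5,"c33"); print(pose()[0])
p,d,E,K=load("w33.npz"); W=cloud(d,E,K); hs=cv2.cvtColor(p,cv2.COLOR_RGB2HSV)
m=((hs[...,0]<5)|(hs[...,0]>174))&(hs[...,1]>180)&(hs[...,2]>120)&(W[...,2]>.06); X=W[m]; print("ball surf",len(X),X.mean(0),X.max(0),"deck",(X.mean(0)-DC)@DX,(X.mean(0)-DC)@DY)
E
```

```text
t: 72.32
eef_pos: [0.5647, 0.0139, 0.2704]
tool_rot: [0.002, 0.074, 0.997, 0.001]
contact_force: [-0.1, -0.3, -0.1]
gripper_width: 0.877
[0.56395247 0.01361509 0.26727213]
ball surf 478 [ 0.54960592 -0.05668157  0.08510728] [ 0.56155463 -0.04585948  0.09082109] deck 0.0906030247515226 -0.025886441574082358
```

View pics/w33.png

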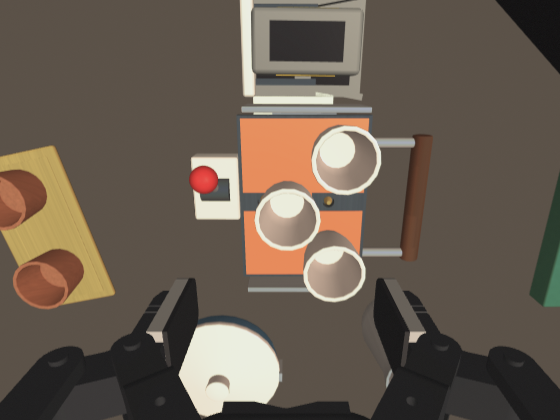

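View pics/c33.png

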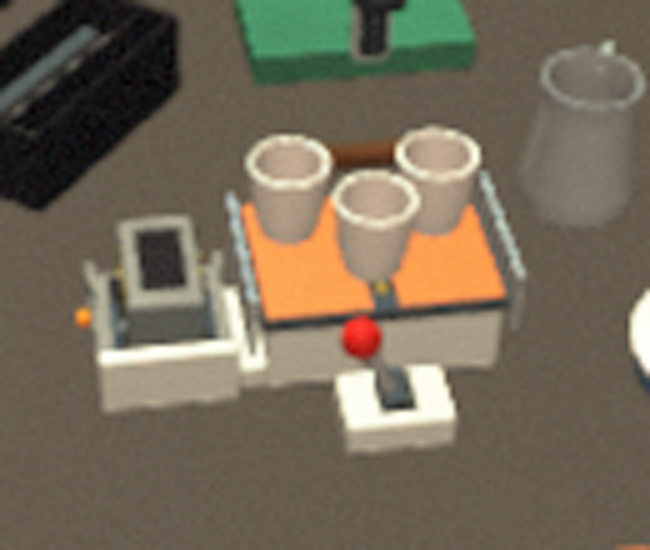

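```bash
python3 - <<'E'
from lib import *
S=DC+.096*DX-.070*DY; print(S)
plan([S[0],S[1],.22],down(81.5),4,.0)
for n,c in(("A",(.642,.046)),("C",(.543,.062)),("B",(.584,.011))):
    p,d,E,K=load("w33.npz"); W=cloud(d,E,K); X=ring(W,c,.037,.120,.134,.025); D=np.r_[X[0],.06]-DC; print(n,X[0],"deck",D@DX,D@DY,X[2])
E
```

```text
[ 0.50517919 -0.05549886  0.06      ]
n 4 dist 0.102 rotvec [ 0.  -0.1  0. ] tool shift [ 0.0479 -0.077   0.0473]
[[0.012, -0.0193, 0.0118], [0.0, -0.02, 0.0], 0.0],[[0.012, -0.0193, 0.0118], [0.0, -0.02, 0.0], 0.0],[[0.012, -0.0193, 0.0118], [0.0, -0.02, 0.0], 0.0],[[0.012, -0.0193, 0.0118], [0.0, -0.02, 0.0], 0.0],
A [0.63804492 0.04491089] deck -0.022945642335597857 0.04656481187412145 0.12536714394526371
C [0.54308355 0.0639627 ] deck -0.027752007030636953 -0.05016952613883264 0.1254764868071283
B [0.5836253  0.01308389] deck 0.01657549008875451 -0.0025527267323666816 0.12543047134541524
```

```bash
python3 -m crank '[[[0.012,-0.0193,0],[0,0,0],0.0],[[0.012,-0.0193,0],[0,0,0],0.0],[[0.012,-0.0193,0],[0,0,0],0.0],[[0.012,-0.0193,0.02],[0,0,0],0.0],[[0,0,0.04],[0,0,0],0.0],[[0,0,0.04],[0,0,0],0.0],[[0,0,0],[0,0,0],0.0],[[0,0,0],[0,0,0],0.0]]'; python3 - <<'E'
from lib import *
S=DC+.096*DX-.070*DY
plan([S[0],S[1],.086],down(81.5),3,.0); snap("wrist","w34")
E
```

```text
t: 73.42
eef_pos: [0.5056, -0.0562, 0.169]
tool_rot: [0.0, 0.074, 0.997, 0.0]
contact_force: [0.9, 0.6, 0.2]
gripper_width: 0.004
n 3 dist 0.083 rotvec [ 0.  0. -0.] tool shift [0.0005 0.0006 0.083 ]
[[0.0002, 0.0002, 0.0277], [0.01, 0.0, -0.01], 0.0],[[0.0002, 0.0002, 0.0277], [0.01, 0.0, -0.01], 0.0],[[0.0002, 0.0002, 0.0277], [0.01, 0.0, -0.01], 0.0],
```

View pics/w34.png

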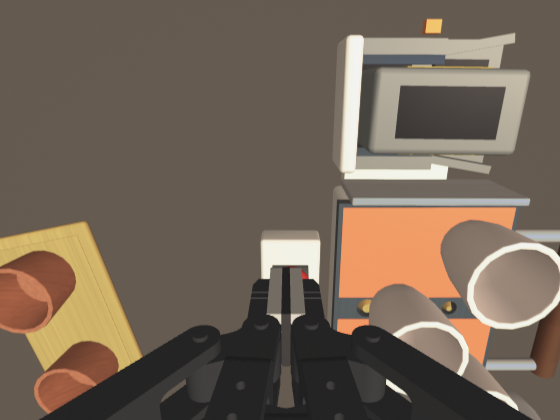

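```bash
python3 -m crank '[[[0,0,0.03],[0,0,0],0.0],[[0,0,0.03],[0,0,0],0.0],[[0,0,0.023],[0,0,0],0.0],[[0,0,0],[0,0,0],0.0],[[-0.01,0,0],[0,0,0],0.0],[[-0.01,0,0],[0,0,0],0.0],[[-0.01,0,0],[0,0,0],0.0]]'; python3 - <<'E'
from lib import *
P,r,o=pose(); print("deck",(P-DC)@DX*1e3,(P-DC)@DY*1e3,P[2])
snap("side","s35"); crop("s35",220,150,350,260,5,"c35")
E
```

```text
t: 74.35
eef_pos: [0.5357, -0.06, 0.0855]
tool_rot: [-0.0, 0.074, 0.997, 0.0]
contact_force: [-2.1, -0.0, 0.8]
gripper_width: 0.003
deck 95.90864654759746 -39.18854670624343 0.08553112103818197
```

View pics/c35.png

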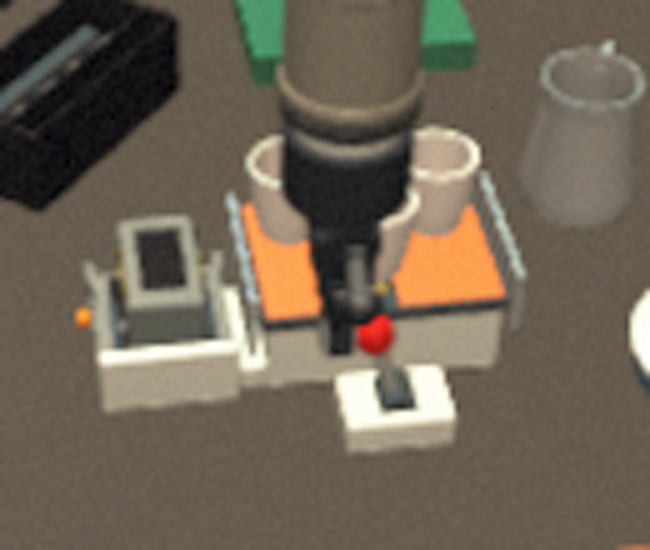

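```bash
python3 -m crank '[[[-0.01,0,0],[0,0,0],0.0],[[-0.01,0,0],[0,0,0],0.0],[[-0.01,0,0],[0,0,0],0.0],[[0,0,0],[0,0,0],0.0]]'; python3 -m crank '[[[-0.006,0,0],[0,0,0],0.0],[[-0.005,0,0],[0,0,0],0.0],[[0,0,0],[0,0,0],0.0]]'; python3 - <<'E'
from lib import *
P,r,o=pose(); print("deck",(P-DC)@DX*1e3,(P-DC)@DY*1e3,P[2],o["contact_force"])
E
```

```text
t: 74.9
eef_pos: [0.5656, -0.0646, 0.0847]
tool_rot: [0.0, 0.074, 0.997, 0.0]
contact_force: [0.0, -0.1, -0.2]
gripper_width: 0.001
t: 75.28
eef_pos: [0.5757, -0.0661, 0.0847]
tool_rot: [-0.0, 0.074, 0.997, 0.0]
contact_force: [-0.1, -0.2, -0.9]
gripper_width: -0.003
deck 96.03518565855366 1.3407523532807528 0.08467974779009772 [-0.10952405 -0.19846504 -0.85902631]
```

```bash
python3 - <<'E'
from lib import *
snap("side","s36"); crop("s36",220,150,350,260,5,"c36"); snap("scene","t36"); crop("t36",230,170,350,270,5,"c37")
E
```

```text
(no output)
```

View pics/c36.png

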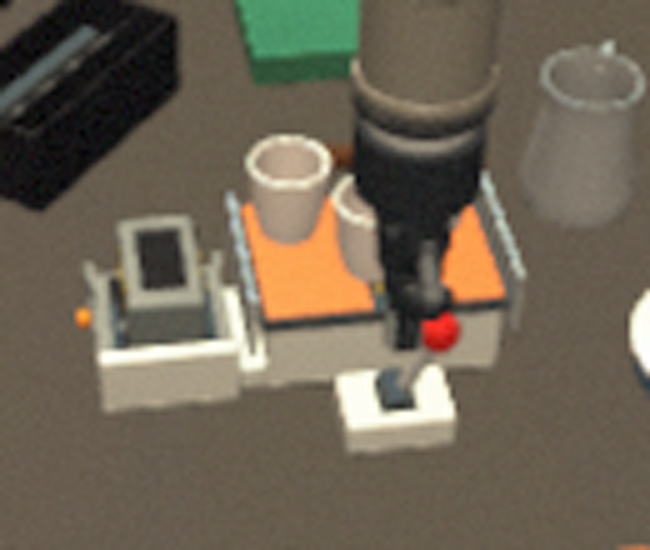

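View pics/c37.png

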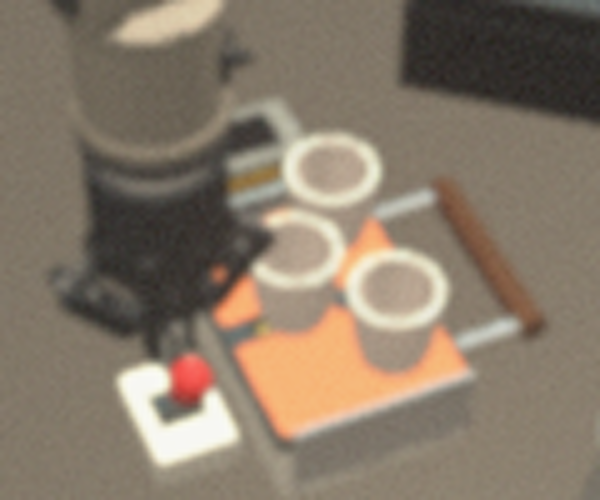

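```bash
python3 -m crank '[[[-0.005,0,0],[0,0,0],0.0],[[-0.003,0,0],[0,0,0],0.0],[[0,0,0],[0,0,0],0.0]]'; python3 - <<'E'
from lib import *
P,r,o=pose(); print("deck",(P-DC)@DX*1e3,(P-DC)@DY*1e3,P[2],o["contact_force"])
for n in("side","scene"):
    p,d,E,K=snap(n,"x_"+n); W=cloud(d,E,K); hs=cv2.cvtColor(p,cv2.COLOR_RGB2HSV)
    m=((hs[...,0]<5)|(hs[...,0]>174))&(hs[...,1]>180)&(hs[...,2]>120)&(np.abs(W[...,2]-.08)<.03)&(np.abs(W[...,0]-.57)<.08)&(np.abs(W[...,1]+.05)<.06); v,u=np.nonzero(m)
    for z in(.0775,): X=ray(u.mean(),v.mean(),z,E,K); print(n,u.mean(),v.mean(),len(u),"deck",(X-DC)@DX*1e3,(X-DC)@DY*1e3)
E
```

```text
t: 75.75
eef_pos: [0.5799, -0.0666, 0.084]
tool_rot: [-0.004, 0.074, 0.997, 0.0]
contact_force: [-10.5, 2.1, 5.6]
gripper_width: 0.001
deck 95.92228374462466 5.584881982887088 0.0839672030965674 [-10.51642241   2.09555884   5.55136506]
side 309.02702702702703 216.35135135135135 37 deck 94.97773696544417 29.700524524708946
scene nan nan 0 deck nan nan<stdin>:6: RuntimeWarning: Mean of empty slice.
  ret = ret.dtype.type(ret / rcount)
```

```bash
python3 -m crank '[[[0.01,0,0],[0,0,0],0.0],[[0.015,0,0],[0,0,0],0.0],[[0.01,-0.01,-0.03],[0,0,0],0.0],[[0,-0.01,-0.05],[0,0,0],0.0],[[0,-0.01,-0.06],[0,0,0],0.0],[[0.02,-0.02,-0.06],[0,0,0],0.0],[[0.03,-0.05,-0.03],[0,0,0],0.0],[[0.03,-0.05,0],[0,0,0],0.0],[[0,0,0],[0,0,0],0.0],[[0,0,0],[0,0,0],0.0]]'; python3 - <<'E'
from lib import *
for n in("side","scene","wrist"):
    p,d,E,K=snap(n,"f_"+n)
    if n=="wrist": continue
    W=cloud(d,E,K); hs=cv2.cvtColor(p,cv2.COLOR_RGB2HSV)
    m=((hs[...,0]<5)|(hs[...,0]>174))&(hs[...,1]>170)&(hs[...,2]>120)&(np.abs(W[...,2]-.08)<.03)&(np.abs(W[...,0]-.57)<.08)&(np.abs(W[...,1]+.05)<.06); v,u=np.nonzero(m)
    X=ray(u.mean(),v.mean(),.0775,E,K); print(n,len(u),"ball deck",(X-DC)@DX*1e3,(X-DC)@DY*1e3)
    for k,c in(("A",(.640,.046)),("C",(.543,.062)),("B",(.584,.012))):
        X=ring(W,c,.037,.119,.134,.025); D=np.r_[X[0],.06]-DC; print(k,"deck",np.round([D@DX,D@DY,X[2]],4))
    for k,c in(("r1",(.550,-.279)),("r2",(.65,-.271))): print(k,ring(W,c,.037,.044,.058,.028)[:3])
print(pose()[0],pose()[2]["t"])
crop("f_side",150,120,360,310,3.5,"g1"); crop("f_scene",150,150,370,330,3.5,"g2")
E
```

```text
t: 77.1
eef_pos: [0.4505, -0.1951, 0.3099]
tool_rot: [-0.0, 0.074, 0.997, 0.0]
contact_force: [0.3, 0.1, 0.5]
gripper_width: 0.0
side 48 ball deck 91.8738575963635 29.457415259550437
A deck [-0.0215  0.0475  0.1259]
C deck [-0.0253 -0.0503  0.1232]
B deck [ 0.0183 -0.0018  0.1262]
r1 (array([ 0.55051656, -0.28054372]), 136, np.float64(0.04996668797734921))
r2 (array([ 0.64812253, -0.27043131]), 135, np.float64(0.04996522259481839))
scene 12 ball deck 96.75514176312744 32.895758845238184
A deck [-0.0195  0.0489  0.1239]
C deck [-0.0241 -0.0482  0.1242]
B deck [ 0.02   -0.0006  0.1238]
r1 (array([ 0.55134605, -0.28281281]), 110, np.float64(0.04889802263471066))
r2 (array([ 0.64904868, -0.27317657]), 136, np.float64(0.048913924019702404))
[ 0.45126943 -0.19428801  0.30955422] 77.25
```

View pics/g1.png

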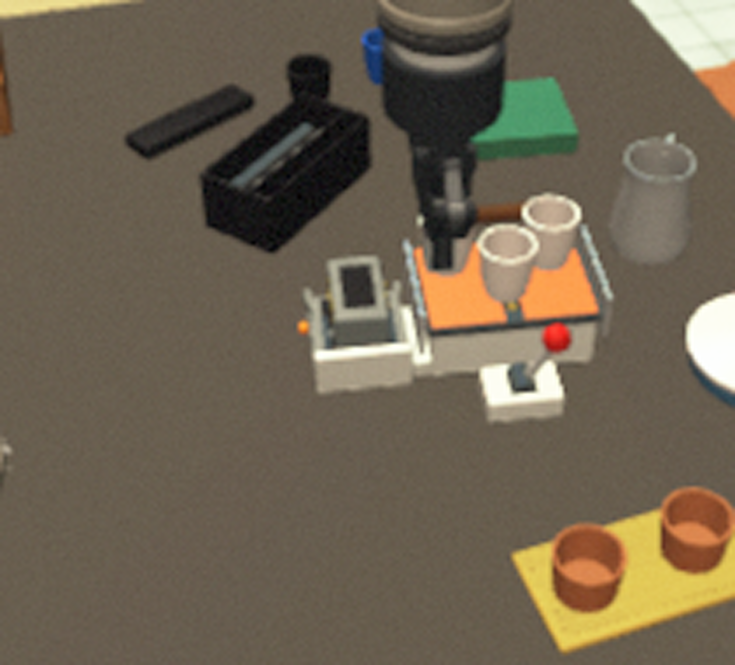

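View pics/g2.png

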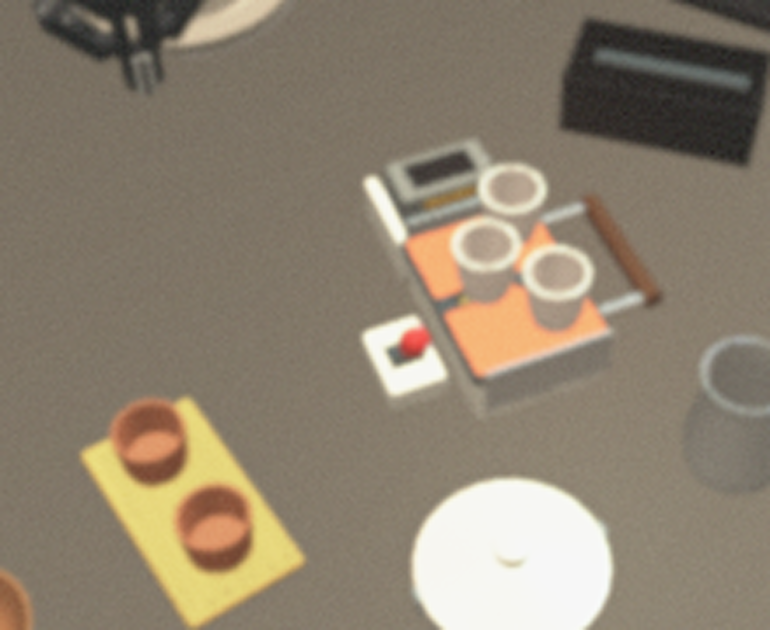

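View pics/f_scene.png

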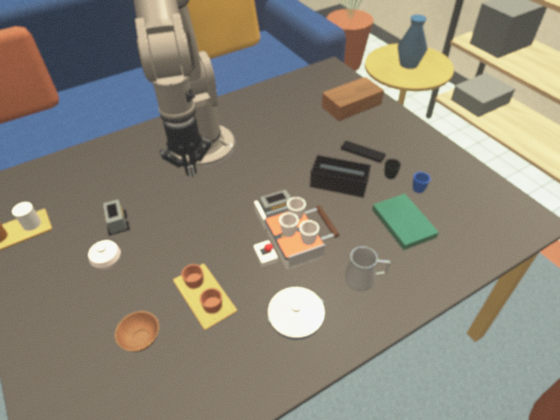

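```bash
python3 - <<'E'
from lib import *
p,d,E,K=load("f_side.npz"); W=cloud(d,E,K); X=W.reshape(-1,3); D=X-DC; dx,dy=D@DX,D@DY
m=(dx>.045)&(dx<.056)&(np.abs(dy)<.075); print("plate +x strip z",np.median(X[m,2]),m.sum())
m=(np.abs(dx)<.06)&(np.abs(dy+.14)<.03)&(X[:,2]>.07)&(X[:,2]<.09); print("battery top",np.median(X[m],0),np.median(dx[m]),np.median(dy[m]))
from station import bot
print(bot.hand_in())
E
```

```text
plate +x strip z 0.05318588964269566 269
battery top [0.45073571 0.04034142 0.07985406] 0.010620169662238835 -0.1380889124679459
the job is handed in; nothing more can be done
None
```

The changeover is complete and handed in at about 77 s of the 210 s, with no step failing along the way.

- **Ramekins:** both now stand upright on the brass tray.
- **Plate:** I turned it over using the caddy slot between two grasps, then seated it on both pins with the copper face up and the handle on the same side. At release its top face measured 70.0 mm and lay within 0.1° of level. It read 70.2 mm and level again after the battery went in.
- **Battery:** I used the pack farthest from the base. It slid in until it met the end wall (about 7 N), centred within 0.5 mm of home. The catch knob was back at its original position, so it has clicked in; I did not tug the battery to test the hold.
- **Cups:** one of the three had been knocked a few centimetres aside before I picked it up, so I located it again first. All three now stand upright on the copper plate with their rims about 126 mm above the table. The gaps between them are about 9 mm or more.
- **Switch:** I pushed the lever to its stop (about 10 N). The ball then measured about 29 mm to the on side and stayed there after I backed off.

In the last pictures the jug, bowls, dish, book and look-alikes all looked where they started.

**Check that disagreed:** a last plate-height check from the side camera read 53 mm, and I handed in without repeating it. I think the strip I sampled ran over the plate's edge onto the housing. It does not fit the two wrist-camera fits above, the cup rim heights or the pictures.

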